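# Register heel-bar blanks in the jig and close the keeper

## Robot

A 7-joint arm with a two-finger parallel gripper is mounted at the origin on the work surface. World frame = base frame: x ahead of the robot, y to its left, z up, the work surface at z = 0. Lengths are in m, angles in degrees, forces in N, time in s.
With the tool pointing down it reaches from about 0.4 to 0.9 m from the base axis. Payload 5.5 kg.
Tool frame: the origin (TCP) lies at the very end of the fingers, on their centre line; the grasp point (between the pads) lies 19 mm behind it (env.hold_point_z is the distance from the TCP to the grasp point, in m); z points along the fingers, y is the direction in which the jaws open and shut (so a half turn about z gives the same grasp; the last joint's range is limited). The gripper opens to 85 mm and grips with 20 to 120 N. Pads are 22 mm wide; open, the fingers measure 114 mm over their backs; the gripper's body (76 mm by 85 mm) begins 54 mm behind the grasp point. The pads swing forward as they close: fully open they stand 13 mm farther back than shut.
Start: joints at [79.08, 28.699, -24.465, 88.831, 12.651, 65.22, -12.049], TCP at [0.285, -0.584, 0.2] pointing down, gripper open.
Joint ranges: [-164.97, 164.97], [-17.58, 116.51], [-87.97, 89.64], [11.32, 138.91], [-80.73, 260.73], [10.89, 115.49], [-147.41, 147.41]. Speed limits (degrees/s): [147.25, 147.25, 180, 180, 180, 180, 180].

## Interface

Orientations are given as a 3x3 rotation matrix whose columns are the frame's x, y, z axes.
In Python, from station import env gives the robot as it stands.
- The arm moves only by the tool drive_tool, never from a script. Its argument "steps" is a list of rows, each an object of numbers: "hand": the opening in per cent of the stroke, from 0 (shut) to 100 (fully open); "x", "y", "z": the shift along the tool's x, y, z in m; "rx", "ry", "rz": the turn, a rotation vector about the tool's x, y, z in rad. A call has exactly 10 rows; each row shifts and turns the commanded pose from where the row before left it, along the tool's axes as they then stand; what a row does not reach is not made up. A row lasts 1/12 s, in which the tool goes at most 41.7 mm and 7.16 degrees, less where a joint would pass 70% of its speed; a pose out of reach is approached as far as the arm can. A call with a gripper value outside its range is refused whole. The fingers move at their own pace and stop on an object; the grip force is fixed at half the most. Time passes only in rows, so rows that do not move let the fingers close, or fill a call up. It gives the time, the measured TCP pose, the force and the opening at its end, in the units of the state.
- env.read_state(): the state, without advancing time (a new reading comes with each control period).
- env.read_camera(name): name is "side" or "top" or "wrist"; returns a dict with "image" (384x512x3 uint8, blue, green, red), "K" (3x3 intrinsics, pixels), "k1" (the pictures are not rectified: a ray, as slopes to the right and down, at radius r is drawn at 1 + k1 r^2 times it, then the intrinsics apply), "extrinsics" (4x4, takes a point from camera to world coordinates). Camera axes: x right, y up, looking along -z (the intrinsics and any distortion apply to the point x, -y, -z); pixel columns grow to the right and rows downward; lengths in m; the calibration is good to about 2 mm. A picture is of the moment at which its call begins. There is no depth.
- env.sign_off(): hands the job in, once; it reports no verdict.
The state is a dict: "clock": time; "joint_pos": joint angles; "qvel": joint speeds; "tau": joint torques, N m; "ee_pos": TCP position; "ee_rot": TCP orientation; "ft_force": force on the tool from outside, world axes, zero at the start; "torque": the same for the moment, N m; "width": opening from 0.0 (shut) to 1.0 (fully open).
Only numpy, scipy, OpenCV 4.12 (cv2) and the standard library are available. Lean on these libraries where they do the work, as an engineer would, in place of code of your own. Each camera call takes 0.05 s, during which the arm holds its last target.

## Task

Unload the two low stacks: lay every steel bar blank flat in a bay of its own in the grey jig and push it fully home, its end against the end fence and its long edge against both of that bay's side stops, and put the two plywood spacer plates aside, one squarely on top of the other, in a neat pile in the middle of the empty wooden board, lengthways like the board. Once all the blanks are home, swing the jig's raised keeper bar down over them until it is fully closed, and leave the other tools on the bench where they lie.

Things in the scene. Friction and masses are not known exactly. Their poses are not given: they have to be found in the camera images.
- jig: Grey steel jig fixed to the bench, base 165 x 330 x 10 mm (x -85 to +80 mm, y +-165 mm); its floor is 10 mm above the table. Origin on the table under the middle of the four bays (74 mm apart along y); x points away from the robot's side to the rigid end fence, whose face is at x = +45 mm (9 mm high, along all bays); behind it is the keeper's hinge.
- bay1 (a point): Bay 1 of 4, from the jig's +y side: where a blank's centre lies when fully home (16 mm above the table); x towards the end fence, y towards the bay's two side stops. Stops: rigid blocks 12 (x) x 25 (y) x 9 mm high at x = -34 and +34 mm, faces 15 mm from this point; 49 mm is free to the next bay's stops; between the two stops (56 mm) and towards the robot the bay is open.
- bay2 (a point): Bay 2 of 4, from the jig's +y side: where a blank's centre lies when fully home (16 mm above the table); x towards the end fence, y towards the bay's two side stops. Stops as in bay 1.
- bay3 (a point): Bay 3 of 4, from the jig's +y side: where a blank's centre lies when fully home (16 mm above the table); x towards the end fence, y towards the bay's two side stops. Stops as in bay 1.
- bay4 (a point): Bay 4 of 4, from the jig's +y side: where a blank's centre lies when fully home (16 mm above the table); x towards the end fence, y towards the bay's two side stops. Stops as in bay 1.
- keeper (a joint): Hinge of the keeper, rad: 0 = fully closed (level, 2 mm above the blanks, against its limit), about 1.45 to 1.75 at the start (standing up), 1.9 at most. A steel bar 300 mm long across all bays (14 x 12 mm, 58 mm from the hinge) on two side arms. A stiff hinge: it stays where it is left and takes about 3 N at the tab to turn.
- keeper_hinge (a point): Middle of the keeper's hinge axis, which lies along the jig's y; 66 mm beyond the bays' centres, 30 mm above the table. When the keeper closes, its bar swings from upright towards the robot and down.
- keeper_tab (a point): Middle of the free part of the keeper's grip tab, 85 mm from the hinge axis. The tab is a plate 40 mm wide (along the hinge axis), 6 mm thick, on the middle of the bar, 64 to 97 mm from the hinge axis; it can be pinched across its 40 mm width from above. Closed, it lies above the gap between bays 2 and 3, 30 mm above the table.
- blank1_center (a point): Steel heel-bar blank, a plain flat bar 90 x 30 x 12 mm, 0.25 kg, with two small punch dots on top; this point is its centre (half-way up), x along its 90 mm length, z up. It starts at the bottom of the first stack, on a rubber mat 4 mm thick, under plate 1.
- blank2_center (a point): Steel heel-bar blank, a plain flat bar 90 x 30 x 12 mm, 0.25 kg, with two small punch dots on top; this point is its centre (half-way up), x along its 90 mm length, z up. It starts on top of plate 1; it is absent in some runs.
- blank3_center (a point): Steel heel-bar blank, a plain flat bar 90 x 30 x 12 mm, 0.25 kg, with two small punch dots on top; this point is its centre (half-way up), x along its 90 mm length, z up. It starts at the bottom of the second stack, on a rubber mat 4 mm thick, under plate 2.
- blank4_center (a point): Steel heel-bar blank, a plain flat bar 90 x 30 x 12 mm, 0.25 kg, with two small punch dots on top; this point is its centre (half-way up), x along its 90 mm length, z up. It starts on top of plate 2; it is absent in some runs.
- plate1_center (a point): Plywood spacer plate 110 x 60 x 8 mm, 50 g; this point is its centre (half-way up), x along its 110 mm length, z up. It starts on top of a blank in a stack (blank 1).
- plate2_center (a point): Plywood spacer plate 110 x 60 x 8 mm, 50 g; this point is its centre (half-way up), x along its 110 mm length, z up. It starts on top of a blank in a stack (blank 3).
- pile (a point): Centre of the top face of the empty wooden board 150 x 100 x 8 mm fixed to the bench, where the spacer plates are piled; x along its 150 mm length.
- hardy: Cast-iron hardy tool, 52 x 52 x 57 mm, a bystander; origin under its centre.
- wedge: Black plastic heel wedge, 60 x 50 x 22 mm, a bystander; origin under its centre.
- hoof_pick: Brass hoof pick, about 150 mm long, 10 mm high, a bystander; origin under its middle, x along it.
- clinchers: Chrome clinchers, 225 x 75 x 16 mm, a bystander; origin underneath, near the middle, x along it.
- nail_tin: Round metal nail tin, 70 mm diameter, 75 mm high, a bystander; origin under its centre.
- rasp: Rasp with a wooden handle, 350 x 40 x 20 mm, a bystander; origin underneath, near the middle, x along it.
- hammer: Hammer lying flat, a bystander; x along its handle.
Things that resemble listed ones, but are neither listed nor needed, are in the scene too. Leave any purple look-alike of the part that bears plate2_center alone.

How it is judged:
By the outcome, as a careful person would: the job done as asked, in the order asked, and still so for the second after the job is handed in, with the robot touching nothing.
Of blank2, blank4 only 1 to 2 are there at a start; the rules pass over those that are not, and their reading is None.
At some moment in a run one of blank1, blank2, blank3, blank4 may be knocked a few centimetres aside while the robot is not near it.
Once in a run the grip may slacken for a moment while it holds something.
It also fails if it takes over 210 s, if anything falls off the work surface, if the arm or the gripper's body presses on something with over 40 N, if the wrist force passes 120 N, or if a joint passes its speed limit or range.

## Working session

There is one attempt and no reset: what is moved stays moved. The work goes in short steps, Python scripts to look and compute and a tool call to move; the robot and the scene stay as the last step left them, time stands still between calls to the robot, and variables do not carry over. Pictures are saved under pics/ and viewed, and the job is handed in when it is done.

Besides the shell and the picture viewer there is one more tool, called after "Call:" by a JSON object that holds its "fn" and its "kwargs". drive_tool: Moves the arm, as the interface text tells. Its arguments: {"type":"object","properties":{"steps":{"type":"array"}},"required":["steps"]}

```bash
ls; mkdir -p pics
cat > h.py <<'E'
import numpy as np, cv2
from station import env
def snap(name,fn):
    d=env.read_camera(name); cv2.imwrite('pics/'+fn,d['image'])
    np.savez('pics/'+fn[:-4]+'.npz',K=d['K'],k1=d['k1'],E=d['extrinsics'],im=d['image']); return d
def load(fn):
    z=np.load('pics/'+fn+'.npz'); return dict(image=z['im'],K=z['K'],k1=float(z['k1']),extrinsics=z['E'])
def ray(d,px):
    K=np.array(d['K']);E=np.array(d['extrinsics']);px=np.atleast_2d(np.array(px,float))
    n=cv2.undistortPoints(px.reshape(-1,1,2),K,np.array([d['k1'],0,0,0.])).reshape(-1,2)
    v=np.c_[n[:,0],-n[:,1],-np.ones(len(n))]@E[:3,:3].T
    return E[:3,3],v
def onz(d,px,z):
    o,v=ray(d,px); return o+v*((z-o[2])/v[:,2])[:,None]
def proj(d,P):
    K=np.array(d['K']);E=np.array(d['extrinsics']);P=np.atleast_2d(P)
    c=(P-E[:3,3])@E[:3,:3]; n=np.c_[c[:,0]/-c[:,2],-c[:,1]/-c[:,2]]
    r2=(n**2).sum(1); n=n*(1+d['k1']*r2)[:,None]
    return n@K[:2,:2].T+K[:2,2]
def tri(d1,p1,d2,p2):
    o1,v1=ray(d1,p1);o2,v2=ray(d2,p2);v1=v1[0];v2=v2[0]
    A=np.c_[v1,-v2];s=np.linalg.lstsq(A,o2-o1,rcond=None)[0]
    a=o1+v1*s[0];b=o2+v2*s[1];return (a+b)/2,np.linalg.norm(a-b)
E
python3 - <<'E'
from h import *
for n in ['side','top','wrist']:
    d=snap(n,n+'0.png'); print(n,d['K'],d['k1'],np.round(d['extrinsics'],3))
s=env.read_state();print(s)
print(env.hold_point_z)
E
```

```text
pics
side [[349.50641858   0.         258.63918402]
 [  0.         349.50641858 195.43134992]
 [  0.           0.           1.        ]] -0.01233545150402607 [[-0.756  0.449 -0.476 -0.102]
 [-0.654 -0.5    0.567  0.848]
 [ 0.017  0.74   0.672  0.936]
 [ 0.     0.     0.     1.   ]]
top [[458.94407357   0.         261.07256869]
 [  0.         458.94407357 188.72144683]
 [  0.           0.           1.        ]] 0.013990662092863614 [[ 0.029  0.991 -0.132  0.316]
 [-0.999  0.027 -0.022  0.098]
 [-0.018  0.133  0.991  1.552]
 [ 0.     0.     0.     1.   ]]
wrist [[322.02071369   0.         250.10412303]
 [  0.         322.02071369 191.17319613]
 [  0.           0.           1.        ]] -0.07750963681153156 [[ 0.44   0.863  0.248  0.348]
 [-0.898  0.423  0.119 -0.554]
 [-0.002 -0.275  0.961  0.373]
 [ 0.     0.     0.     1.   ]]
{'clock': 0.15, 'joint_pos': array([ 79.07977537,  28.74343495, -24.4552135 ,  88.87695621,
        12.6487671 ,  65.21853526, -12.05040555]), 'qvel': array([ 0.01540723, -0.1951068 ,  0.02341074, -0.17695718, -0.01195075,
       -0.03640556, -0.06612372]), 'tau': array([-6.75855423e-03, -5.70037508e+01, -5.82565114e+00, -2.81283224e+01,
        1.05474106e-02,  7.87160592e-03,  1.23084322e-05]), 'ee_pos': array([ 0.2846791 , -0.58370642,  0.19938118]), 'ee_rot': array([[ 8.98791325e-01,  4.38376356e-01, -5.69845482e-04],
       [ 4.38376715e-01, -8.98790242e-01,  1.39878574e-03],
       [ 1.01023036e-04, -1.50702348e-03, -9.99998859e-01]]), 'ft_force': array([-1.23096117,  0.81120421,  0.41561896]), 'torque': array([-0.02668963, -0.03389227, -0.00932746]), 'width': 1.0020295952873974}
0.0187
```

View pics/top0.png

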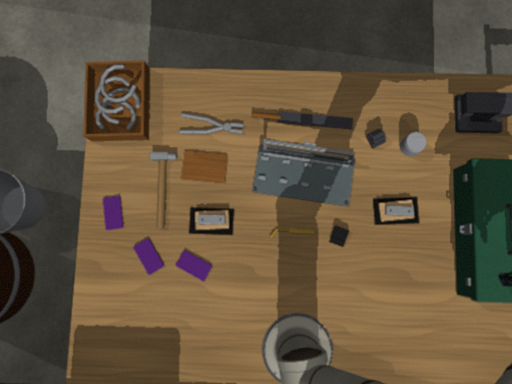

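View pics/side0.png

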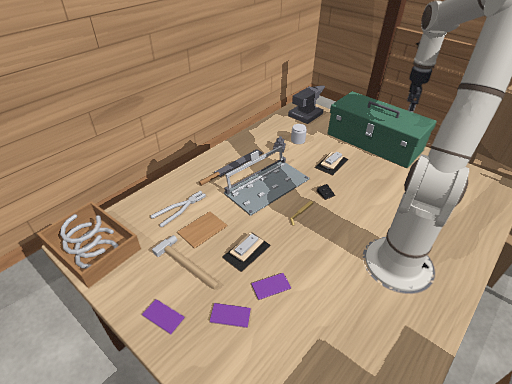

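View pics/wrist0.png

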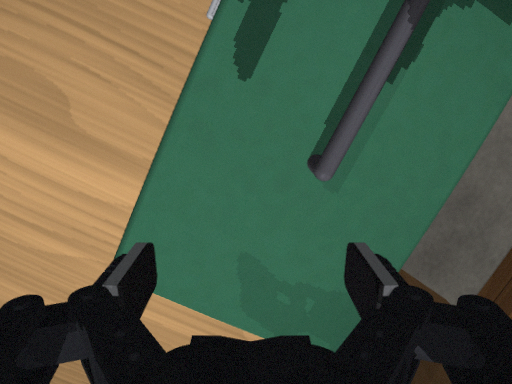

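Run:
```python
from h import *
d=load('top0');im=d['image']
def crop(im,x0,y0,x1,y1,f,fn):cv2.imwrite('pics/'+fn,cv2.resize(im[y0:y1,x0:x1],None,fx=f,fy=f,interpolation=cv2.INTER_CUBIC))
crop(im,175,130,435,260,3,'c1.png')
s=load('side0')['image']
crop(s,190,110,360,280,4,'c2.png')
for n,p in dict(st_l=(212,220),st_r=(396,210),jig=(303,172),board=(204,166)).items(): print(n,onz(d,p,0.02).round(3))
```

```text
st_l [[0.41  0.292 0.02 ]]
st_r [[ 0.461 -0.319  0.02 ]]
jig [[ 0.581 -0.009  0.02 ]]
board [[0.592 0.328 0.02 ]]
```

View pics/c1.png

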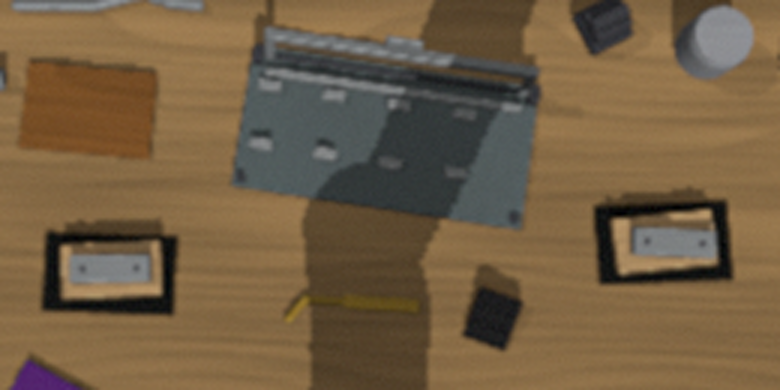

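View pics/c2.png

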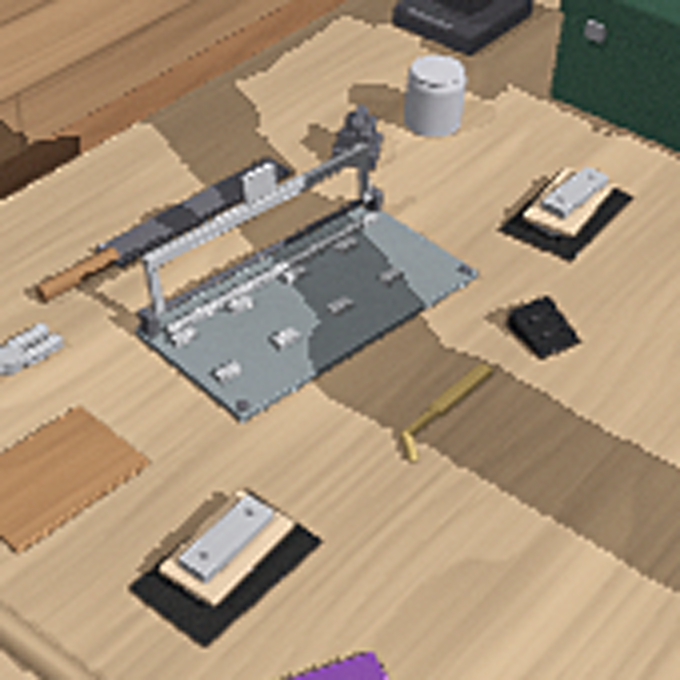

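Call:
{"fn": "drive_tool", "kwargs": {"steps": [{"hand": 100, "x": 0.02, "y": -0.012, "z": -0.02}, {"hand": 100, "x": 0.028, "y": -0.0165, "z": -0.02}, {"hand": 100, "x": 0.028, "y": -0.0165, "z": -0.02}, {"hand": 100, "x": 0.028, "y": -0.0165}, {"hand": 100, "x": 0.028, "y": -0.0165}, {"hand": 100, "x": 0.028, "y": -0.0165}, {"hand": 100, "x": 0.028, "y": -0.0165}, {"hand": 100, "x": 0.028, "y": -0.0165}, {"hand": 100, "x": 0.028, "y": -0.0165}, {"hand": 100, "x": 0.028, "y": -0.0165}]}}

```text
invalid input
```

Call:
{"fn": "drive_tool", "kwargs": {"steps": [{"hand": 100, "rz": -0.124}, {"hand": 100, "rz": -0.124}, {"hand": 100, "rz": -0.124}, {"hand": 100, "rz": -0.124}, {"hand": 100, "rz": -0.124}, {"hand": 100, "rz": -0.124}, {"hand": 100, "rz": -0.124}, {"hand": 100, "rz": -0.124}, {"hand": 100, "rz": -0.124}, {"hand": 100, "rz": -0.124}]}}

```text
invalid input
```

Call:
{"fn": "drive_tool", "kwargs": {"steps": [{"hand": 100, "x": 0.02, "y": -0.012, "z": -0.02, "rx": 0, "ry": 0, "rz": 0}, {"hand": 100, "x": 0.028, "y": -0.0165, "z": -0.02, "rx": 0, "ry": 0, "rz": 0}, {"hand": 100, "x": 0.028, "y": -0.0165, "z": -0.02, "rx": 0, "ry": 0, "rz": 0}, {"hand": 100, "x": 0.028, "y": -0.0165, "z": 0, "rx": 0, "ry": 0, "rz": 0}, {"hand": 100, "x": 0.028, "y": -0.0165, "z": 0, "rx": 0, "ry": 0, "rz": 0}, {"hand": 100, "x": 0.028, "y": -0.0165, "z": 0, "rx": 0, "ry": 0, "rz": 0}, {"hand": 100, "x": 0.028, "y": -0.0165, "z": 0, "rx": 0, "ry": 0, "rz": 0}, {"hand": 100, "x": 0.028, "y": -0.0165, "z": 0, "rx": 0, "ry": 0, "rz": 0}, {"hand": 100, "x": 0.028, "y": -0.0165, "z": 0, "rx": 0, "ry": 0, "rz": 0}, {"hand": 100, "x": 0.028, "y": -0.0165, "z": 0, "rx": 0, "ry": 0, "rz": 0}]}}

```text
clock: 0.98
ee_pos: [0.4595, -0.3192, 0.2601]
ee_rot: [[0.899, 0.438, -0.0], [0.438, -0.899, -0.0], [-0.0, -0.0, -1.0]]
ft_force: [0.1, 0.2, 0.1]
width: 1.0
```

Run:
```python
from h import *
snap('wrist','w1.png')
```

Call:
{"fn": "drive_tool", "kwargs": {"steps": [{"hand": 100, "x": 0, "y": 0, "z": 0, "rx": 0, "ry": 0, "rz": -0.124}, {"hand": 100, "x": 0, "y": 0, "z": 0, "rx": 0, "ry": 0, "rz": -0.124}, {"hand": 100, "x": 0, "y": 0, "z": 0, "rx": 0, "ry": 0, "rz": -0.124}, {"hand": 100, "x": 0, "y": 0, "z": 0, "rx": 0, "ry": 0, "rz": -0.124}, {"hand": 100, "x": 0, "y": 0, "z": 0, "rx": 0, "ry": 0, "rz": -0.124}, {"hand": 100, "x": 0, "y": 0, "z": 0, "rx": 0, "ry": 0, "rz": -0.124}, {"hand": 100, "x": 0, "y": 0, "z": 0, "rx": 0, "ry": 0, "rz": -0.124}, {"hand": 100, "x": 0, "y": 0, "z": 0, "rx": 0, "ry": 0, "rz": -0.124}, {"hand": 100, "x": 0, "y": 0, "z": 0, "rx": 0, "ry": 0, "rz": -0.124}, {"hand": 100, "x": 0, "y": 0, "z": 0, "rx": 0, "ry": 0, "rz": -0.124}]}}

```text
clock: 1.87
ee_pos: [0.4587, -0.3208, 0.2599]
ee_rot: [[-0.129, 0.992, -0.0], [0.992, 0.129, 0.0], [0.0, -0.0, -1.0]]
ft_force: [0.6, 0.5, -0.4]
width: 0.998
```

Run:
```python
from h import *
snap('wrist','w2.png')
s=env.read_state();print(s['ee_pos'],s['joint_pos'])
```

```text
[ 0.45869222 -0.32079672  0.25985783] [ 68.65245088  19.91299983 -45.66888758  97.52177154  15.11908631
  68.99819321  27.01650133]
```

View pics/w1.png

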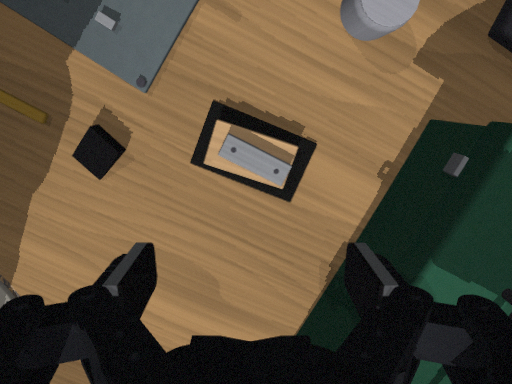

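View pics/w2.png

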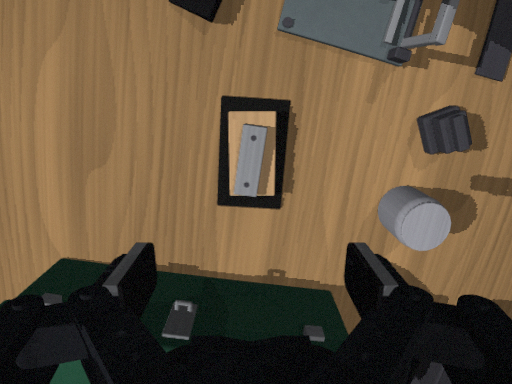

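```bash
cat >> h.py <<'E'
def rects(im,kind,roi,amin=200):
    x0,y0,x1,y1=roi
    hsv=cv2.cvtColor(im,cv2.COLOR_BGR2HSV).astype(int);H,S,V=hsv[...,0],hsv[...,1],hsv[...,2]
    if kind=='blank': m=(S<50)&(V>80)
    elif kind=='plate': m=((S>=50)&(V>110)|(S<50)&(V>80))
    elif kind=='ply': m=(S>=50)&(V>150)
    M=np.zeros(m.shape,np.uint8);M[y0:y1,x0:x1]=m[y0:y1,x0:x1]*255
    cs,_=cv2.findContours(M,cv2.RETR_EXTERNAL,cv2.CHAIN_APPROX_NONE)
    out=[]
    for c in cs:
        if cv2.contourArea(c)>amin: out.append((cv2.contourArea(c),cv2.minAreaRect(c),c))
    return sorted(out,key=lambda t:-t[0])
def dots(im,roi):
    x0,y0,x1,y1=roi
    r=rects(im,'blank',roi)[0]
    M=np.zeros(im.shape[:2],np.uint8);cv2.fillConvexPoly(M,cv2.convexHull(r[2]),255);M=cv2.erode(M,np.ones((5,5)))
    g=cv2.cvtColor(im,cv2.COLOR_BGR2GRAY).astype(float)
    med=np.median(g[M>0]);w=np.where(M>0,np.clip(med-15-g,0,None),0)
    n,l,st,_=cv2.connectedComponentsWithStats((w>0).astype(np.uint8))
    out=[]
    for i in range(1,n):
        q=l==i
        ys,xs=np.nonzero(q);ww=w[q];out.append((ww.sum(),(xs*ww).sum()/ww.sum(),(ys*ww).sum()/ww.sum(),len(xs)))
    return r,sorted(out,reverse=True)[:4]
def crop(im,x0,y0,x1,y1,f,fn):cv2.imwrite('pics/'+fn,cv2.resize(im[y0:y1,x0:x1],None,fx=f,fy=f,interpolation=cv2.INTER_CUBIC))
E
python3 - <<'E'
from h import *
a,b=load('w1'),load('w2')
ra,da=dots(a['image'],(190,100,320,200)); rb,db=dots(b['image'],(215,95,295,210))
print(ra[:2],da);print(rb[:2],db)
crop(a['image'],185,95,325,205,3,'c3a.png');crop(b['image'],210,90,300,215,5,'c3b.png')
E
```

```text
(1594.5, ((254.7000274658203, 159.60000610351562), (71.5541763305664, 23.702320098876953), 26.56505012512207)) [(np.float64(1195.0), np.float64(233.11046025104602), np.float64(149.43096234309624), 32), (np.float64(1056.0), np.float64(275.7964015151515), np.float64(170.86837121212122), 28)]
(1592.0, ((249.72373962402344, 160.50857543945312), (24.32783317565918, 70.80784606933594), 8.53076457977295)) [(np.float64(1212.0), np.float64(253.15511551155114), np.float64(137.58745874587459), 33), (np.float64(1027.0), np.float64(246.1051606621227), np.float64(184.3612463485881), 29)]
```

View pics/c3b.png

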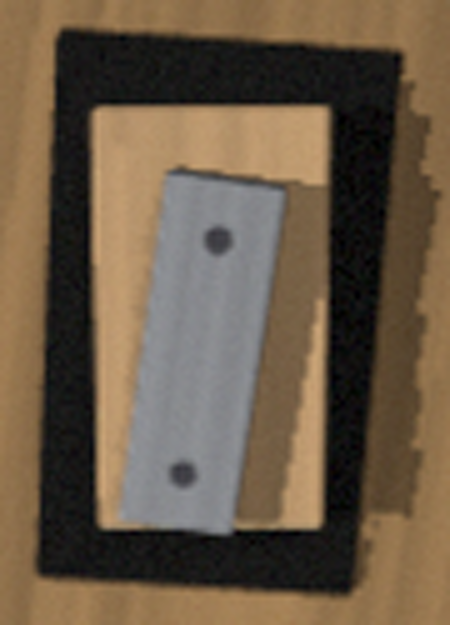

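Run:
```python
from h import *
a,b=load('w1'),load('w2');t=load('top0')
A=[(233.1,149.4),(275.8,170.9)];B=[(253.2,137.6),(246.1,184.4)]
P=[]
for i,j in((0,0),(1,1),(0,1)):
    p=tri(a,A[i],b,B[j]);print(p); P.append(p[0])
d=P[0]-P[1];print((P[0]+P[1])/2,np.linalg.norm(d),np.degrees(np.arctan2(d[1],d[0])))
# plate corners (top z) and mat
print(proj(t,P[0]),proj(t,P[1]))
c=onz(b,[(228.5,111),(275.5,111),(229.5,195.5),(275,195)],0.024);print(c.round(4),c.mean(0))
c=onz(b,[(245.,125),(267,127.5),(234.5,193.5),(256.5,196.5)],0.036);print(c.round(4),c.mean(0))
```

```text
(array([ 0.45911577, -0.29626551,  0.03622966]), np.float64(0.00015410616092902175))
(array([ 0.45803166, -0.35645265,  0.0355942 ]), np.float64(7.98504492261173e-05))
(array([ 0.46926436, -0.3040775 ,  0.19272211]), np.float64(0.03598238794782146))
[ 0.45857372 -0.32635908  0.03591193] 0.060200249654921115 88.96808003008609
[[390.24184216 209.81586642]] [[408.63234698 210.67589626]]
[[ 0.4247 -0.2689  0.024 ]
 [ 0.4825 -0.2613  0.024 ]
 [ 0.4383 -0.3774  0.024 ]
 [ 0.4982 -0.3689  0.024 ]] [ 0.46091819 -0.31910628  0.024     ]
[[ 0.4472 -0.2824  0.036 ]
 [ 0.4742 -0.2818  0.036 ]
 [ 0.4448 -0.3703  0.036 ]
 [ 0.4734 -0.3706  0.036 ]] [ 0.45990166 -0.32625801  0.036     ]
```

```bash
cat >> h.py <<'E'
def plan(tx,ty,tz,yaw):
    s=env.read_state();R=s['ee_rot'];p=s['ee_pos'];cy=np.degrees(np.arctan2(R[1,0],R[0,0]))
    rz=-((yaw-cy+180)%360-180)
    a=np.radians(yaw);x=np.array([np.cos(a),np.sin(a)]);y=np.array([np.sin(a),-np.cos(a)]);d=np.array([tx,ty])-p[:2]
    dz=p[2]-tz
    print('t %.2f now'%s['clock'],p.round(4),'yaw %.1f'%cy,'w %.3f'%s['width'],'F',s['ft_force'].round(1),'q7 %.0f'%s['joint_pos'][6])
    print('first rz %.3f (%.1f rows) then x %.4f y %.4f z %.4f (%.1f rows)'%(np.radians(rz),abs(rz)/7.1,d@x,d@y,dz,max(np.hypot(*d),0,np.linalg.norm([*d,dz]))/.0417))
    x0=R[:2,0];y0=R[:2,1];print('  or first x %.4f y %.4f z %.4f then rz'%(d@x0,d@y0,dz))
E
python3 - <<'E'
from h import *
plan(.459,-.3263,.027,89)
E
```

```text
t 1.92 now [ 0.4587 -0.3208  0.2599] yaw 97.8 w 0.999 F [0.2 0.4 1.4] q7 27
first rz 0.154 (1.2 rows) then x -0.0055 y 0.0004 z 0.2329 (5.6 rows)
  or first x -0.0055 y -0.0004 z 0.2329 then rz
```

Call:
{"fn": "drive_tool", "kwargs": {"steps": [{"hand": 100, "x": 0, "y": 0, "z": 0, "rx": 0, "ry": 0, "rz": 0.077}, {"hand": 100, "x": 0, "y": 0, "z": 0, "rx": 0, "ry": 0, "rz": 0.077}, {"hand": 100, "x": -0.0055, "y": 0.0004, "z": 0.03, "rx": 0, "ry": 0, "rz": 0}, {"hand": 100, "x": 0, "y": 0, "z": 0.04, "rx": 0, "ry": 0, "rz": 0}, {"hand": 100, "x": 0, "y": 0, "z": 0.04, "rx": 0, "ry": 0, "rz": 0}, {"hand": 100, "x": 0, "y": 0, "z": 0.04, "rx": 0, "ry": 0, "rz": 0}, {"hand": 100, "x": 0, "y": 0, "z": 0.04, "rx": 0, "ry": 0, "rz": 0}, {"hand": 100, "x": 0, "y": 0, "z": 0.03, "rx": 0, "ry": 0, "rz": 0}, {"hand": 100, "x": 0, "y": 0, "z": 0.013, "rx": 0, "ry": 0, "rz": 0}, {"hand": 100, "x": 0, "y": 0, "z": 0, "rx": 0, "ry": 0, "rz": 0}]}}

```text
clock: 2.75
ee_pos: [0.4568, -0.3246, 0.024]
ee_rot: [[0.033, 0.999, -0.005], [0.999, -0.033, 0.004], [0.004, -0.005, -1.0]]
ft_force: [0.0, 1.1, 0.4]
width: 0.999
```

Call:
{"fn": "drive_tool", "kwargs": {"steps": [{"hand": 0, "x": 0, "y": 0, "z": 0, "rx": 0, "ry": 0, "rz": 0}, {"hand": 0, "x": 0, "y": 0, "z": 0, "rx": 0, "ry": 0, "rz": 0}, {"hand": 0, "x": 0, "y": 0, "z": 0, "rx": 0, "ry": 0, "rz": 0}, {"hand": 0, "x": 0, "y": 0, "z": 0, "rx": 0, "ry": 0, "rz": 0}, {"hand": 0, "x": 0, "y": 0, "z": 0, "rx": 0, "ry": 0, "rz": 0}, {"hand": 0, "x": 0, "y": 0, "z": 0, "rx": 0, "ry": 0, "rz": 0}, {"hand": 0, "x": 0, "y": 0, "z": 0, "rx": 0, "ry": 0, "rz": 0}, {"hand": 0, "x": 0, "y": 0, "z": 0, "rx": 0, "ry": 0, "rz": 0}, {"hand": 0, "x": 0, "y": 0, "z": 0, "rx": 0, "ry": 0, "rz": 0}, {"hand": 0, "x": 0, "y": 0, "z": 0, "rx": 0, "ry": 0, "rz": 0}]}}

```text
clock: 3.58
ee_pos: [0.4593, -0.3262, 0.0272]
ee_rot: [[0.031, 1.0, -0.0], [1.0, -0.031, 0.0], [0.0, -0.0, -1.0]]
ft_force: [-0.7, 0.8, -0.6]
width: -0.002
```

Run:
```python
from h import *
print(env.read_state()['width'])
w=snap('wrist','w3.png');s=snap('side','s3.png')
crop(s['image'],270,110,420,220,5,'c4.png')
```

```text
-0.0019208001070417184
```

View pics/w3.png

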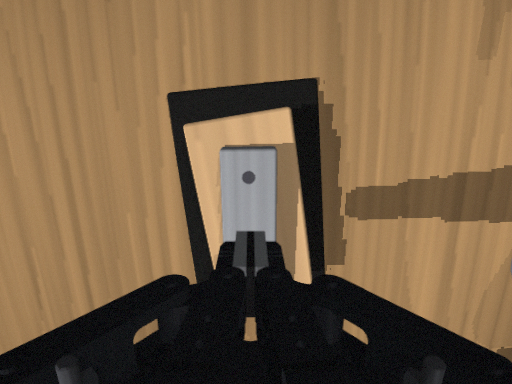

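View pics/c4.png

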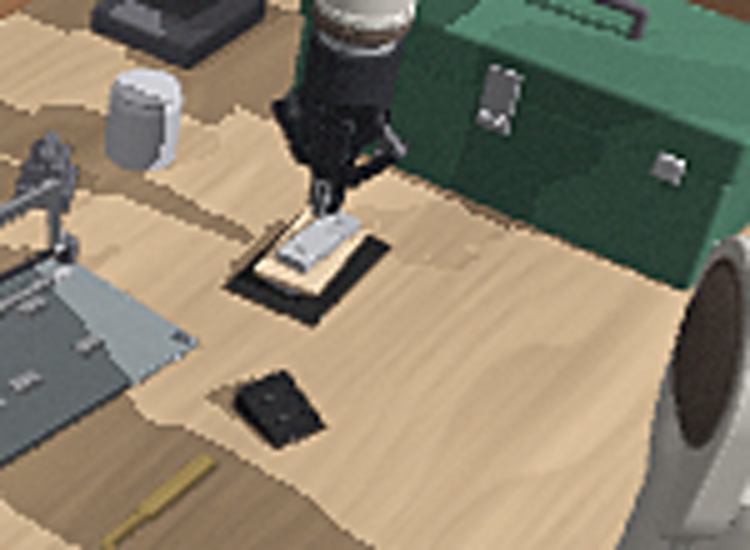

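Run:
```python
from h import *
w=load('w3');s=load('s3');s0=load('side0')
st=env.read_state();R=st['ee_rot'];p=st['ee_pos']
print(proj(w,p),proj(w,p-0.0187*R[:,2]),proj(s,p),proj(s,p-0.0187*R[:,2]))
print(w['extrinsics'].round(3), (R.T@(w['extrinsics'][:3,3]-p)).round(4))
print(proj(w,[[.4591,-.2963,.036],[.458,-.3565,.036]]))
r,d=dots(w['image'],(200,140,300,245));print(r[:2],d)
print(onz(w,[(220,149),(276,149),(248.5,177.5)],.036))
```

```text
[[249.66469164 223.86200726]] [[249.57536463 237.15038139]] [[333.05907315 157.72997835]] [[333.73713112 154.26617076]]
[[ 1.     0.028  0.009  0.462]
 [-0.03   0.961  0.274 -0.257]
 [-0.001 -0.274  0.962  0.201]
 [ 0.     0.     0.     1.   ]] [ 0.0692  0.0004 -0.1737]
[[247.5929541  177.13982106]
 [249.02268962 278.22629159]]
(4700.0, ((248.62954711914062, 194.9774169921875), (93.0413818359375, 56.528690338134766), 88.85424041748047)) [(np.float64(23277.0), np.float64(249.76388709885293), np.float64(235.42909309618938), 301), (np.float64(8130.0), np.float64(248.13111931119312), np.float64(177.02742927429276), 151), (np.float64(171.0), np.float64(259.94736842105266), np.float64(150.0), 23), (np.float64(7.0), np.float64(234.57142857142858), np.float64(151.0), 3)]
[[ 0.44539145 -0.28101542  0.036     ]
 [ 0.47416565 -0.2818709   0.036     ]
 [ 0.45957067 -0.29650861  0.036     ]]
```

Run:
```python
from h import *
w=load('w3')
crop(w['image'],180,120,330,270,5,'c5.png')
s=env.read_state();print(s['ft_force'],s['ee_pos'],s['torque'],s['width'])
```

```text
[ 0.43460387 -0.46018419 -0.0859136 ] [ 0.45926577 -0.32617149  0.02712959] [ 0.01327602  0.03492251 -0.01764426] 0.0002475249147756151
```

View pics/c5.png

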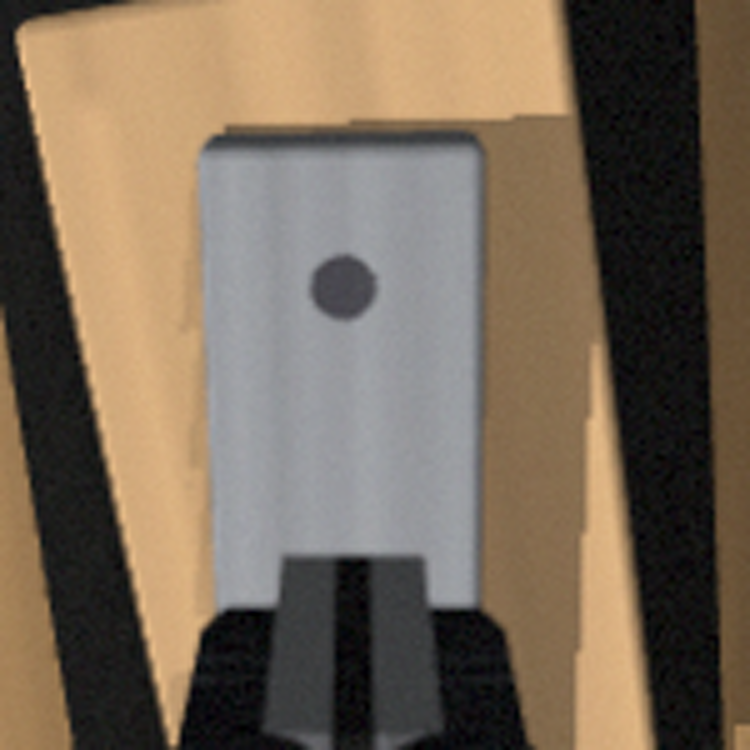

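Call:
{"fn": "drive_tool", "kwargs": {"steps": [{"hand": 0, "x": 0, "y": 0, "z": 0.001, "rx": 0, "ry": 0, "rz": 0}, {"hand": 0, "x": 0, "y": 0, "z": 0.001, "rx": 0, "ry": 0, "rz": 0}, {"hand": 0, "x": 0, "y": 0, "z": 0.001, "rx": 0, "ry": 0, "rz": 0}, {"hand": 0, "x": 0, "y": 0, "z": 0.001, "rx": 0, "ry": 0, "rz": 0}, {"hand": 0, "x": 0, "y": 0, "z": 0.001, "rx": 0, "ry": 0, "rz": 0}, {"hand": 0, "x": 0, "y": 0, "z": 0.001, "rx": 0, "ry": 0, "rz": 0}, {"hand": 0, "x": 0, "y": 0, "z": 0.001, "rx": 0, "ry": 0, "rz": 0}, {"hand": 0, "x": 0, "y": 0, "z": 0.001, "rx": 0, "ry": 0, "rz": 0}, {"hand": 0, "x": 0, "y": 0, "z": 0, "rx": 0, "ry": 0, "rz": 0}, {"hand": 0, "x": 0, "y": 0, "z": 0, "rx": 0, "ry": 0, "rz": 0}]}}

```text
clock: 4.52
ee_pos: [0.4593, -0.3262, 0.0192]
ee_rot: [[0.031, 1.0, -0.0], [1.0, -0.031, 0.0], [0.0, -0.0, -1.0]]
ft_force: [-0.6, 0.3, -0.2]
width: 0.002
```

Run:
```python
from h import *
w=snap('wrist','w4.png')
crop(w['image'],180,120,330,270,5,'c6.png')
s=env.read_state();print(s['ft_force'],s['ee_pos'],s['width'])
```

```text
[-0.7446243  -0.47617862  0.50116062] [ 0.45933144 -0.32617263  0.01921956] 0.0005623438563582587
```

View pics/c6.png

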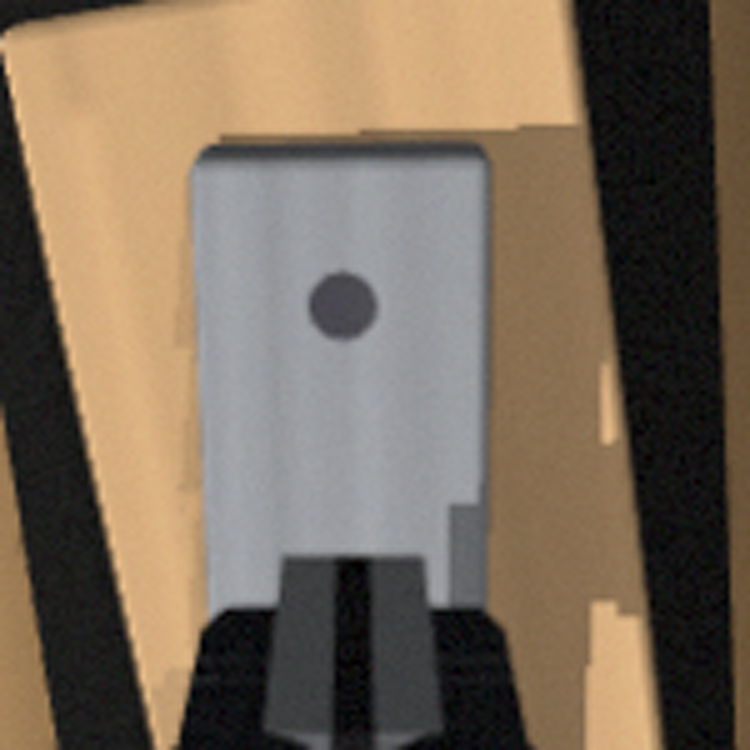

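Call:
{"fn": "drive_tool", "kwargs": {"steps": [{"hand": 0, "x": 0, "y": 0, "z": 0.001, "rx": 0, "ry": 0, "rz": 0}, {"hand": 0, "x": 0, "y": 0, "z": 0.001, "rx": 0, "ry": 0, "rz": 0}, {"hand": 0, "x": 0, "y": 0, "z": 0.001, "rx": 0, "ry": 0, "rz": 0}, {"hand": 0, "x": 0, "y": 0, "z": 0.001, "rx": 0, "ry": 0, "rz": 0}, {"hand": 0, "x": 0, "y": 0, "z": 0.001, "rx": 0, "ry": 0, "rz": 0}, {"hand": 0, "x": 0, "y": 0, "z": 0.001, "rx": 0, "ry": 0, "rz": 0}, {"hand": 0, "x": 0, "y": 0, "z": 0.001, "rx": 0, "ry": 0, "rz": 0}, {"hand": 0, "x": 0, "y": 0, "z": 0.001, "rx": 0, "ry": 0, "rz": 0}, {"hand": 0, "x": 0, "y": 0, "z": 0, "rx": 0, "ry": 0, "rz": 0}, {"hand": 0, "x": 0, "y": 0, "z": 0, "rx": 0, "ry": 0, "rz": 0}]}}

```text
clock: 5.4
ee_pos: [0.4593, -0.3262, 0.0111]
ee_rot: [[0.031, 1.0, -0.0], [1.0, -0.031, 0.0], [0.0, -0.0, -1.0]]
ft_force: [0.2, 0.4, -0.6]
width: -0.002
```

Run:
```python
from h import *
w=snap('wrist','w5.png');s=snap('side','s5.png');t=snap('top','t5.png')
crop(w['image'],180,120,330,270,4,'c7.png');crop(s['image'],300,120,370,190,9,'c8.png')
s=env.read_state();print(s['ft_force'],s['ee_pos'],s['width'])
```

```text
[ 0.16544889  0.03258173 -1.41273632] [ 0.45938775 -0.3262265   0.01127588] -0.004971504014575186
```

View pics/c7.png

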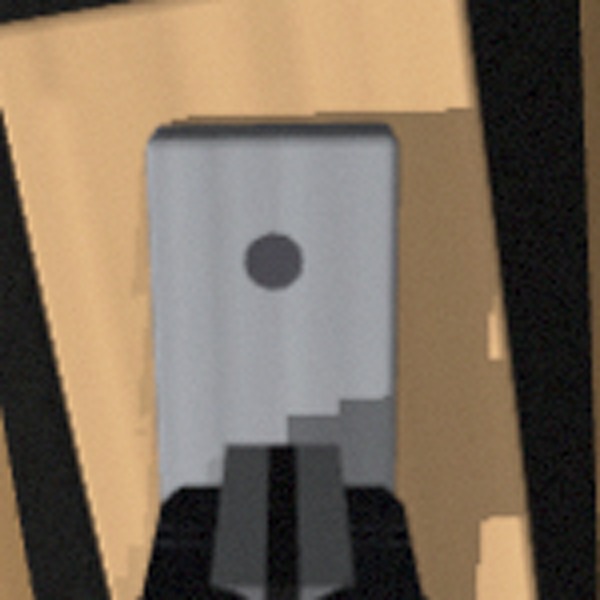

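View pics/c8.png

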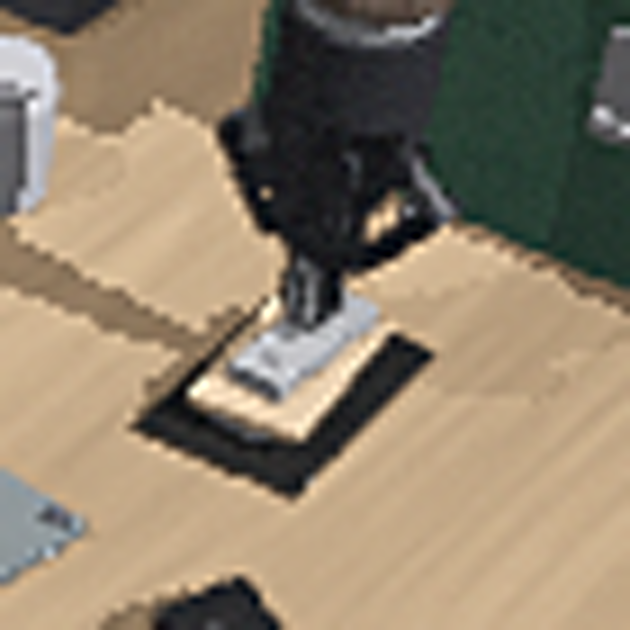

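Run:
```python
from h import *
s=load('s5');w=load('w5')
for z in (.011,.036,.045,.05,.055): print(z,proj(s,[.4594,-.3262,z]),proj(w,[[.4594,-.3152,z],[.4594,-.3262,z]]).tolist())
```

```text
0.011 [[332.46048629 160.65769403]] [[249.3094085487113, 205.8381136792265], [249.88817745787313, 223.87259427797102]]
0.036 [[333.35667364 156.07921668]] [[249.12408150174002, 221.91743497726097], [249.7920339901661, 242.27658146422587]]
0.045 [[333.68400722 154.40654495]] [[249.04305269425228, 228.95429215870888], [249.7501725095819, 250.2911890771092]]
0.05 [[333.86695346 153.47160334]] [[248.9939428411258, 233.2211657618471], [249.7248544560804, 255.13888239484834]]
0.055 [[334.05068757 152.53257184]] [[248.94154146782006, 237.77567927266148], [249.69788465038633, 260.3031858007655]]
```

Call:
{"fn": "drive_tool", "kwargs": {"steps": [{"hand": 0, "x": 0, "y": 0, "z": 0.001, "rx": 0, "ry": 0, "rz": 0}, {"hand": 0, "x": 0, "y": 0, "z": 0.001, "rx": 0, "ry": 0, "rz": 0}, {"hand": 0, "x": 0, "y": 0, "z": 0.001, "rx": 0, "ry": 0, "rz": 0}, {"hand": 0, "x": 0, "y": 0, "z": 0.001, "rx": 0, "ry": 0, "rz": 0}, {"hand": 0, "x": 0, "y": 0, "z": 0, "rx": 0, "ry": 0, "rz": 0}, {"hand": 0, "x": 0, "y": 0, "z": 0, "rx": 0, "ry": 0, "rz": 0}, {"hand": 0, "x": 0, "y": 0, "z": 0, "rx": 0, "ry": 0, "rz": 0}, {"hand": 0, "x": 0, "y": 0, "z": 0, "rx": 0, "ry": 0, "rz": 0}, {"hand": 0, "x": 0, "y": 0, "z": 0, "rx": 0, "ry": 0, "rz": 0}, {"hand": 0, "x": 0, "y": 0, "z": 0, "rx": 0, "ry": 0, "rz": 0}]}}

```text
clock: 6.38
ee_pos: [0.4594, -0.3262, 0.0073]
ee_rot: [[0.031, 1.0, 0.0], [1.0, -0.031, -0.0], [-0.0, 0.0, -1.0]]
ft_force: [-1.0, 0.0, -1.0]
width: -0.002
```

Call:
{"fn": "drive_tool", "kwargs": {"steps": [{"hand": 0, "x": 0, "y": 0, "z": 0.001, "rx": 0, "ry": 0, "rz": 0}, {"hand": 0, "x": 0, "y": 0, "z": 0.001, "rx": 0, "ry": 0, "rz": 0}, {"hand": 0, "x": 0, "y": 0, "z": 0.001, "rx": 0, "ry": 0, "rz": 0}, {"hand": 0, "x": 0, "y": 0, "z": 0.001, "rx": 0, "ry": 0, "rz": 0}, {"hand": 0, "x": 0, "y": 0, "z": 0, "rx": 0, "ry": 0, "rz": 0}, {"hand": 0, "x": 0, "y": 0, "z": 0, "rx": 0, "ry": 0, "rz": 0}, {"hand": 0, "x": 0, "y": 0, "z": 0, "rx": 0, "ry": 0, "rz": 0}, {"hand": 0, "x": 0, "y": 0, "z": 0, "rx": 0, "ry": 0, "rz": 0}, {"hand": 0, "x": 0, "y": 0, "z": 0, "rx": 0, "ry": 0, "rz": 0}, {"hand": 0, "x": 0, "y": 0, "z": 0, "rx": 0, "ry": 0, "rz": 0}]}}

```text
clock: 7.22
ee_pos: [0.4595, -0.3263, 0.005]
ee_rot: [[0.031, 1.0, -0.0], [1.0, -0.031, -0.001], [-0.001, -0.0, -1.0]]
ft_force: [-5.4, 1.7, 17.1]
width: -0.002
```

Call:
{"fn": "drive_tool", "kwargs": {"steps": [{"hand": 0, "x": 0, "y": 0, "z": -0.005, "rx": 0, "ry": 0, "rz": 0}, {"hand": 70, "x": 0, "y": 0, "z": -0.005, "rx": 0, "ry": 0, "rz": 0}, {"hand": 70, "x": 0, "y": 0, "z": 0, "rx": 0, "ry": 0, "rz": 0}, {"hand": 70, "x": 0, "y": 0, "z": 0, "rx": 0, "ry": 0, "rz": 0}, {"hand": 70, "x": 0, "y": 0, "z": 0, "rx": 0, "ry": 0, "rz": 0}, {"hand": 70, "x": 0, "y": 0, "z": 0, "rx": 0, "ry": 0, "rz": 0}, {"hand": 70, "x": 0, "y": 0, "z": 0, "rx": 0, "ry": 0, "rz": 0}, {"hand": 70, "x": 0, "y": 0, "z": 0, "rx": 0, "ry": 0, "rz": 0}, {"hand": 70, "x": 0, "y": 0, "z": 0, "rx": 0, "ry": 0, "rz": 0}, {"hand": 70, "x": 0, "y": 0, "z": 0, "rx": 0, "ry": 0, "rz": 0}]}}

```text
clock: 8.05
ee_pos: [0.4593, -0.3261, 0.0131]
ee_rot: [[0.031, 1.0, -0.0], [1.0, -0.031, 0.0], [0.0, -0.0, -1.0]]
ft_force: [0.2, -0.0, 0.1]
width: 0.702
```

Call:
{"fn": "drive_tool", "kwargs": {"steps": [{"hand": 70, "x": 0, "y": 0, "z": 0.008, "rx": 0, "ry": 0, "rz": 0}, {"hand": 70, "x": 0, "y": 0, "z": 0.008, "rx": 0, "ry": 0, "rz": 0}, {"hand": 0, "x": 0, "y": 0, "z": 0, "rx": 0, "ry": 0, "rz": 0}, {"hand": 0, "x": 0, "y": 0, "z": 0, "rx": 0, "ry": 0, "rz": 0}, {"hand": 0, "x": 0, "y": 0, "z": 0, "rx": 0, "ry": 0, "rz": 0}, {"hand": 0, "x": 0, "y": 0, "z": 0, "rx": 0, "ry": 0, "rz": 0}, {"hand": 0, "x": 0, "y": 0, "z": 0, "rx": 0, "ry": 0, "rz": 0}, {"hand": 0, "x": 0, "y": 0, "z": 0, "rx": 0, "ry": 0, "rz": 0}, {"hand": 0, "x": 0, "y": 0, "z": 0, "rx": 0, "ry": 0, "rz": 0}, {"hand": 0, "x": 0, "y": 0, "z": 0, "rx": 0, "ry": 0, "rz": 0}]}}

```text
clock: 8.88
ee_pos: [0.4592, -0.3262, -0.0029]
ee_rot: [[0.031, 1.0, -0.0], [1.0, -0.031, 0.0], [0.0, -0.0, -1.0]]
ft_force: [0.1, 0.3, -2.0]
width: 0.324
```

Call:
{"fn": "drive_tool", "kwargs": {"steps": [{"hand": 0, "x": 0, "y": 0, "z": -0.02, "rx": 0, "ry": 0, "rz": 0}, {"hand": 0, "x": 0, "y": 0, "z": -0.04, "rx": 0, "ry": 0, "rz": 0}, {"hand": 0, "x": 0, "y": 0, "z": -0.04, "rx": 0, "ry": 0, "rz": 0}, {"hand": 0, "x": 0.02, "y": 0.01, "z": -0.035, "rx": 0, "ry": 0, "rz": 0}, {"hand": 0, "x": 0.034, "y": 0.014, "z": -0.018, "rx": 0, "ry": 0, "rz": 0}, {"hand": 0, "x": 0.038, "y": 0.014, "z": -0.01, "rx": 0, "ry": 0, "rz": 0}, {"hand": 0, "x": 0.038, "y": 0.014, "z": -0.01, "rx": 0, "ry": 0, "rz": 0}, {"hand": 0, "x": 0.038, "y": 0.014, "z": -0.01, "rx": 0, "ry": 0, "rz": 0}, {"hand": 0, "x": 0.038, "y": 0.014, "z": -0.01, "rx": 0, "ry": 0, "rz": 0}, {"hand": 0, "x": 0.038, "y": 0.014, "z": -0.01, "rx": 0, "ry": 0, "rz": 0}]}}

```text
clock: 9.72
ee_pos: [0.5608, -0.0837, 0.2008]
ee_rot: [[0.031, 1.0, 0.0], [1.0, -0.031, -0.001], [-0.001, 0.0, -1.0]]
ft_force: [0.6, 0.1, -2.8]
width: 0.326
```

Call:
{"fn": "drive_tool", "kwargs": {"steps": [{"hand": 0, "x": 0, "y": 0, "z": 0, "rx": 0, "ry": 0, "rz": -0.12}, {"hand": 0, "x": 0, "y": 0, "z": 0, "rx": 0, "ry": 0, "rz": -0.12}, {"hand": 0, "x": 0, "y": 0, "z": 0, "rx": 0, "ry": 0, "rz": -0.12}, {"hand": 0, "x": 0, "y": 0, "z": 0, "rx": 0, "ry": 0, "rz": -0.12}, {"hand": 0, "x": 0, "y": 0, "z": 0, "rx": 0, "ry": 0, "rz": -0.12}, {"hand": 0, "x": 0, "y": 0, "z": 0, "rx": 0, "ry": 0, "rz": -0.12}, {"hand": 0, "x": 0, "y": 0, "z": 0, "rx": 0, "ry": 0, "rz": -0.12}, {"hand": 0, "x": 0, "y": 0, "z": 0, "rx": 0, "ry": 0, "rz": -0.12}, {"hand": 0, "x": 0, "y": 0, "z": 0, "rx": 0, "ry": 0, "rz": -0.12}, {"hand": 0, "x": 0, "y": 0, "z": 0, "rx": 0, "ry": 0, "rz": -0.12}]}}

```text
clock: 10.55
ee_pos: [0.5604, -0.0856, 0.2001]
ee_rot: [[-0.923, 0.386, -0.0], [0.386, 0.923, -0.0], [0.0, -0.0, -1.0]]
ft_force: [-0.4, -0.4, -2.6]
width: 0.327
```

Run:
```python
from h import *
w=snap('wrist','w6.png')
plan(.55,.06,.2,173)
```

```text
t 10.60 now [ 0.5604 -0.0857  0.1999] yaw 157.7 w 0.324 F [-0.3  0.2 -1.6] q7 49
first rz -0.267 (2.2 rows) then x 0.0281 y 0.1433 z -0.0001 (3.5 rows)
  or first x 0.0649 y 0.1308 z -0.0001 then rz
```

View pics/w6.png

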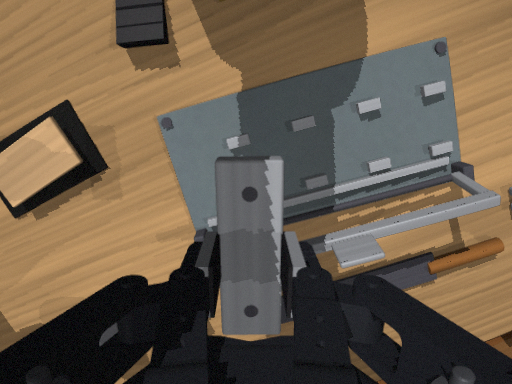

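Call:
{"fn": "drive_tool", "kwargs": {"steps": [{"hand": 0, "x": 0, "y": 0, "z": 0, "rx": 0, "ry": 0, "rz": -0.09}, {"hand": 0, "x": 0, "y": 0, "z": 0, "rx": 0, "ry": 0, "rz": -0.09}, {"hand": 0, "x": 0, "y": 0, "z": 0, "rx": 0, "ry": 0, "rz": -0.087}, {"hand": 0, "x": -0.01, "y": 0.03, "z": 0, "rx": 0, "ry": 0, "rz": 0}, {"hand": 0, "x": -0.01, "y": 0.03, "z": 0, "rx": 0, "ry": 0, "rz": 0}, {"hand": 0, "x": -0.01, "y": 0.03, "z": 0, "rx": 0, "ry": 0, "rz": 0}, {"hand": 0, "x": -0.01, "y": 0.03, "z": 0, "rx": 0, "ry": 0, "rz": 0}, {"hand": 0, "x": -0.005, "y": 0.02, "z": 0, "rx": 0, "ry": 0, "rz": 0}, {"hand": 0, "x": 0, "y": 0, "z": 0, "rx": 0, "ry": 0, "rz": 0}, {"hand": 0, "x": 0, "y": 0, "z": 0, "rx": 0, "ry": 0, "rz": 0}]}}

```text
clock: 11.43
ee_pos: [0.6239, 0.0495, 0.2001]
ee_rot: [[-0.991, 0.133, -0.0], [0.133, 0.991, 0.001], [0.0, 0.001, -1.0]]
ft_force: [-0.6, -0.3, -3.2]
width: 0.327
```

Run:
```python
from h import *
w=snap('wrist','w7.png')
cv2.imwrite('pics/w7b.png',cv2.resize(w['image'],None,fx=1.55,fy=1.55,interpolation=cv2.INTER_CUBIC))
plan(.62,.05,.2,173)
```

```text
t 11.48 now [0.6238 0.0474 0.1998] yaw 172.2 w 0.328 F [ 0.1  0.4 -2.1] q7 49
first rz -0.013 (0.1 rows) then x 0.0041 y 0.0021 z -0.0002 (0.1 rows)
  or first x 0.0041 y 0.0020 z -0.0002 then rz
```

View pics/w7b.png

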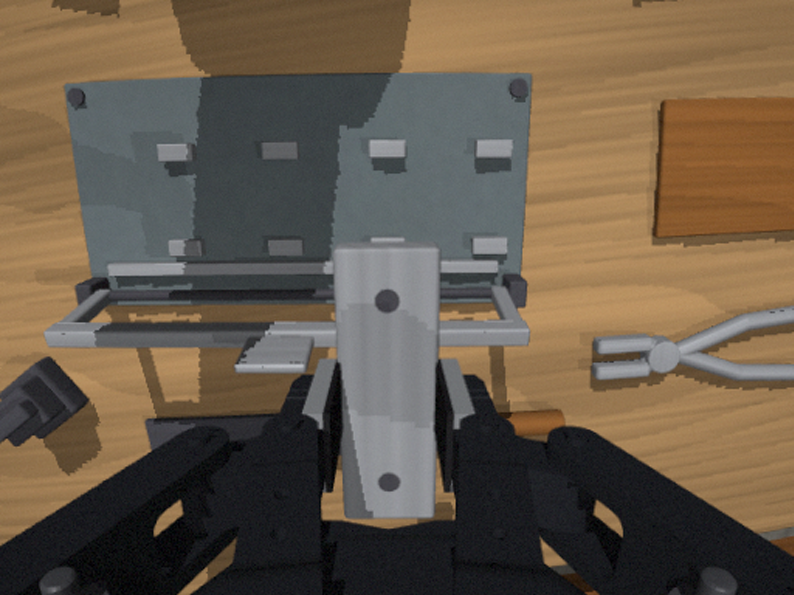

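Run:
```python
from h import *
w=load('w7')['image']
crop(w,30,40,200,190,4,'c9.png');crop(w,190,40,350,190,4,'c10.png')
```

```text
(no output)
```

View pics/c9.png

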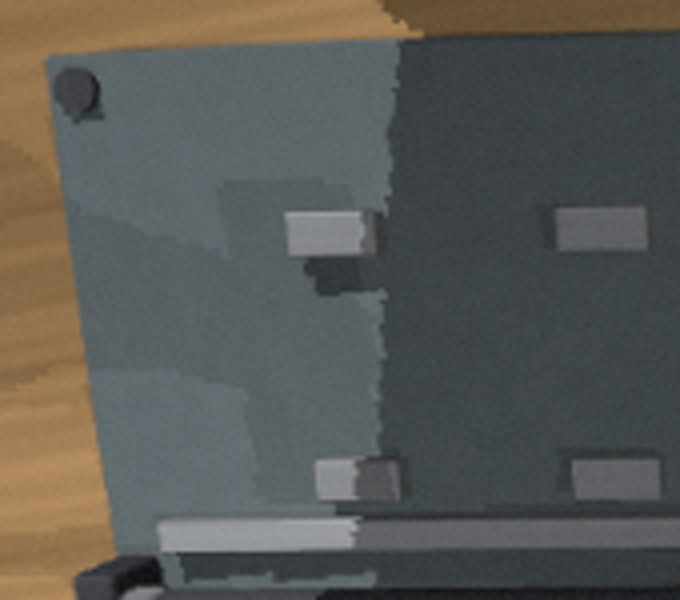

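View pics/c10.png

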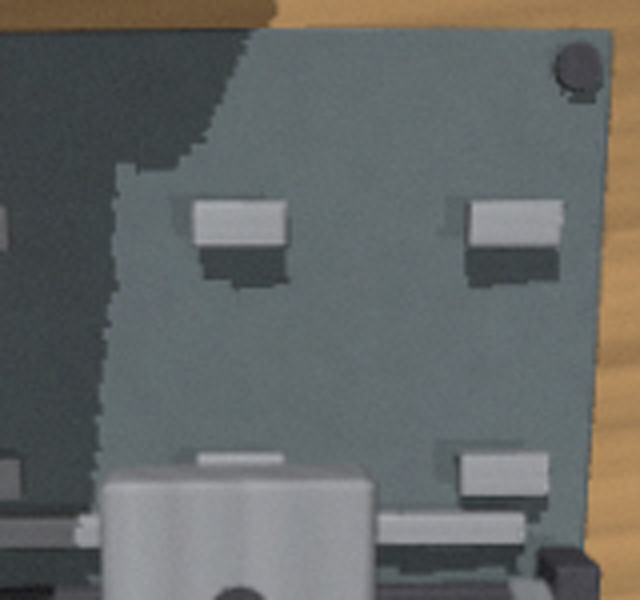

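```bash
cat > fit.py <<'E'
from h import *
def rigid(J,W):
    J=np.array(J)[:,:2];W=np.array(W)[:,:2];jm=J.mean(0);wm=W.mean(0)
    U,S,Vt=np.linalg.svd((J-jm).T@(W-wm));R=(Vt.T@np.diag([1,np.linalg.det(Vt.T@U.T)])@U.T)
    t=wm-R@jm;return R,t,(J@R.T+t-W)
E
python3 - <<'E'
from fit import *
w=load('w7');w6=load('w6')
px=[(101.4,98.5),(168.9,97.25),(238.25,95.5),(307.6,95.5),(109,160),(173.25,160),(305.1,158.5)]
J=np.array([(-34,-96),(-34,-22),(-34,52),(-34,126),(34,-96),(34,-22),(34,126)])/1000
W=onz(w,px,.019)
C=onz(w,[(41.75,54.5),(342.75,48)],.010);JC=np.array([(-85,-165),(-85,165)])/1000
R,t,r=rigid(np.r_[J,JC],np.r_[W,C]);print(t,np.degrees(np.arctan2(R[1,0],R[0,0])),(r*1000).round(1).tolist())
R,t,r=rigid(J,W);print(t,np.degrees(np.arctan2(R[1,0],R[0,0])),(r*1000).round(1).tolist())
crop(w6['image'],150,30,470,230,2.4,'c11.png')
im=w6['image'];crop(im,340,30,480,180,5,'c11.png')
E
```

```text
[ 0.57652619 -0.00948383] -7.137456425227872 [[0.4, 0.2], [-0.1, 0.1], [0.6, -0.2], [0.3, -0.0], [0.7, -0.6], [-0.2, -0.1], [0.3, 0.3], [-1.1, -1.1], [-0.9, 1.4]]
[ 0.57624088 -0.00944425] -7.131447588527597 [[0.1, 0.2], [-0.4, 0.1], [0.3, -0.2], [0.0, 0.0], [0.4, -0.5], [-0.5, -0.1], [0.0, 0.4]]
```

View pics/c11.png

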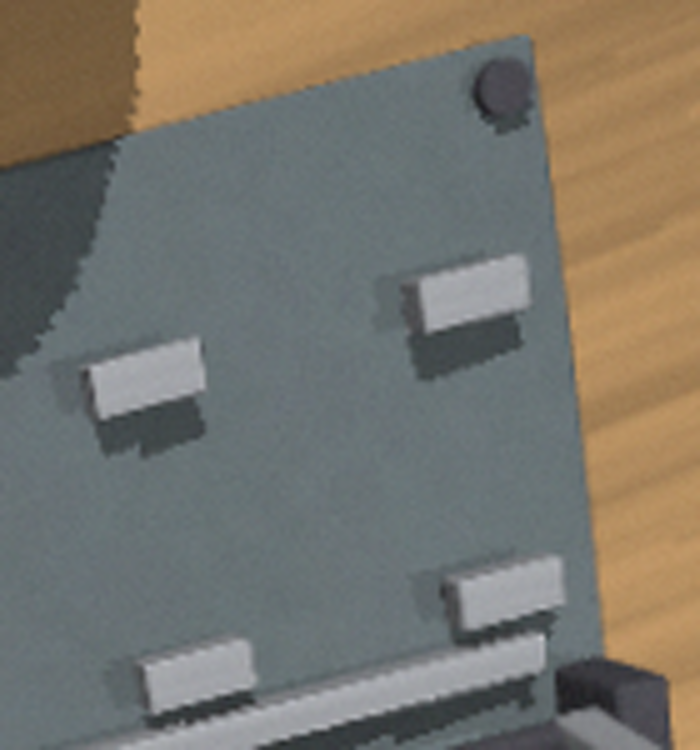

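```bash
cat >> h.py <<'E'
JT=np.array([.5763,-.0095]);JY=-7.13
def jig(x,y):
    a=np.radians(JY);return JT+np.array([[np.cos(a),-np.sin(a)],[np.sin(a),np.cos(a)]])@np.array([x,y])/1000
BY={1:111,2:37,3:-37,4:-111}
def tojig():
    s=env.read_state();a=np.radians(JY);R=np.array([[np.cos(a),-np.sin(a)],[np.sin(a),np.cos(a)]]);return (s['ee_pos'][:2]-JT)@R*1000
E
python3 - <<'E'
from h import *
w=load('w7');w6=load('w6')
print(tri(w,(307.6,95.5),w6,(424.6,91.4)),tri(w,(238.25,95.5),w6,(359.4,108.4)))
for i in BY:print(i,jig(0,BY[i]))
plan(*jig(-6,-111-4),.2,172.87)
E
```

```text
(array([0.55823943, 0.1196979 , 0.01923439]), np.float64(0.00025757386039761127)) (array([0.54875982, 0.04653198, 0.02001614]), np.float64(0.00024128783854748928))
1 [0.59007744 0.10064165]
2 [0.58089248 0.02721388]
3 [ 0.57170752 -0.04621388]
4 [ 0.56252256 -0.11964165]
t 11.48 now [0.6238 0.0474 0.1998] yaw 172.2 w 0.328 F [ 0.1  0.4 -2.1] q7 49
first rz -0.011 (0.1 rows) then x 0.0461 y -0.1774 z -0.0002 (4.4 rows)
  or first x 0.0442 y -0.1779 z -0.0002 then rz
```

Call:
{"fn": "drive_tool", "kwargs": {"steps": [{"hand": 0, "x": 0, "y": 0, "z": 0, "rx": 0, "ry": 0, "rz": -0.011}, {"hand": 0, "x": 0.0091, "y": -0.0344, "z": 0, "rx": 0, "ry": 0, "rz": 0}, {"hand": 0, "x": 0.009, "y": -0.035, "z": 0, "rx": 0, "ry": 0, "rz": 0}, {"hand": 0, "x": 0.009, "y": -0.036, "z": 0, "rx": 0, "ry": 0, "rz": 0}, {"hand": 0, "x": 0.01, "y": -0.036, "z": 0.01, "rx": 0, "ry": 0, "rz": 0}, {"hand": 0, "x": 0.009, "y": -0.036, "z": 0.02, "rx": 0, "ry": 0, "rz": 0}, {"hand": 0, "x": 0, "y": 0, "z": 0.04, "rx": 0, "ry": 0, "rz": 0}, {"hand": 0, "x": 0, "y": 0, "z": 0.04, "rx": 0, "ry": 0, "rz": 0}, {"hand": 0, "x": 0, "y": 0, "z": 0.04, "rx": 0, "ry": 0, "rz": 0}, {"hand": 0, "x": 0, "y": 0, "z": 0.03, "rx": 0, "ry": 0, "rz": 0}]}}

```text
clock: 12.32
ee_pos: [0.5541, -0.1257, 0.0174]
ee_rot: [[-0.992, 0.128, -0.003], [0.128, 0.992, -0.001], [0.003, -0.001, -1.0]]
ft_force: [-0.5, -0.3, -2.5]
width: 0.326
```

Run:
```python
from h import *
w=snap('wrist','w8.png')
plan(*jig(-6,-111-4),-.0165,172.87);print(tojig())
```

```text
t 12.37 now [ 0.5505 -0.1251  0.0125] yaw 172.7 w 0.325 F [-0.8 -0.6 -7.3] q7 57
first rz -0.003 (0.0 rows) then x -0.0052 y 0.0029 z 0.0290 (0.7 rows)
  or first x -0.0052 y 0.0029 z 0.0290 then rz
[ -11.24809049 -117.865348  ]
```

View pics/w8.png

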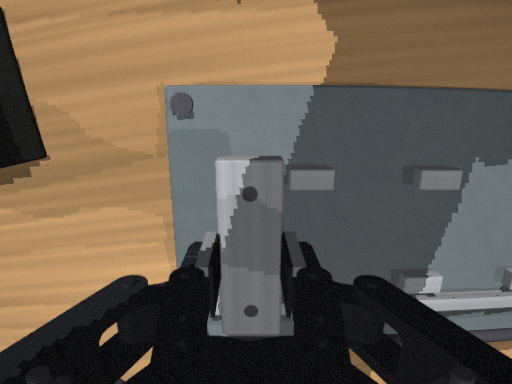

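Call:
{"fn": "drive_tool", "kwargs": {"steps": [{"hand": 0, "x": 0, "y": 0, "z": 0, "rx": 0, "ry": 0, "rz": 0}, {"hand": 0, "x": 0, "y": 0, "z": 0, "rx": 0, "ry": 0, "rz": 0}, {"hand": 0, "x": 0, "y": 0, "z": 0.006, "rx": 0, "ry": 0, "rz": 0}, {"hand": 0, "x": 0, "y": 0, "z": 0.006, "rx": 0, "ry": 0, "rz": 0}, {"hand": 0, "x": 0, "y": 0, "z": 0.006, "rx": 0, "ry": 0, "rz": 0}, {"hand": 0, "x": 0, "y": 0, "z": 0.006, "rx": 0, "ry": 0, "rz": 0}, {"hand": 0, "x": 0, "y": 0, "z": 0.005, "rx": 0, "ry": 0, "rz": 0}, {"hand": 0, "x": 0, "y": 0, "z": 0.004, "rx": 0, "ry": 0, "rz": 0}, {"hand": 0, "x": 0, "y": 0, "z": 0, "rx": 0, "ry": 0, "rz": 0}, {"hand": 0, "x": 0, "y": 0, "z": 0, "rx": 0, "ry": 0, "rz": 0}]}}

```text
clock: 13.2
ee_pos: [0.5564, -0.1225, -0.0129]
ee_rot: [[-0.992, 0.123, -0.001], [0.123, 0.992, 0.0], [0.001, 0.0, -1.0]]
ft_force: [-0.1, -0.4, -2.1]
width: 0.324
```

Run:
```python
from h import *
plan(*jig(0,-111),-.0165,172.87);print(tojig())
```

```text
t 13.20 now [ 0.5564 -0.1225 -0.0129] yaw 172.9 w 0.324 F [-0.1 -0.4 -2.1] q7 55
first rz 0.001 (0.0 rows) then x -0.0057 y 0.0036 z 0.0036 (0.2 rows)
  or first x -0.0057 y 0.0036 z 0.0036 then rz
[  -5.69530445 -114.58030912]
```

Call:
{"fn": "drive_tool", "kwargs": {"steps": [{"hand": 0, "x": 0, "y": 0, "z": 0.002, "rx": 0, "ry": 0, "rz": 0}, {"hand": 0, "x": 0, "y": 0, "z": 0.002, "rx": 0, "ry": 0, "rz": 0}, {"hand": 0, "x": 0, "y": 0, "z": 0, "rx": 0, "ry": 0, "rz": 0}, {"hand": 0, "x": -0.002, "y": 0, "z": 0, "rx": 0, "ry": 0, "rz": 0}, {"hand": 0, "x": -0.002, "y": 0.001, "z": 0, "rx": 0, "ry": 0, "rz": 0}, {"hand": 0, "x": -0.002, "y": 0.001, "z": 0, "rx": 0, "ry": 0, "rz": 0}, {"hand": 0, "x": -0.001, "y": 0.001, "z": 0, "rx": 0, "ry": 0, "rz": 0}, {"hand": 0, "x": -0.001, "y": 0.001, "z": 0, "rx": 0, "ry": 0, "rz": 0}, {"hand": 0, "x": 0, "y": 0.0015, "z": 0, "rx": 0, "ry": 0, "rz": 0}, {"hand": 0, "x": 0, "y": 0, "z": 0, "rx": 0, "ry": 0, "rz": 0}]}}

```text
clock: 14.03
ee_pos: [0.5616, -0.1217, -0.017]
ee_rot: [[-0.992, 0.126, -0.007], [0.126, 0.992, -0.005], [0.007, -0.006, -1.0]]
ft_force: [-9.7, -5.3, 6.4]
width: 0.325
```

Run:
```python
from h import *
plan(*jig(0,-111),-.0165,172.87);print(tojig())
snap('wrist','w9.png')
```

```text
t 14.03 now [ 0.5616 -0.1217 -0.017 ] yaw 172.7 w 0.325 F [-9.7 -5.3  6.4] q7 54
first rz -0.002 (0.0 rows) then x -0.0007 y 0.0022 z -0.0005 (0.1 rows)
  or first x -0.0007 y 0.0022 z -0.0005 then rz
[  -0.65887255 -113.17183161]
```

View pics/w9.png

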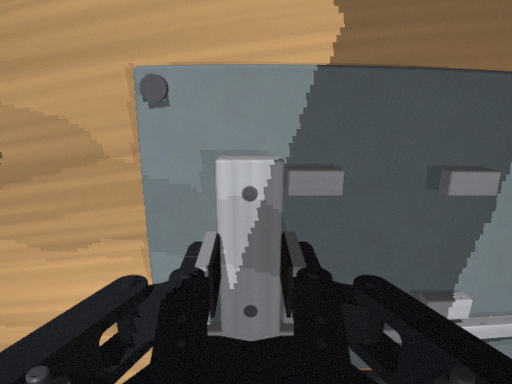

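Call:
{"fn": "drive_tool", "kwargs": {"steps": [{"hand": 0, "x": 0, "y": 0.001, "z": 0, "rx": 0, "ry": 0, "rz": 0}, {"hand": 0, "x": 0, "y": 0.001, "z": 0, "rx": 0, "ry": 0, "rz": 0}, {"hand": 0, "x": 0, "y": 0, "z": 0, "rx": 0, "ry": 0, "rz": 0}, {"hand": 0, "x": 0, "y": 0.001, "z": 0, "rx": 0, "ry": 0, "rz": 0}, {"hand": 0, "x": 0, "y": 0, "z": 0, "rx": 0, "ry": 0, "rz": 0}, {"hand": 0, "x": 0, "y": 0, "z": 0, "rx": 0, "ry": 0, "rz": 0}, {"hand": 0, "x": 0, "y": 0, "z": 0, "rx": 0, "ry": 0, "rz": 0}, {"hand": 0, "x": 0, "y": 0, "z": 0, "rx": 0, "ry": 0, "rz": 0}, {"hand": 0, "x": 0, "y": 0, "z": 0, "rx": 0, "ry": 0, "rz": 0}, {"hand": 0, "x": 0, "y": 0, "z": 0, "rx": 0, "ry": 0, "rz": 0}]}}

```text
clock: 14.92
ee_pos: [0.5616, -0.1213, -0.017]
ee_rot: [[-0.992, 0.128, -0.008], [0.128, 0.992, -0.008], [0.007, -0.009, -1.0]]
ft_force: [-10.7, -9.0, 8.0]
width: 0.327
```

Run:
```python
from h import *
plan(*jig(0,-111),-.0165,172.87);print(tojig())
```

```text
t 14.92 now [ 0.5616 -0.1213 -0.017 ] yaw 172.6 w 0.327 F [-10.7  -9.    8. ] q7 54
first rz -0.004 (0.0 rows) then x -0.0007 y 0.0018 z -0.0005 (0.0 rows)
  or first x -0.0006 y 0.0018 z -0.0005 then rz
[  -0.65577703 -112.80365336]
```

Call:
{"fn": "drive_tool", "kwargs": {"steps": [{"hand": 0, "x": 0, "y": 0, "z": -0.001, "rx": 0, "ry": 0, "rz": 0}, {"hand": 0, "x": 0, "y": 0, "z": 0, "rx": 0, "ry": 0, "rz": 0}, {"hand": 0, "x": 0.001, "y": 0, "z": 0, "rx": 0, "ry": 0, "rz": 0}, {"hand": 0, "x": 0, "y": 0.001, "z": 0, "rx": 0, "ry": 0, "rz": 0}, {"hand": 0, "x": 0, "y": 0, "z": 0, "rx": 0, "ry": 0, "rz": 0}, {"hand": 0, "x": 0, "y": 0.001, "z": 0, "rx": 0, "ry": 0, "rz": 0}, {"hand": 0, "x": 0, "y": 0, "z": 0, "rx": 0, "ry": 0, "rz": 0}, {"hand": 0, "x": -0.001, "y": 0, "z": 0, "rx": 0, "ry": 0, "rz": 0}, {"hand": 0, "x": -0.001, "y": 0, "z": 0, "rx": 0, "ry": 0, "rz": 0}, {"hand": 0, "x": 0, "y": 0, "z": 0, "rx": 0, "ry": 0, "rz": 0}]}}

```text
clock: 15.75
ee_pos: [0.5618, -0.1199, -0.0169]
ee_rot: [[-0.992, 0.129, -0.01], [0.129, 0.992, -0.008], [0.009, -0.01, -1.0]]
ft_force: [-10.7, -10.9, 3.4]
width: 0.322
```

Run:
```python
from h import *
plan(*jig(0,-111),-.0165,172.87);print(tojig())
w=snap('wrist','w10.png');crop(w['image'],190,130,370,350,3,'c12.png')
```

```text
t 15.75 now [ 0.5618 -0.1199 -0.0169] yaw 172.6 w 0.322 F [-10.7 -10.9   3.4] q7 54
first rz -0.005 (0.0 rows) then x -0.0007 y 0.0003 z -0.0004 (0.0 rows)
  or first x -0.0007 y 0.0003 z -0.0004 then rz
[  -0.68084475 -111.34327346]
```

View pics/c12.png

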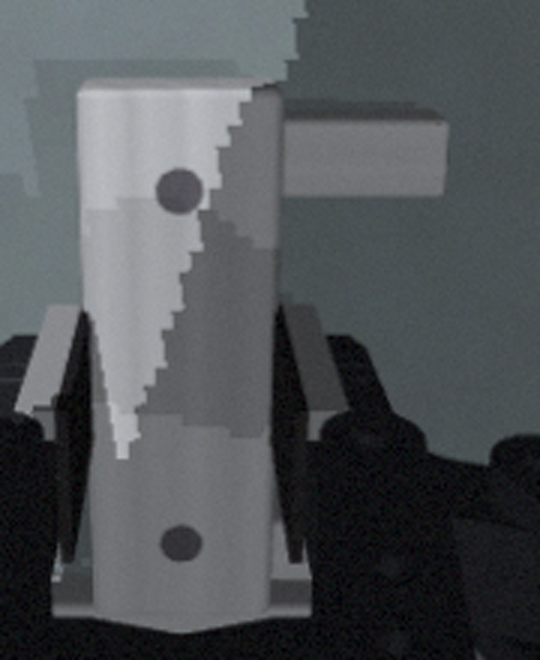

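Call:
{"fn": "drive_tool", "kwargs": {"steps": [{"hand": 0, "x": 0, "y": 0.001, "z": 0, "rx": 0, "ry": 0, "rz": 0}, {"hand": 0, "x": 0, "y": 0.001, "z": 0, "rx": 0, "ry": 0, "rz": 0}, {"hand": 0, "x": -0.001, "y": 0, "z": 0, "rx": 0, "ry": 0, "rz": 0}, {"hand": 0, "x": 0, "y": 0, "z": 0, "rx": 0, "ry": 0, "rz": 0}, {"hand": 0, "x": 0, "y": 0, "z": 0, "rx": 0, "ry": 0, "rz": 0}, {"hand": 0, "x": 0, "y": 0, "z": 0, "rx": 0, "ry": 0, "rz": 0}, {"hand": 0, "x": 0, "y": 0, "z": 0, "rx": 0, "ry": 0, "rz": 0}, {"hand": 0, "x": 0, "y": 0, "z": 0, "rx": 0, "ry": 0, "rz": 0}, {"hand": 0, "x": 0, "y": 0, "z": 0, "rx": 0, "ry": 0, "rz": 0}, {"hand": 0, "x": 0, "y": 0, "z": 0, "rx": 0, "ry": 0, "rz": 0}]}}

```text
clock: 16.63
ee_pos: [0.5617, -0.12, -0.0169]
ee_rot: [[-0.991, 0.13, -0.013], [0.13, 0.991, -0.011], [0.011, -0.013, -1.0]]
ft_force: [-14.1, -13.2, 7.8]
width: 0.324
```

Call:
{"fn": "drive_tool", "kwargs": {"steps": [{"hand": 52, "x": 0, "y": 0, "z": 0, "rx": 0, "ry": 0, "rz": 0}, {"hand": 52, "x": 0, "y": 0, "z": 0, "rx": 0, "ry": 0, "rz": 0}, {"hand": 52, "x": 0, "y": -0.003, "z": 0, "rx": 0, "ry": 0, "rz": 0}, {"hand": 52, "x": 0, "y": -0.003, "z": 0, "rx": 0, "ry": 0, "rz": 0}, {"hand": 52, "x": 0, "y": 0, "z": 0, "rx": 0, "ry": 0, "rz": 0}, {"hand": 52, "x": 0, "y": 0, "z": 0, "rx": 0, "ry": 0, "rz": 0}, {"hand": 52, "x": 0, "y": 0, "z": -0.02, "rx": 0, "ry": 0, "rz": 0}, {"hand": 52, "x": 0, "y": 0, "z": -0.03, "rx": 0, "ry": 0, "rz": 0}, {"hand": 52, "x": 0, "y": 0, "z": -0.04, "rx": 0, "ry": 0, "rz": 0}, {"hand": 52, "x": 0, "y": 0, "z": 0, "rx": 0, "ry": 0, "rz": 0}]}}

```text
clock: 17.47
ee_pos: [0.5726, -0.1161, 0.0812]
ee_rot: [[-0.992, 0.122, 0.01], [0.122, 0.993, -0.001], [-0.01, 0.001, -1.0]]
ft_force: [1.5, 0.9, 0.1]
width: 0.519
```

Run:
```python
from h import *
print(tojig())
w=snap('wrist','w11.png')
plan(.461,-.3191,.2,97.1)
```

```text
[   9.59808701 -106.18070643]
t 17.52 now [ 0.5712 -0.1166  0.0786] yaw 173.0 w 0.519 F [-0.3 -0.   0.2] q7 59
first rz 1.324 (10.7 rows) then x -0.1873 y -0.1344 z -0.1214 (6.2 rows)
  or first x 0.0846 y -0.2144 z -0.1214 then rz
```

View pics/w11.png

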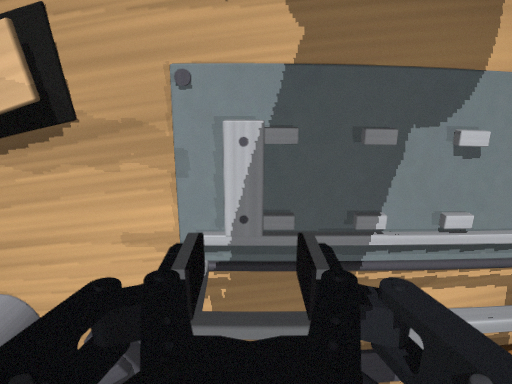

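```bash
cat >> h.py <<'E'
def jc(P):
    a=np.radians(JY);R=np.array([[np.cos(a),-np.sin(a)],[np.sin(a),np.cos(a)]]);return (np.atleast_2d(P)[:,:2]-JT)@R*1000
E
python3 - <<'E'
from h import *
w=load('w11');r,d=dots(w['image'],(215,118,265,238));print([(round(a[1],1),round(a[2],1),a[3]) for a in d])
p=jc(onz(w,[a[1:3] for a in d],.022));print(p)
# stops faces here
crop(w['image'],200,100,320,260,5,'c13.png')
E
```

```text
[(np.float64(243.2), np.float64(219.1), 76), (np.float64(243.0), np.float64(141.1), 61), (np.float64(262.0), np.float64(211.6), 83), (np.float64(262.0), np.float64(158.9), 6)]
[[  29.58255715 -111.64499508]
 [ -30.42085539 -111.69817944]
 [  23.40509717  -97.28350885]
 [ -17.48335352  -97.82778691]]
```

View pics/c13.png

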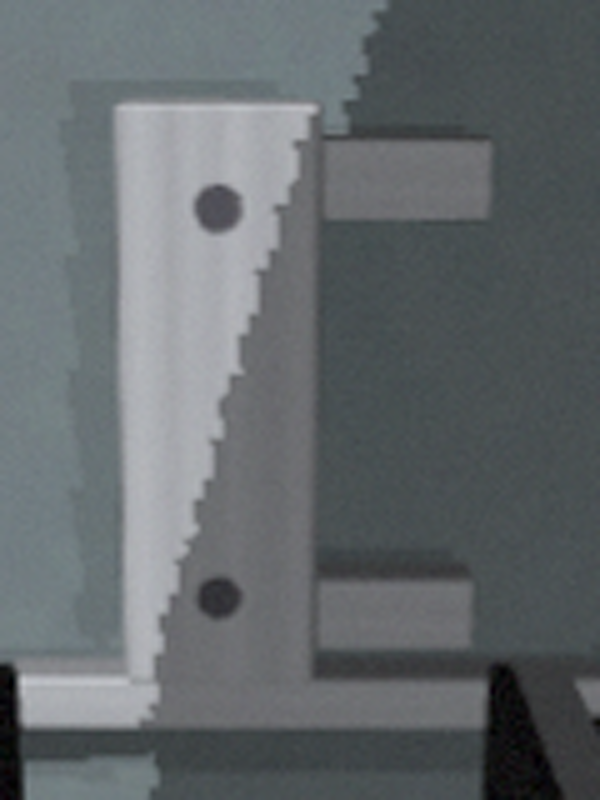

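Call:
{"fn": "drive_tool", "kwargs": {"steps": [{"hand": 100, "x": 0, "y": -0.01, "z": -0.035, "rx": 0, "ry": 0, "rz": 0}, {"hand": 100, "x": 0.012, "y": -0.03, "z": -0.02, "rx": 0, "ry": 0, "rz": 0}, {"hand": 100, "x": 0.014, "y": -0.035, "z": -0.017, "rx": 0, "ry": 0, "rz": 0}, {"hand": 100, "x": 0.014, "y": -0.035, "z": -0.017, "rx": 0, "ry": 0, "rz": 0}, {"hand": 100, "x": 0.015, "y": -0.035, "z": -0.016, "rx": 0, "ry": 0, "rz": 0}, {"hand": 100, "x": 0.015, "y": -0.035, "z": -0.016, "rx": 0, "ry": 0, "rz": 0}, {"hand": 100, "x": 0.0146, "y": -0.0344, "z": 0, "rx": 0, "ry": 0, "rz": 0}, {"hand": 100, "x": 0, "y": 0, "z": 0, "rx": 0, "ry": 0, "rz": 0.12}, {"hand": 100, "x": 0, "y": 0, "z": 0, "rx": 0, "ry": 0, "rz": 0.12}, {"hand": 100, "x": 0, "y": 0, "z": 0, "rx": 0, "ry": 0, "rz": 0.12}]}}

```text
clock: 18.35
ee_pos: [0.4561, -0.3207, 0.1946]
ee_rot: [[-0.881, 0.472, -0.0], [0.472, 0.881, 0.001], [0.0, 0.001, -1.0]]
ft_force: [0.5, 0.4, 0.3]
width: 1.001
```

Run:
```python
from h import *
w=snap('wrist','w12.png')
plan(.461,-.3191,.2,97.1)
```

```text
t 18.40 now [ 0.4566 -0.32    0.1949] yaw 151.5 w 1.002 F [0.5 0.1 0.1] q7 70
first rz 0.949 (7.7 rows) then x 0.0003 y 0.0045 z -0.0051 (0.2 rows)
  or first x -0.0035 y 0.0029 z -0.0051 then rz
```

Call:
{"fn": "drive_tool", "kwargs": {"steps": [{"hand": 100, "x": 0, "y": 0, "z": 0, "rx": 0, "ry": 0, "rz": 0.12}, {"hand": 100, "x": 0, "y": 0, "z": 0, "rx": 0, "ry": 0, "rz": 0.12}, {"hand": 100, "x": 0, "y": 0, "z": 0, "rx": 0, "ry": 0, "rz": 0.12}, {"hand": 100, "x": 0, "y": 0, "z": 0, "rx": 0, "ry": 0, "rz": 0.12}, {"hand": 100, "x": 0, "y": 0, "z": 0, "rx": 0, "ry": 0, "rz": 0.12}, {"hand": 100, "x": 0, "y": 0, "z": 0, "rx": 0, "ry": 0, "rz": 0.12}, {"hand": 100, "x": 0, "y": 0, "z": 0, "rx": 0, "ry": 0, "rz": 0.12}, {"hand": 100, "x": 0, "y": 0, "z": 0, "rx": 0, "ry": 0, "rz": 0.12}, {"hand": 100, "x": 0, "y": 0, "z": 0, "rx": 0, "ry": 0, "rz": 0.004}, {"hand": 100, "x": 0, "y": 0, "z": 0, "rx": 0, "ry": 0, "rz": 0}]}}

```text
clock: 19.23
ee_pos: [0.457, -0.3193, 0.195]
ee_rot: [[-0.129, 0.992, -0.001], [0.992, 0.129, 0.0], [0.0, -0.001, -1.0]]
ft_force: [0.2, 0.4, -0.1]
width: 1.0
```

Run:
```python
from h import *
w=snap('wrist','w13.png')
plan(.461,-.3191,.2,97.1)
for r in rects(w['image'],'ply',(150,30,350,235)): print(r[0],r[1])
```

```text
t 19.28 now [ 0.4571 -0.3193  0.195 ] yaw 97.4 w 1.002 F [ 0.2  0.5 -0.1] q7 22
first rz 0.005 (0.0 rows) then x -0.0003 y 0.0039 z -0.0050 (0.2 rows)
  or first x -0.0003 y 0.0039 z -0.0050 then rz
5013.5 ((253.0, 163.5), (97.0, 54.0), 90.0)
335.5 ((342.4999694824219, 206.49998474121094), (54.99999237060547, 12.999998092651367), 90.0)
```

View pics/w13.png

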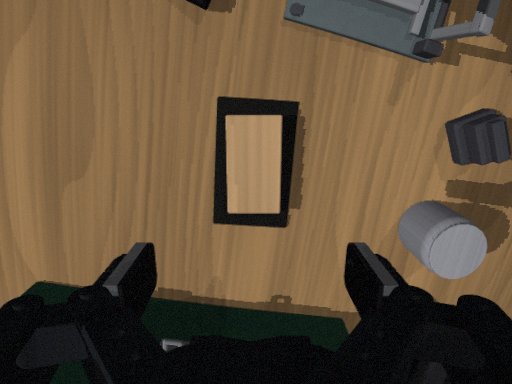

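View pics/w12.png

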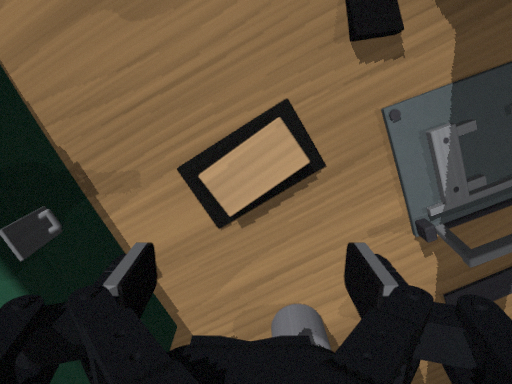

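```bash
cat >> h.py <<'E'
def quad(im,kind,roi):
    r=rects(im,kind,roi)[0]
    h=cv2.convexHull(r[2]); 
    for e in np.arange(2,15,.5):
        q=cv2.approxPolyDP(h,e,True)
        if len(q)==4: return q.reshape(-1,2).astype(float)+0.0
def rep(Q):
    # Q 4x3 corners ordered round; returns centre,yaw of the long axis, lengths
    c=Q.mean(0);e=[Q[(i+1)%4]-Q[i] for i in range(4)];L=[np.linalg.norm(v) for v in e]
    k=0 if L[0]+L[2]>L[1]+L[3] else 1
    v=e[k]-e[k+2];return c,np.degrees(np.arctan2(v[1],v[0]))%180,np.round(L,4)
E
python3 - <<'E'
from h import *
a=load('w12');b=load('w13')
qa=quad(a['image'],'ply',(175,100,330,230));qb=quad(b['image'],'ply',(200,90,300,230))
print(qa.tolist(),qb.tolist())
for d,q in((a,qa),(b,qb)): print(rep(onz(d,q,.024)))
# match by world
A=onz(a,qa,.024);B=onz(b,qb,.024)
for i in range(4):
    j=np.argmin(np.linalg.norm(B-A[i],axis=1));print(tri(a,qa[i],b,qb[j]))
E
```

```text
[[279.0, 118.0], [308.0, 162.0], [229.0, 215.0], [199.0, 175.0]] [[279.0, 115.0], [278.0, 212.0], [229.0, 212.0], [226.0, 116.0]]
(array([ 0.4601239 , -0.31926649,  0.024     ]), np.float64(97.09821784763459), array([0.0571, 0.1062, 0.0566, 0.106 ]))
(array([ 0.46010556, -0.31899371,  0.024     ]), np.float64(98.18649863656447), array([0.1075, 0.0556, 0.1065, 0.0555]))
(array([ 0.42511946, -0.27006616,  0.025448  ]), np.float64(1.7055258852720012e-05))
(array([ 0.48015618, -0.26268401,  0.02842797]), np.float64(0.0022123383499968855))
(array([ 0.49573858, -0.36946681,  0.02072215]), np.float64(3.0508971815670837e-05))
(array([ 0.43966076, -0.37706239,  0.01835255]), np.float64(0.001298702296786936))
```

Call:
{"fn": "drive_tool", "kwargs": {"steps": [{"hand": 100, "x": 0, "y": 0.0031, "z": 0.03, "rx": 0, "ry": 0, "rz": 0}, {"hand": 100, "x": 0, "y": 0, "z": 0.04, "rx": 0, "ry": 0, "rz": 0}, {"hand": 100, "x": 0, "y": 0, "z": 0.04, "rx": 0, "ry": 0, "rz": 0}, {"hand": 100, "x": 0, "y": 0, "z": 0.04, "rx": 0, "ry": 0, "rz": 0}, {"hand": 100, "x": 0, "y": 0, "z": 0.03, "rx": 0, "ry": 0, "rz": 0}, {"hand": 100, "x": 0, "y": 0, "z": 0.02, "rx": 0, "ry": 0, "rz": 0}, {"hand": 100, "x": 0, "y": 0, "z": 0.01, "rx": 0, "ry": 0, "rz": 0}, {"hand": 100, "x": 0, "y": 0, "z": 0.0075, "rx": 0, "ry": 0, "rz": 0}, {"hand": 100, "x": 0, "y": 0, "z": 0, "rx": 0, "ry": 0, "rz": 0}, {"hand": 100, "x": 0, "y": 0, "z": 0, "rx": 0, "ry": 0, "rz": 0}]}}

```text
clock: 20.12
ee_pos: [0.4609, -0.3197, -0.0213]
ee_rot: [[-0.124, 0.992, 0.001], [0.992, 0.124, -0.0], [-0.001, 0.001, -1.0]]
ft_force: [-0.5, -0.1, 0.3]
width: 1.004
```

Call:
{"fn": "drive_tool", "kwargs": {"steps": [{"hand": 50, "x": 0, "y": 0, "z": 0, "rx": 0, "ry": 0, "rz": 0}, {"hand": 50, "x": 0, "y": 0, "z": 0, "rx": 0, "ry": 0, "rz": 0}, {"hand": 50, "x": 0, "y": 0, "z": 0, "rx": 0, "ry": 0, "rz": 0}, {"hand": 50, "x": 0, "y": 0, "z": 0, "rx": 0, "ry": 0, "rz": 0}, {"hand": 50, "x": 0, "y": 0, "z": 0, "rx": 0, "ry": 0, "rz": 0}, {"hand": 50, "x": 0, "y": 0, "z": 0, "rx": 0, "ry": 0, "rz": 0}, {"hand": 50, "x": 0, "y": 0, "z": 0, "rx": 0, "ry": 0, "rz": 0}, {"hand": 50, "x": 0, "y": 0, "z": 0, "rx": 0, "ry": 0, "rz": 0}, {"hand": 50, "x": 0, "y": 0, "z": -0.005, "rx": 0, "ry": 0, "rz": 0}, {"hand": 50, "x": 0, "y": 0, "z": -0.02, "rx": 0, "ry": 0, "rz": 0}]}}

```text
clock: 20.95
ee_pos: [0.4582, -0.3187, 0.0018]
ee_rot: [[-0.123, 0.992, -0.003], [0.992, 0.123, 0.002], [0.002, -0.003, -1.0]]
ft_force: [0.0, -1.8, -1.3]
width: 0.678
```

Call:
{"fn": "drive_tool", "kwargs": {"steps": [{"hand": 40, "x": 0, "y": 0, "z": -0.03, "rx": 0, "ry": 0, "rz": 0}, {"hand": 40, "x": 0.01, "y": 0, "z": -0.035, "rx": 0, "ry": 0, "rz": 0}, {"hand": 40, "x": 0.02, "y": 0, "z": -0.03, "rx": 0, "ry": 0, "rz": 0}, {"hand": 40, "x": 0.03, "y": 0, "z": -0.025, "rx": 0, "ry": 0, "rz": 0}, {"hand": 40, "x": 0.036, "y": 0.01, "z": -0.015, "rx": 0, "ry": 0, "rz": 0}, {"hand": 40, "x": 0.036, "y": 0.012, "z": -0.015, "rx": 0, "ry": 0, "rz": 0}, {"hand": 40, "x": 0.036, "y": 0.012, "z": -0.015, "rx": 0, "ry": 0, "rz": 0}, {"hand": 40, "x": 0.036, "y": 0.012, "z": -0.015, "rx": 0, "ry": 0, "rz": 0}, {"hand": 40, "x": 0.036, "y": 0.012, "z": -0.01, "rx": 0, "ry": 0, "rz": 0}, {"hand": 40, "x": 0.036, "y": 0.012, "z": -0.005, "rx": 0, "ry": 0, "rz": 0}]}}

```text
clock: 21.78
ee_pos: [0.4966, -0.0353, 0.2003]
ee_rot: [[-0.123, 0.992, 0.003], [0.992, 0.123, -0.002], [-0.002, 0.003, -1.0]]
ft_force: [1.0, 0.2, 0.3]
width: 0.679
```

Call:
{"fn": "drive_tool", "kwargs": {"steps": [{"hand": 40, "x": 0.036, "y": 0.014, "z": 0, "rx": 0, "ry": 0, "rz": 0}, {"hand": 40, "x": 0.036, "y": 0.014, "z": 0, "rx": 0, "ry": 0, "rz": 0}, {"hand": 40, "x": 0.036, "y": 0.014, "z": 0, "rx": 0, "ry": 0, "rz": 0}, {"hand": 40, "x": 0.036, "y": 0.014, "z": 0, "rx": 0, "ry": 0, "rz": 0}, {"hand": 40, "x": 0.036, "y": 0.014, "z": 0, "rx": 0, "ry": 0, "rz": 0}, {"hand": 40, "x": 0.036, "y": 0.014, "z": 0, "rx": 0, "ry": 0, "rz": 0}, {"hand": 40, "x": 0.036, "y": 0.014, "z": 0, "rx": 0, "ry": 0, "rz": 0}, {"hand": 40, "x": 0.03, "y": 0.014, "z": 0, "rx": 0, "ry": 0, "rz": 0}, {"hand": 40, "x": 0, "y": 0.01, "z": 0, "rx": 0, "ry": 0, "rz": 0}, {"hand": 40, "x": 0, "y": 0, "z": 0, "rx": 0, "ry": 0, "rz": 0}]}}

```text
clock: 22.62
ee_pos: [0.5825, 0.2612, 0.1986]
ee_rot: [[-0.127, 0.992, 0.001], [0.992, 0.127, 0.002], [0.002, 0.001, -1.0]]
ft_force: [0.9, -0.4, -0.6]
width: 0.684
```

Run:
```python
from h import *
w=snap('wrist','w14.png')
plan(.592,.328,.2,97.1)
```

```text
t 22.67 now [0.5822 0.2588 0.1981] yaw 97.1 w 0.684 F [ 0.5 -1.2 -1.2] q7 -41
first rz 0.001 (0.0 rows) then x 0.0674 y 0.0183 z -0.0019 (1.7 rows)
  or first x 0.0674 y 0.0183 z -0.0019 then rz
```

View pics/w14.png

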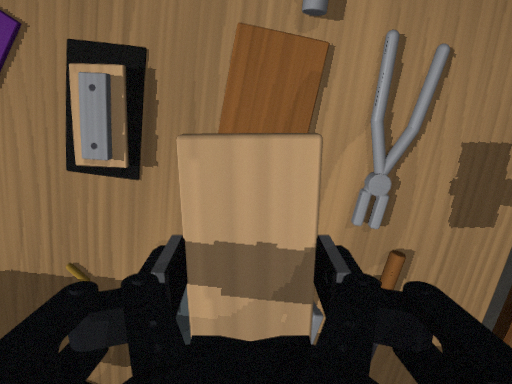

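Run:
```python
from h import *
crop(load('w14')['image'],205,10,345,140,5,'c14.png');crop(load('w7')['image'],410,50,512,170,5,'c15.png')
```

```text
(no output)
```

View pics/c14.png

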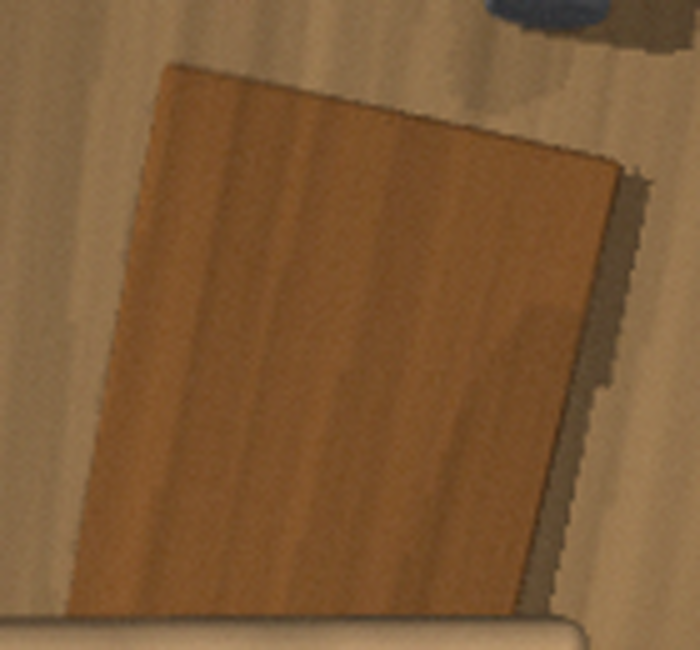

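View pics/c15.png

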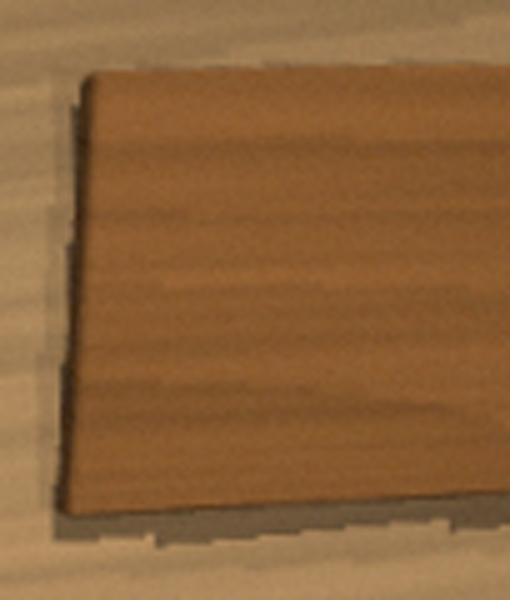

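Run:
```python
from h import *
a=load('w14');b=load('w7')
F=onz(a,np.array([(168,66),(617,163),(68,612),(513,612)])/5+[205,10],.008)
N=onz(b,np.array([(92,74),(64,513)])/5+[410,50],.008)
print(F.round(4),N.round(4))
yaw=lambda v:np.degrees(np.arctan2(v[1],v[0]))
print(np.linalg.norm(F[0]-F[1]),np.linalg.norm(N[0]-N[1]))
print('sides',yaw(F[0]-F[2]),yaw(F[1]-F[3]),'ends',yaw(F[1]-F[0]),yaw(N[1]-N[0]))
f=(F[0]+F[1])/2;n=(N[0]+N[1])/2;print('len',np.linalg.norm(f-n),'yaw',yaw(f-n),'c',(f+n)/2)
P=tri(a,np.array([68,612])/5+[205,10],b,np.array([92,74])/5+[410,50]) 
t=load('top0');q=quad(t['image'],'plate',(0,0,1,1)) if 0 else None
im=t['image'];crop(im,170,140,240,190,8,'c16.png')
Q=np.array([F[0],F[1],N[1],N[0]]);print(proj(t,Q),proj(load('side0'),Q))
```

```text
[[0.5519 0.4065 0.008 ]
 [0.6486 0.4002 0.008 ]
 [0.5434 0.2906 0.008 ]
 [0.6425 0.3035 0.008 ]] [[0.5407 0.2583 0.008 ]
 [0.6383 0.2511 0.008 ]]
0.09687445895297173 0.09785606050256676
sides 85.77449519981657 86.37374303932923 ends -3.720311421794039 -4.202536755490978
len 0.14906231529505973 yaw 85.86563379987572 c [0.59488984 0.32905374 0.008     ]
[[180.91929819 177.72788388]
 [184.20434208 150.04733035]
 [227.3100964  154.07635998]
 [224.09199193 182.12201593]] [[193.65230332 246.17582397]
 [176.77734237 230.9737011 ]
 [209.67871788 210.25165189]
 [226.80471595 223.9466773 ]]
```

View pics/c16.png

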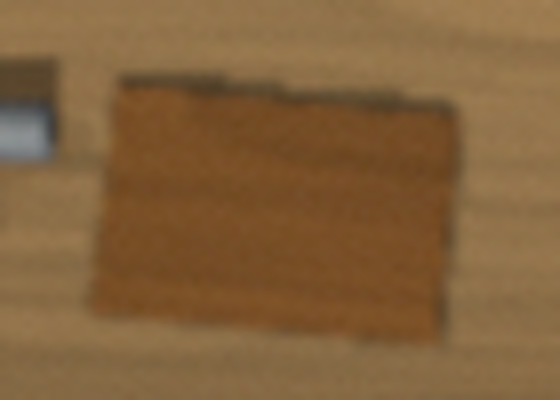

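Run:
```python
from h import *
plan(.5949,.3289,-.024,86.0)
```

```text
t 22.67 now [0.5822 0.2588 0.1981] yaw 97.1 w 0.684 F [ 0.5 -1.2 -1.2] q7 -41
first rz 0.194 (1.6 rows) then x 0.0708 y 0.0078 z 0.2221 (5.6 rows)
  or first x 0.0680 y 0.0213 z 0.2221 then rz
```

Call:
{"fn": "drive_tool", "kwargs": {"steps": [{"hand": 40, "x": 0, "y": 0, "z": 0, "rx": 0, "ry": 0, "rz": 0.097}, {"hand": 40, "x": 0, "y": 0, "z": 0, "rx": 0, "ry": 0, "rz": 0.097}, {"hand": 40, "x": 0.0238, "y": 0.0028, "z": 0.02, "rx": 0, "ry": 0, "rz": 0}, {"hand": 40, "x": 0.024, "y": 0.0025, "z": 0.03, "rx": 0, "ry": 0, "rz": 0}, {"hand": 40, "x": 0.023, "y": 0.0025, "z": 0.03, "rx": 0, "ry": 0, "rz": 0}, {"hand": 40, "x": 0, "y": 0, "z": 0.04, "rx": 0, "ry": 0, "rz": 0}, {"hand": 40, "x": 0, "y": 0, "z": 0.04, "rx": 0, "ry": 0, "rz": 0}, {"hand": 40, "x": 0, "y": 0, "z": 0.03, "rx": 0, "ry": 0, "rz": 0}, {"hand": 40, "x": 0, "y": 0, "z": 0, "rx": 0, "ry": 0, "rz": 0}, {"hand": 40, "x": 0, "y": 0, "z": 0, "rx": 0, "ry": 0, "rz": 0}]}}

```text
clock: 23.5
ee_pos: [0.5939, 0.3254, 0.0068]
ee_rot: [[0.073, 0.997, -0.003], [0.997, -0.073, -0.002], [-0.003, -0.003, -1.0]]
ft_force: [-0.1, 0.3, 0.8]
width: 0.68
```

Run:
```python
from h import *
plan(.5949,.3289,-.025,86.0)
```

```text
t 23.50 now [0.5939 0.3254 0.0068] yaw 85.8 w 0.680 F [-0.1  0.3  0.8] q7 -61
first rz -0.003 (0.0 rows) then x 0.0036 y 0.0008 z 0.0318 (0.8 rows)
  or first x 0.0036 y 0.0008 z 0.0318 then rz
```

Call:
{"fn": "drive_tool", "kwargs": {"steps": [{"hand": 40, "x": 0, "y": 0, "z": 0, "rx": 0, "ry": 0, "rz": 0}, {"hand": 40, "x": 0, "y": 0, "z": 0.01, "rx": 0, "ry": 0, "rz": 0}, {"hand": 40, "x": 0, "y": 0, "z": 0.01, "rx": 0, "ry": 0, "rz": 0}, {"hand": 40, "x": 0, "y": 0, "z": 0.006, "rx": 0, "ry": 0, "rz": 0}, {"hand": 40, "x": 0, "y": 0, "z": 0.004, "rx": 0, "ry": 0, "rz": 0}, {"hand": 40, "x": 0, "y": 0, "z": 0.003, "rx": 0, "ry": 0, "rz": 0}, {"hand": 40, "x": 0, "y": 0, "z": 0, "rx": 0, "ry": 0, "rz": 0}, {"hand": 40, "x": 0, "y": 0, "z": 0, "rx": 0, "ry": 0, "rz": 0}, {"hand": 40, "x": 0, "y": 0, "z": 0, "rx": 0, "ry": 0, "rz": 0}, {"hand": 40, "x": 0, "y": 0, "z": 0, "rx": 0, "ry": 0, "rz": 0}]}}

```text
clock: 24.33
ee_pos: [0.5951, 0.3283, -0.0247]
ee_rot: [[0.071, 0.997, 0.001], [0.997, -0.071, 0.0], [0.0, 0.0, -1.0]]
ft_force: [0.2, 0.2, -0.1]
width: 0.68
```

Call:
{"fn": "drive_tool", "kwargs": {"steps": [{"hand": 40, "x": 0, "y": 0, "z": 0.001, "rx": 0, "ry": 0, "rz": 0}, {"hand": 40, "x": 0, "y": 0, "z": 0.001, "rx": 0, "ry": 0, "rz": 0}, {"hand": 40, "x": 0, "y": 0, "z": 0.001, "rx": 0, "ry": 0, "rz": 0}, {"hand": 40, "x": 0, "y": 0, "z": 0, "rx": 0, "ry": 0, "rz": 0}, {"hand": 40, "x": 0, "y": 0, "z": 0, "rx": 0, "ry": 0, "rz": 0}, {"hand": 40, "x": 0, "y": 0, "z": 0, "rx": 0, "ry": 0, "rz": 0}, {"hand": 40, "x": 0, "y": 0, "z": 0, "rx": 0, "ry": 0, "rz": 0}, {"hand": 40, "x": 0, "y": 0, "z": 0, "rx": 0, "ry": 0, "rz": 0}, {"hand": 40, "x": 0, "y": 0, "z": 0, "rx": 0, "ry": 0, "rz": 0}, {"hand": 40, "x": 0, "y": 0, "z": 0, "rx": 0, "ry": 0, "rz": 0}]}}

```text
clock: 25.17
ee_pos: [0.5951, 0.3281, -0.0274]
ee_rot: [[0.071, 0.997, 0.001], [0.997, -0.071, -0.0], [0.0, 0.001, -1.0]]
ft_force: [-2.0, -0.8, 5.6]
width: 0.684
```

Run:
```python
from h import *
plan(.5949,.3289,-.03,86.0)
```

```text
t 25.17 now [ 0.5951  0.3281 -0.0274] yaw 85.9 w 0.684 F [-2.  -0.8  5.6] q7 -62
first rz -0.001 (0.0 rows) then x 0.0008 y -0.0003 z 0.0026 (0.1 rows)
  or first x 0.0008 y -0.0003 z 0.0026 then rz
```

Call:
{"fn": "drive_tool", "kwargs": {"steps": [{"hand": 72, "x": 0.0005, "y": 0, "z": 0, "rx": 0, "ry": 0, "rz": 0}, {"hand": 76, "x": 0, "y": 0, "z": 0, "rx": 0, "ry": 0, "rz": 0}, {"hand": 80, "x": 0, "y": 0, "z": 0, "rx": 0, "ry": 0, "rz": 0}, {"hand": 90, "x": 0, "y": 0, "z": 0, "rx": 0, "ry": 0, "rz": 0}, {"hand": 90, "x": 0, "y": 0, "z": -0.004, "rx": 0, "ry": 0, "rz": 0}, {"hand": 90, "x": 0, "y": 0, "z": 0, "rx": 0, "ry": 0, "rz": 0}, {"hand": 90, "x": 0, "y": 0, "z": -0.02, "rx": 0, "ry": 0, "rz": 0}, {"hand": 100, "x": 0, "y": 0, "z": -0.04, "rx": 0, "ry": 0, "rz": 0}, {"hand": 100, "x": 0, "y": 0, "z": -0.04, "rx": 0, "ry": 0, "rz": 0}, {"hand": 100, "x": -0.03, "y": 0, "z": -0.02, "rx": 0, "ry": 0, "rz": 0}]}}

```text
clock: 26.0
ee_pos: [0.5927, 0.3083, 0.102]
ee_rot: [[0.063, 0.998, 0.005], [0.998, -0.063, 0.01], [0.01, 0.005, -1.0]]
ft_force: [0.1, 1.7, 1.7]
width: 1.001
```

Run:
```python
from h import *
w=snap('wrist','w15.png')
q=quad(w['image'],'ply',(120,0,390,235));print(q.tolist())
plan(.4,.29,.2,90)
```

```text
[[286.0, 94.0], [284.0, 222.0], [218.0, 223.0], [214.0, 94.0]]
t 26.05 now [0.5964 0.2971 0.1037] yaw 85.9 w 1.000 F [ 0.1 -5.5  1.5] q7 -56
first rz -0.072 (0.6 rows) then x -0.0071 y -0.1964 z -0.0963 (5.2 rows)
  or first x -0.0211 y -0.1954 z -0.0963 then rz
```

View pics/w15.png

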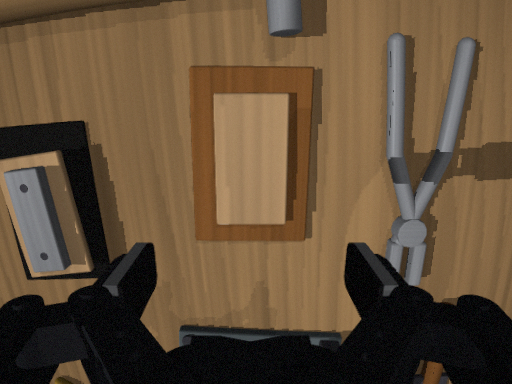

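Run:
```python
from h import *
w=load('w15');crop(w['image'],180,55,325,250,4,'c17.png')
P=rep(onz(w,[(214,94),(289.5,94),(286,224),(217,224)],.016));B=rep(onz(w,[(190,67),(313,68),(305.5,241),(195.5,240)],.008));print(P,B)
```

```text
(array([0.59582756, 0.3287554 , 0.016     ]), np.float64(86.4112985836783), array([0.0589, 0.1081, 0.0596, 0.108 ])) (array([0.59543546, 0.32962156, 0.008     ]), np.float64(86.16594277799415), array([0.0975, 0.1481, 0.0996, 0.1477]))
```

View pics/c17.png

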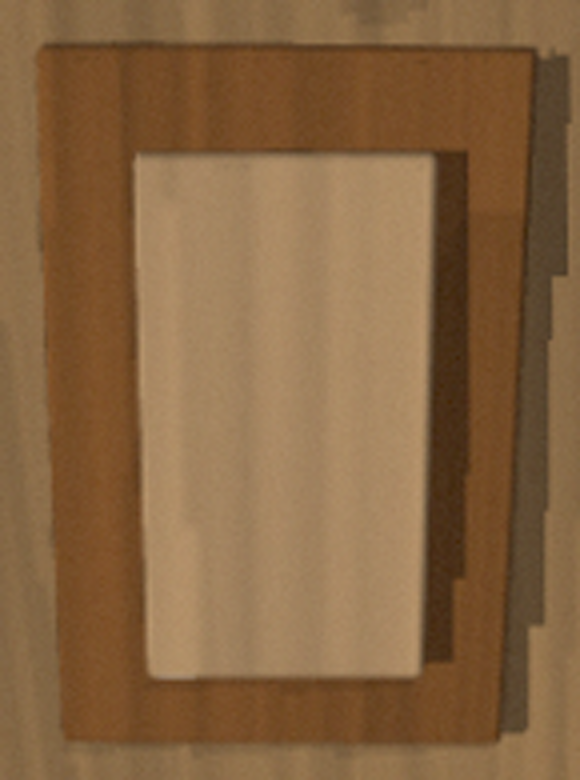

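Call:
{"fn": "drive_tool", "kwargs": {"steps": [{"hand": 100, "x": 0, "y": -0.025, "z": -0.03, "rx": 0, "ry": 0, "rz": 0}, {"hand": 100, "x": 0, "y": -0.03, "z": -0.025, "rx": 0, "ry": 0, "rz": 0}, {"hand": 100, "x": 0, "y": -0.035, "z": -0.02, "rx": 0, "ry": 0, "rz": 0}, {"hand": 100, "x": 0, "y": -0.035, "z": -0.01, "rx": 0, "ry": 0, "rz": 0}, {"hand": 100, "x": 0, "y": -0.035, "z": 0, "rx": 0, "ry": 0, "rz": 0}, {"hand": 100, "x": 0, "y": -0.03, "z": 0, "rx": 0, "ry": 0, "rz": 0}, {"hand": 100, "x": 0, "y": 0, "z": 0, "rx": 0, "ry": 0, "rz": 0}, {"hand": 100, "x": 0, "y": 0, "z": 0, "rx": 0, "ry": 0, "rz": 0}, {"hand": 100, "x": 0, "y": 0, "z": 0, "rx": 0, "ry": 0, "rz": 0}, {"hand": 100, "x": 0, "y": 0, "z": 0, "rx": 0, "ry": 0, "rz": 0}]}}

```text
clock: 26.88
ee_pos: [0.4046, 0.3118, 0.181]
ee_rot: [[0.073, 0.997, 0.001], [0.997, -0.073, 0.0], [0.0, 0.001, -1.0]]
ft_force: [0.6, -0.3, -0.6]
width: 0.999
```

Run:
```python
from h import *
w=snap('wrist','w16.png')
plan(.41,.29,.2,86)
```

```text
t 26.93 now [0.4046 0.3118 0.1809] yaw 85.8 w 0.998 F [ 0.6 -0.6  0.4] q7 -63
first rz -0.003 (0.0 rows) then x -0.0214 y 0.0069 z -0.0191 (0.7 rows)
  or first x -0.0214 y 0.0070 z -0.0191 then rz
```

View pics/w16.png

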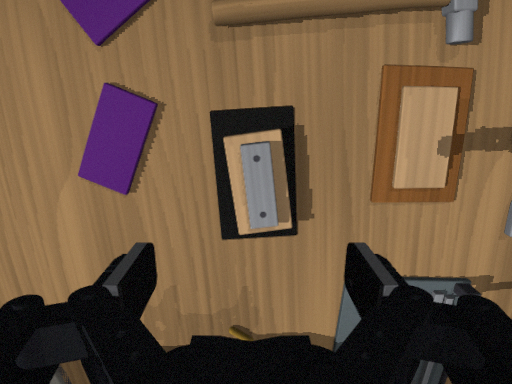

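Run:
```python
from h import *
a=load('w15');b=load('w16')
ra,da=dots(a['image'],(5,160,70,275));rb,db=dots(b['image'],(235,135,282,236))
print([x[1:] for x in da],[x[1:] for x in db],rb[1])
d2=sorted(db[:2],key=lambda x:x[2]);d1=sorted(da[:2],key=lambda x:x[2])
P=onz(b,[x[1:3] for x in d2],.036);print(P,(P.sum(0)/2),np.degrees(np.arctan2(*(P[0]-P[1])[[1,0]])))
for i in (0,1): print(tri(a,d1[i][1:3],b,d2[i][1:3]))
plan(*P.mean(0)[:2],-.003,np.degrees(np.arctan2(*(P[0]-P[1])[[1,0]])))
q=np.array([(223,133),(280,129),(291,231),(238,235)]);print(rep(onz(b,q,.024)))
```

```text
[(np.float64(23.327894327894327), np.float64(187.95571095571097), 62), (np.float64(43.58086367485182), np.float64(255.94919559695174), 54)] [(np.float64(256.1595567867036), np.float64(158.1606648199446), 47), (np.float64(262.5654557916381), np.float64(214.22618231665524), 37), (np.float64(265.0), np.float64(143.0), 1)] ((259.5231018066406, 184.68463134765625), (85.08782958984375, 29.892370223999023), 82.87498474121094)
[[0.411769   0.32403586 0.036     ]
 [0.41454182 0.26414756 0.036     ]] [0.41315541 0.29409171 0.036     ] 92.65089072468979
(array([0.41177223, 0.32397351, 0.03610465]), np.float64(0.00015962158891630354))
(array([0.414561  , 0.26403423, 0.03620251]), np.float64(0.0003545685109113087))
t 26.93 now [0.4046 0.3118 0.1809] yaw 85.8 w 0.998 F [ 0.6 -0.6  0.4] q7 -63
first rz -0.119 (1.0 rows) then x -0.0181 y 0.0077 z 0.1839 (4.4 rows)
  or first x -0.0170 y 0.0098 z 0.1839 then rz
(array([0.41221244, 0.29381409, 0.024     ]), np.float64(93.32855858227514), array([0.0581, 0.1126, 0.059 , 0.1132]))
```

Call:
{"fn": "drive_tool", "kwargs": {"steps": [{"hand": 70, "x": 0, "y": 0, "z": 0, "rx": 0, "ry": 0, "rz": -0.119}, {"hand": 70, "x": -0.0181, "y": 0.0077, "z": 0.01, "rx": 0, "ry": 0, "rz": 0}, {"hand": 70, "x": 0, "y": 0, "z": 0.04, "rx": 0, "ry": 0, "rz": 0}, {"hand": 70, "x": 0, "y": 0, "z": 0.04, "rx": 0, "ry": 0, "rz": 0}, {"hand": 70, "x": 0, "y": 0, "z": 0.04, "rx": 0, "ry": 0, "rz": 0}, {"hand": 70, "x": 0, "y": 0, "z": 0.025, "rx": 0, "ry": 0, "rz": 0}, {"hand": 70, "x": 0, "y": 0, "z": 0.015, "rx": 0, "ry": 0, "rz": 0}, {"hand": 70, "x": 0, "y": 0, "z": 0.009, "rx": 0, "ry": 0, "rz": 0}, {"hand": 70, "x": 0, "y": 0, "z": 0.005, "rx": 0, "ry": 0, "rz": 0}, {"hand": 70, "x": 0, "y": 0, "z": 0, "rx": 0, "ry": 0, "rz": 0}]}}

```text
clock: 27.77
ee_pos: [0.4119, 0.2943, -0.0038]
ee_rot: [[-0.047, 0.999, -0.001], [0.999, 0.047, -0.0], [-0.0, -0.001, -1.0]]
ft_force: [-0.1, 0.8, -0.0]
width: 0.698
```

Call:
{"fn": "drive_tool", "kwargs": {"steps": [{"hand": 70, "x": 0, "y": 0, "z": 0, "rx": 0, "ry": 0, "rz": 0}, {"hand": 0, "x": 0, "y": 0, "z": 0, "rx": 0, "ry": 0, "rz": 0}, {"hand": 0, "x": 0, "y": 0, "z": 0, "rx": 0, "ry": 0, "rz": 0}, {"hand": 0, "x": 0, "y": 0, "z": 0, "rx": 0, "ry": 0, "rz": 0}, {"hand": 0, "x": 0, "y": 0, "z": 0, "rx": 0, "ry": 0, "rz": 0}, {"hand": 0, "x": 0, "y": 0, "z": 0, "rx": 0, "ry": 0, "rz": 0}, {"hand": 0, "x": 0, "y": 0, "z": 0, "rx": 0, "ry": 0, "rz": 0}, {"hand": 0, "x": 0, "y": 0, "z": 0, "rx": 0, "ry": 0, "rz": 0}, {"hand": 0, "x": 0, "y": 0, "z": 0, "rx": 0, "ry": 0, "rz": 0}, {"hand": 0, "x": 0, "y": 0, "z": 0, "rx": 0, "ry": 0, "rz": 0}]}}

```text
clock: 28.6
ee_pos: [0.4129, 0.2947, -0.0017]
ee_rot: [[-0.048, 0.999, 0.002], [0.999, 0.048, 0.001], [0.0, 0.002, -1.0]]
ft_force: [-1.1, -1.5, 7.1]
width: 0.328
```

Run:
```python
from h import *
plan(*jig(-6,111-4),.12,172.87);
```

```text
t 28.60 now [ 0.4129  0.2947 -0.0017] yaw 92.7 w 0.328 F [-1.1 -1.5  7.1] q7 -69
first rz -1.399 (11.3 rows) then x -0.1939 y -0.1746 z -0.1217 (6.9 rows)
  or first x -0.2052 y 0.1611 z -0.1217 then rz
```

Call:
{"fn": "drive_tool", "kwargs": {"steps": [{"hand": 0, "x": 0, "y": 0, "z": -0.015, "rx": 0, "ry": 0, "rz": 0}, {"hand": 0, "x": 0, "y": 0, "z": -0.035, "rx": 0, "ry": 0, "rz": 0}, {"hand": 0, "x": 0, "y": 0, "z": -0.04, "rx": 0, "ry": 0, "rz": 0}, {"hand": 0, "x": -0.0252, "y": 0.0201, "z": -0.02, "rx": 0, "ry": 0, "rz": 0}, {"hand": 0, "x": -0.03, "y": 0.0235, "z": -0.011, "rx": 0, "ry": 0, "rz": 0}, {"hand": 0, "x": -0.03, "y": 0.0235, "z": 0, "rx": 0, "ry": 0, "rz": 0}, {"hand": 0, "x": -0.03, "y": 0.0235, "z": 0, "rx": 0, "ry": 0, "rz": 0}, {"hand": 0, "x": -0.03, "y": 0.0235, "z": 0, "rx": 0, "ry": 0, "rz": 0}, {"hand": 0, "x": -0.03, "y": 0.0235, "z": 0, "rx": 0, "ry": 0, "rz": 0}, {"hand": 0, "x": -0.03, "y": 0.0235, "z": 0, "rx": 0, "ry": 0, "rz": 0}]}}

```text
clock: 29.43
ee_pos: [0.5834, 0.0949, 0.1182]
ee_rot: [[-0.048, 0.999, 0.0], [0.999, 0.048, -0.001], [-0.001, 0.0, -1.0]]
ft_force: [0.8, 1.4, -2.6]
width: 0.326
```

Call:
{"fn": "drive_tool", "kwargs": {"steps": [{"hand": 0, "x": 0, "y": 0, "z": 0, "rx": 0, "ry": 0, "rz": -0.12}, {"hand": 0, "x": 0, "y": 0, "z": 0, "rx": 0, "ry": 0, "rz": -0.124}, {"hand": 0, "x": 0, "y": 0, "z": 0, "rx": 0, "ry": 0, "rz": -0.124}, {"hand": 0, "x": 0, "y": 0, "z": 0, "rx": 0, "ry": 0, "rz": -0.124}, {"hand": 0, "x": 0, "y": 0, "z": 0, "rx": 0, "ry": 0, "rz": -0.124}, {"hand": 0, "x": 0, "y": 0, "z": 0, "rx": 0, "ry": 0, "rz": -0.124}, {"hand": 0, "x": 0, "y": 0, "z": 0, "rx": 0, "ry": 0, "rz": -0.124}, {"hand": 0, "x": 0, "y": 0, "z": 0, "rx": 0, "ry": 0, "rz": -0.124}, {"hand": 0, "x": 0, "y": 0, "z": 0, "rx": 0, "ry": 0, "rz": -0.124}, {"hand": 0, "x": 0, "y": 0, "z": 0, "rx": 0, "ry": 0, "rz": -0.124}]}}

```text
clock: 30.27
ee_pos: [0.5824, 0.0965, 0.118]
ee_rot: [[-0.961, 0.277, 0.0], [0.277, 0.961, -0.001], [-0.0, -0.001, -1.0]]
ft_force: [0.2, 0.1, -1.9]
width: 0.321
```

Run:
```python
from h import *
plan(*jig(-6,111-4),-.0145,172.87);
w=snap('wrist','w17.png')
```

```text
t 30.27 now [0.5824 0.0965 0.118 ] yaw 163.9 w 0.321 F [ 0.2  0.1 -1.9] q7 29
first rz -0.157 (1.3 rows) then x -0.0011 y 0.0011 z 0.1325 (3.2 rows)
  or first x -0.0009 y 0.0012 z 0.1325 then rz
```

View pics/w17.png

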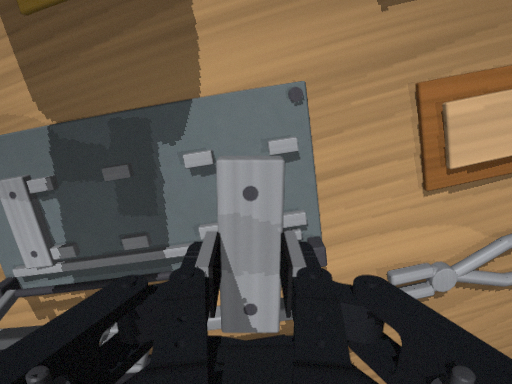

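Call:
{"fn": "drive_tool", "kwargs": {"steps": [{"hand": 0, "x": 0, "y": 0, "z": 0, "rx": 0, "ry": 0, "rz": -0.08}, {"hand": 0, "x": 0, "y": 0, "z": 0, "rx": 0, "ry": 0, "rz": -0.078}, {"hand": 0, "x": -0.001, "y": 0.001, "z": 0.02, "rx": 0, "ry": 0, "rz": 0}, {"hand": 0, "x": 0, "y": 0, "z": 0.035, "rx": 0, "ry": 0, "rz": 0}, {"hand": 0, "x": 0, "y": 0, "z": 0.035, "rx": 0, "ry": 0, "rz": 0}, {"hand": 0, "x": 0, "y": 0, "z": 0.02, "rx": 0, "ry": 0, "rz": 0}, {"hand": 0, "x": 0, "y": 0, "z": 0.012, "rx": 0, "ry": 0, "rz": 0}, {"hand": 0, "x": 0, "y": 0, "z": 0.006, "rx": 0, "ry": 0, "rz": 0}, {"hand": 0, "x": 0, "y": 0, "z": 0.003, "rx": 0, "ry": 0, "rz": 0}, {"hand": 0, "x": 0, "y": 0, "z": 0, "rx": 0, "ry": 0, "rz": 0}]}}

```text
clock: 31.15
ee_pos: [0.5843, 0.0982, -0.0125]
ee_rot: [[-0.992, 0.129, 0.001], [0.129, 0.992, 0.0], [-0.001, 0.0, -1.0]]
ft_force: [0.2, -0.2, -2.6]
width: 0.325
```

Run:
```python
from h import *
plan(*jig(-.7,111-.5),-.0157,172.87);print(tojig())
```

```text
t 31.15 now [ 0.5843  0.0982 -0.0125] yaw 172.6 w 0.325 F [ 0.2 -0.2 -2.6] q7 30
first rz -0.005 (0.0 rows) then x -0.0047 y 0.0026 z 0.0032 (0.2 rows)
  or first x -0.0047 y 0.0026 z 0.0032 then rz
[ -5.3894255  107.87667339]
```

Call:
{"fn": "drive_tool", "kwargs": {"steps": [{"hand": 0, "x": 0, "y": 0, "z": 0.003, "rx": 0, "ry": 0, "rz": -0.005}, {"hand": 0, "x": 0, "y": 0.002, "z": 0, "rx": 0, "ry": 0, "rz": 0}, {"hand": 0, "x": 0, "y": 0.002, "z": 0, "rx": 0, "ry": 0, "rz": 0}, {"hand": 0, "x": 0, "y": 0.002, "z": 0, "rx": 0, "ry": 0, "rz": 0}, {"hand": 0, "x": 0, "y": 0, "z": 0, "rx": 0, "ry": 0, "rz": 0}, {"hand": 0, "x": -0.002, "y": 0, "z": 0, "rx": 0, "ry": 0, "rz": 0}, {"hand": 0, "x": -0.002, "y": 0, "z": 0, "rx": 0, "ry": 0, "rz": 0}, {"hand": 0, "x": -0.002, "y": 0, "z": 0, "rx": 0, "ry": 0, "rz": 0}, {"hand": 0, "x": -0.0015, "y": 0, "z": 0, "rx": 0, "ry": 0, "rz": 0}, {"hand": 0, "x": 0, "y": 0, "z": 0, "rx": 0, "ry": 0, "rz": 0}]}}

```text
clock: 31.98
ee_pos: [0.5848, 0.101, -0.0157]
ee_rot: [[-0.992, 0.123, -0.012], [0.123, 0.992, -0.007], [0.011, -0.008, -1.0]]
ft_force: [-20.5, -8.3, 19.0]
width: 0.328
```

Run:
```python
from h import *
plan(*jig(-.7,111-.5),-.0157,172.87);print(tojig())
w=snap('wrist','w18.png');crop(w['image'],190,130,370,350,3,'c18.png')
```

```text
t 31.98 now [ 0.5848  0.101  -0.0157] yaw 172.9 w 0.328 F [-20.5  -8.3  19. ] q7 30
first rz 0.001 (0.0 rows) then x -0.0046 y -0.0002 z 0.0000 (0.1 rows)
  or first x -0.0046 y -0.0002 z 0.0000 then rz
[ -5.25060341 110.67084061]
```

View pics/c18.png

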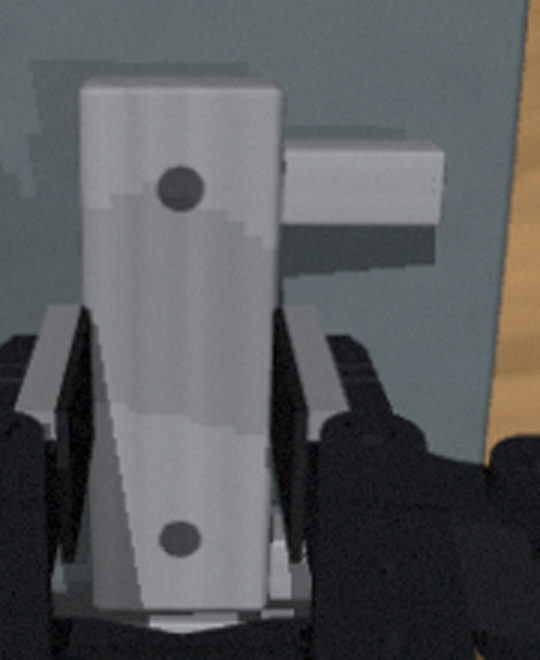

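Call:
{"fn": "drive_tool", "kwargs": {"steps": [{"hand": 0, "x": 0, "y": 0, "z": -0.001, "rx": 0, "ry": 0, "rz": 0}, {"hand": 0, "x": 0, "y": 0, "z": -0.0005, "rx": 0, "ry": 0, "rz": 0}, {"hand": 0, "x": 0, "y": 0, "z": 0, "rx": 0, "ry": 0, "rz": 0}, {"hand": 0, "x": 0, "y": 0, "z": 0, "rx": 0, "ry": 0, "rz": 0}, {"hand": 0, "x": 0, "y": 0, "z": 0, "rx": 0, "ry": 0, "rz": 0}, {"hand": 0, "x": 0, "y": 0, "z": 0, "rx": 0, "ry": 0, "rz": 0}, {"hand": 0, "x": 0, "y": 0, "z": 0, "rx": 0, "ry": 0, "rz": 0}, {"hand": 0, "x": 0, "y": 0, "z": 0, "rx": 0, "ry": 0, "rz": 0}, {"hand": 0, "x": 0, "y": 0, "z": 0, "rx": 0, "ry": 0, "rz": 0}, {"hand": 0, "x": 0, "y": 0, "z": 0, "rx": 0, "ry": 0, "rz": 0}]}}

```text
clock: 32.87
ee_pos: [0.5898, 0.1004, -0.0151]
ee_rot: [[-0.992, 0.125, -0.004], [0.125, 0.992, -0.005], [0.003, -0.005, -1.0]]
ft_force: [-5.5, -5.3, -0.5]
width: 0.325
```

Run:
```python
from h import *
plan(*jig(-.7,111-.5),-.0157,172.87);print(tojig())
```

```text
t 32.87 now [ 0.5898  0.1004 -0.0151] yaw 172.8 w 0.325 F [-5.5 -5.3 -0.5] q7 31
first rz -0.000 (0.0 rows) then x 0.0004 y -0.0002 z 0.0006 (0.0 rows)
  or first x 0.0004 y -0.0002 z 0.0006 then rz
[ -0.25801109 110.73638579]
```

Call:
{"fn": "drive_tool", "kwargs": {"steps": [{"hand": 0, "x": -0.001, "y": 0.001, "z": 0, "rx": 0, "ry": 0, "rz": 0}, {"hand": 0, "x": -0.001, "y": 0.001, "z": 0, "rx": 0, "ry": 0, "rz": 0}, {"hand": 0, "x": -0.001, "y": 0.001, "z": 0, "rx": 0, "ry": 0, "rz": 0}, {"hand": 0, "x": 0, "y": 0, "z": 0, "rx": 0, "ry": 0, "rz": 0}, {"hand": 0, "x": 0, "y": 0, "z": 0.0004, "rx": 0, "ry": 0, "rz": 0}, {"hand": 0, "x": 0, "y": 0, "z": 0, "rx": 0, "ry": 0, "rz": 0}, {"hand": 0, "x": 0, "y": 0, "z": 0, "rx": 0, "ry": 0, "rz": 0}, {"hand": 0, "x": 0, "y": 0, "z": 0, "rx": 0, "ry": 0, "rz": 0}, {"hand": 0, "x": 0, "y": 0, "z": 0, "rx": 0, "ry": 0, "rz": 0}, {"hand": 0, "x": 0, "y": 0, "z": 0, "rx": 0, "ry": 0, "rz": 0}]}}

```text
clock: 33.7
ee_pos: [0.5897, 0.1003, -0.0154]
ee_rot: [[-0.992, 0.125, -0.01], [0.125, 0.992, -0.01], [0.009, -0.011, -1.0]]
ft_force: [-15.2, -11.9, 12.2]
width: 0.328
```

Call:
{"fn": "drive_tool", "kwargs": {"steps": [{"hand": 52, "x": 0, "y": 0, "z": 0, "rx": 0, "ry": 0, "rz": 0}, {"hand": 52, "x": 0, "y": 0, "z": 0, "rx": 0, "ry": 0, "rz": 0}, {"hand": 52, "x": 0, "y": -0.003, "z": 0, "rx": 0, "ry": 0, "rz": 0}, {"hand": 52, "x": 0, "y": -0.003, "z": 0, "rx": 0, "ry": 0, "rz": 0}, {"hand": 52, "x": 0, "y": 0, "z": 0, "rx": 0, "ry": 0, "rz": 0}, {"hand": 52, "x": 0, "y": 0, "z": 0, "rx": 0, "ry": 0, "rz": 0}, {"hand": 52, "x": 0, "y": 0, "z": -0.02, "rx": 0, "ry": 0, "rz": 0}, {"hand": 52, "x": 0, "y": 0, "z": -0.035, "rx": 0, "ry": 0, "rz": 0}, {"hand": 52, "x": 0, "y": 0, "z": -0.04, "rx": 0, "ry": 0, "rz": 0}, {"hand": 52, "x": 0, "y": 0, "z": 0, "rx": 0, "ry": 0, "rz": 0}]}}

```text
clock: 34.53
ee_pos: [0.5989, 0.1026, 0.0873]
ee_rot: [[-0.992, 0.123, 0.01], [0.123, 0.992, 0.003], [-0.01, 0.005, -1.0]]
ft_force: [0.7, 1.3, 0.8]
width: 0.521
```

Run:
```python
from h import *
print(tojig())
w=snap('wrist','w19.png')
plan(.4122,.2938,.18,93.3)
```

```text
[  8.55354723 114.09203513]
t 34.58 now [0.5978 0.1015 0.0845] yaw 172.9 w 0.516 F [ 1.1  0.5 -1. ] q7 35
first rz 1.390 (11.2 rows) then x 0.2026 y -0.1742 z -0.0955 (6.8 rows)
  or first x 0.2078 y 0.1680 z -0.0955 then rz
```

View pics/w19.png

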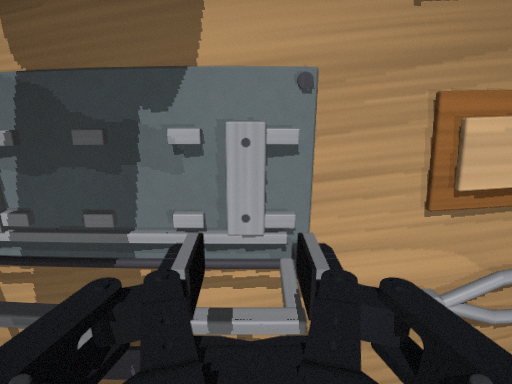

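Run:
```python
from h import *
w=load('w19');r,d=dots(w['image'],(222,118,266,238));print([(round(a[1],1),round(a[2],1),a[3]) for a in d])
print(jc(onz(w,[a[1:3] for a in d],.022)).round(2))
crop(w['image'],205,100,325,260,4,'c19.png')
```

```text
[(np.float64(227.8), np.float64(174.4), 439), (np.float64(245.3), np.float64(142.1), 79), (np.float64(245.2), np.float64(218.0), 71), (np.float64(253.0), np.float64(234.7), 42)]
[[ -5.41  97.11]
 [-29.98 110.4 ]
 [ 29.98 110.3 ]
 [ 44.3  116.54]]
```

View pics/c19.png

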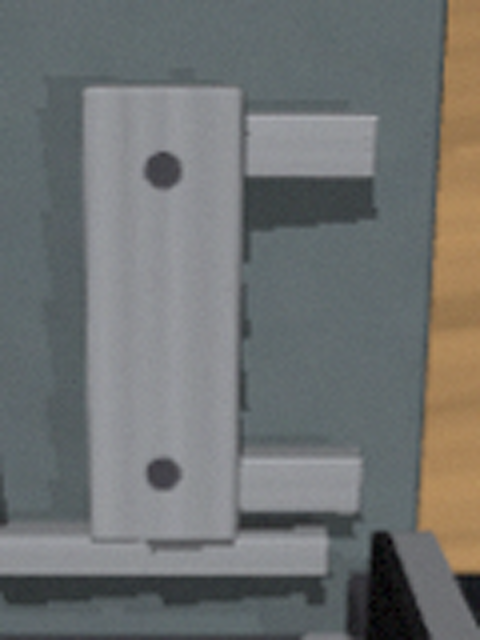

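Call:
{"fn": "drive_tool", "kwargs": {"steps": [{"hand": 100, "x": 0.01, "y": 0.01, "z": -0.02, "rx": 0, "ry": 0, "rz": 0}, {"hand": 100, "x": 0.027, "y": 0.022, "z": -0.015, "rx": 0, "ry": 0, "rz": 0}, {"hand": 100, "x": 0.0295, "y": 0.0235, "z": -0.015, "rx": 0, "ry": 0, "rz": 0}, {"hand": 100, "x": 0.0295, "y": 0.0235, "z": -0.015, "rx": 0, "ry": 0, "rz": 0}, {"hand": 100, "x": 0.0295, "y": 0.0235, "z": -0.015, "rx": 0, "ry": 0, "rz": 0}, {"hand": 100, "x": 0.0295, "y": 0.0235, "z": -0.015, "rx": 0, "ry": 0, "rz": 0}, {"hand": 100, "x": 0.0295, "y": 0.0235, "z": 0, "rx": 0, "ry": 0, "rz": 0}, {"hand": 100, "x": 0.023, "y": 0.0185, "z": 0, "rx": 0, "ry": 0, "rz": 0}, {"hand": 100, "x": 0, "y": 0, "z": 0, "rx": 0, "ry": 0, "rz": 0.12}, {"hand": 100, "x": 0, "y": 0, "z": 0, "rx": 0, "ry": 0, "rz": 0.12}]}}

```text
clock: 35.42
ee_pos: [0.4071, 0.2937, 0.1747]
ee_rot: [[-0.935, 0.356, -0.0], [0.356, 0.935, 0.0], [0.001, 0.0, -1.0]]
ft_force: [-0.1, -0.7, -0.4]
width: 1.001
```

Call:
{"fn": "drive_tool", "kwargs": {"steps": [{"hand": 100, "x": 0, "y": 0, "z": 0, "rx": 0, "ry": 0, "rz": 0.12}, {"hand": 100, "x": 0, "y": 0, "z": 0, "rx": 0, "ry": 0, "rz": 0.124}, {"hand": 100, "x": 0, "y": 0, "z": 0, "rx": 0, "ry": 0, "rz": 0.124}, {"hand": 100, "x": 0, "y": 0, "z": 0, "rx": 0, "ry": 0, "rz": 0.124}, {"hand": 100, "x": 0, "y": 0, "z": 0, "rx": 0, "ry": 0, "rz": 0.124}, {"hand": 100, "x": 0, "y": 0, "z": 0, "rx": 0, "ry": 0, "rz": 0.124}, {"hand": 100, "x": 0, "y": 0, "z": 0, "rx": 0, "ry": 0, "rz": 0.124}, {"hand": 100, "x": 0, "y": 0, "z": 0, "rx": 0, "ry": 0, "rz": 0.124}, {"hand": 100, "x": 0, "y": 0, "z": 0, "rx": 0, "ry": 0, "rz": 0.124}, {"hand": 100, "x": 0, "y": 0, "z": 0, "rx": 0, "ry": 0, "rz": 0.038}]}}

```text
clock: 36.25
ee_pos: [0.4091, 0.2917, 0.1744]
ee_rot: [[-0.051, 0.999, -0.0], [0.999, 0.051, -0.001], [-0.001, -0.0, -1.0]]
ft_force: [-0.3, -0.0, -0.2]
width: 0.998
```

Run:
```python
from h import *
w=snap('wrist','w20.png')
plan(.4122,.2938,.18,93.3)
q=quad(w['image'],'ply',(205,80,310,240));print(q.tolist());print(rep(onz(w,q,.024)))
```

```text
t 36.30 now [0.4091 0.2917 0.1745] yaw 93.0 w 1.000 F [-0.4 -0.2 -0.1] q7 -54
first rz -0.005 (0.0 rows) then x 0.0019 y 0.0033 z -0.0055 (0.2 rows)
  or first x 0.0019 y 0.0033 z -0.0055 then rz
[[281.0, 114.0], [281.0, 215.0], [228.0, 217.0], [224.0, 114.0]]
(array([0.41244093, 0.29425594, 0.024     ]), np.float64(94.23008073477887), array([0.1055, 0.0568, 0.1078, 0.0561]))
```

View pics/w20.png

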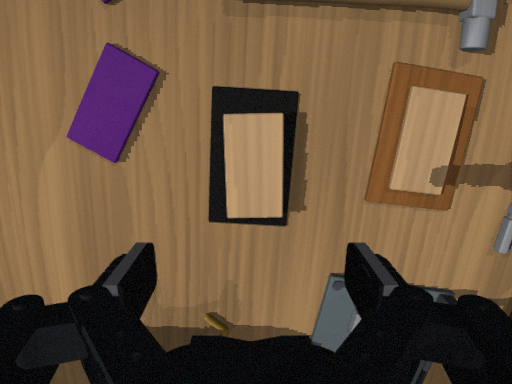

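Run:
```python
from h import *
w=load('w20');print(rep(onz(w,[(223.5,114),(283.5,113),(282,217.5),(227.5,218)],.024)))
crop(w['image'],205,80,305,230,4,'c20.png')
plan(.4124,.2942,-.0185,93.6)
```

```text
(array([0.41311443, 0.29353481, 0.024     ]), np.float64(93.84623907528564), array([0.059 , 0.1093, 0.0585, 0.109 ]))
t 36.30 now [0.4091 0.2917 0.1745] yaw 93.0 w 1.000 F [-0.4 -0.2 -0.1] q7 -54
first rz -0.011 (0.1 rows) then x 0.0022 y 0.0035 z 0.1930 (4.6 rows)
  or first x 0.0023 y 0.0035 z 0.1930 then rz
```

View pics/c20.png

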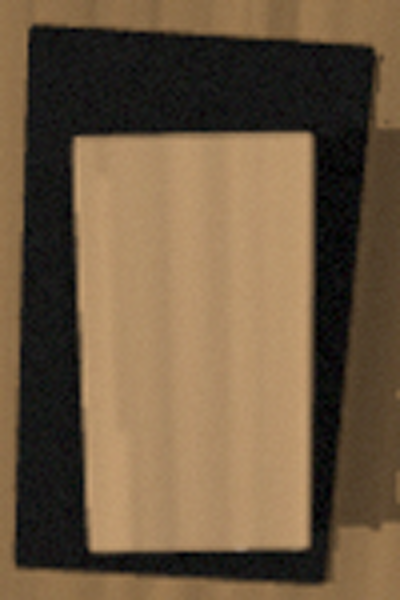

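Call:
{"fn": "drive_tool", "kwargs": {"steps": [{"hand": 100, "x": 0.0015, "y": 0.0041, "z": 0.03, "rx": 0, "ry": 0, "rz": -0.014}, {"hand": 100, "x": 0, "y": 0, "z": 0.04, "rx": 0, "ry": 0, "rz": 0}, {"hand": 100, "x": 0, "y": 0, "z": 0.04, "rx": 0, "ry": 0, "rz": 0}, {"hand": 100, "x": 0, "y": 0, "z": 0.035, "rx": 0, "ry": 0, "rz": 0}, {"hand": 100, "x": 0, "y": 0, "z": 0.025, "rx": 0, "ry": 0, "rz": 0}, {"hand": 100, "x": 0, "y": 0, "z": 0.0125, "rx": 0, "ry": 0, "rz": 0}, {"hand": 100, "x": 0, "y": 0, "z": 0.007, "rx": 0, "ry": 0, "rz": 0}, {"hand": 100, "x": 0, "y": 0, "z": 0.003, "rx": 0, "ry": 0, "rz": 0}, {"hand": 100, "x": 0, "y": 0, "z": 0, "rx": 0, "ry": 0, "rz": 0}, {"hand": 100, "x": 0, "y": 0, "z": 0, "rx": 0, "ry": 0, "rz": 0}]}}

```text
clock: 37.13
ee_pos: [0.4144, 0.2945, -0.0163]
ee_rot: [[-0.071, 0.997, 0.002], [0.997, 0.071, 0.001], [0.001, 0.002, -1.0]]
ft_force: [-0.1, -0.7, 0.0]
width: 1.0
```

Call:
{"fn": "drive_tool", "kwargs": {"steps": [{"hand": 50, "x": 0, "y": 0, "z": 0, "rx": 0, "ry": 0, "rz": 0}, {"hand": 50, "x": 0, "y": 0, "z": 0, "rx": 0, "ry": 0, "rz": 0}, {"hand": 50, "x": 0, "y": 0, "z": 0, "rx": 0, "ry": 0, "rz": 0}, {"hand": 50, "x": 0, "y": 0, "z": 0, "rx": 0, "ry": 0, "rz": 0}, {"hand": 50, "x": 0, "y": 0, "z": 0, "rx": 0, "ry": 0, "rz": 0}, {"hand": 50, "x": 0, "y": 0, "z": 0, "rx": 0, "ry": 0, "rz": 0}, {"hand": 50, "x": 0, "y": 0, "z": 0, "rx": 0, "ry": 0, "rz": 0}, {"hand": 50, "x": 0, "y": 0, "z": 0, "rx": 0, "ry": 0, "rz": 0}, {"hand": 50, "x": 0, "y": 0, "z": 0, "rx": 0, "ry": 0, "rz": 0}, {"hand": 50, "x": 0, "y": 0, "z": 0, "rx": 0, "ry": 0, "rz": 0}]}}

```text
clock: 37.97
ee_pos: [0.4143, 0.2941, -0.0158]
ee_rot: [[-0.071, 0.997, 0.002], [0.997, 0.071, 0.0], [0.0, 0.002, -1.0]]
ft_force: [-2.2, -2.1, 12.0]
width: 0.678
```

Run:
```python
from h import *
plan(.5957,.3288,.1,86.3)
```

```text
t 37.97 now [ 0.4143  0.2941 -0.0158] yaw 94.1 w 0.678 F [-2.2 -2.1 12. ] q7 -68
first rz 0.135 (1.1 rows) then x 0.0463 y 0.1788 z -0.1158 (5.2 rows)
  or first x 0.0218 y 0.1834 z -0.1158 then rz
```

Call:
{"fn": "drive_tool", "kwargs": {"steps": [{"hand": 40, "x": 0, "y": 0, "z": -0.015, "rx": 0, "ry": 0, "rz": 0}, {"hand": 40, "x": 0, "y": 0, "z": -0.035, "rx": 0, "ry": 0, "rz": 0}, {"hand": 40, "x": 0, "y": 0, "z": -0.035, "rx": 0, "ry": 0, "rz": 0}, {"hand": 40, "x": 0.0038, "y": 0.0284, "z": -0.02, "rx": 0, "ry": 0, "rz": 0}, {"hand": 40, "x": 0.004, "y": 0.032, "z": -0.01, "rx": 0, "ry": 0, "rz": 0}, {"hand": 40, "x": 0.004, "y": 0.032, "z": 0, "rx": 0, "ry": 0, "rz": 0}, {"hand": 40, "x": 0.004, "y": 0.032, "z": 0, "rx": 0, "ry": 0, "rz": 0}, {"hand": 40, "x": 0.004, "y": 0.032, "z": 0, "rx": 0, "ry": 0, "rz": 0}, {"hand": 40, "x": 0.002, "y": 0.027, "z": 0, "rx": 0, "ry": 0, "rz": 0.06}, {"hand": 40, "x": 0, "y": 0, "z": 0, "rx": 0, "ry": 0, "rz": 0.075}]}}

```text
clock: 38.8
ee_pos: [0.6011, 0.3272, 0.0977]
ee_rot: [[0.072, 0.997, 0.004], [0.997, -0.072, 0.001], [0.002, 0.004, -1.0]]
ft_force: [0.6, -0.5, -0.7]
width: 0.671
```

Call:
{"fn": "drive_tool", "kwargs": {"steps": [{"hand": 40, "x": 0, "y": 0, "z": 0, "rx": 0, "ry": 0, "rz": 0}, {"hand": 40, "x": 0, "y": 0, "z": 0, "rx": 0, "ry": 0, "rz": 0}, {"hand": 40, "x": 0, "y": 0, "z": 0, "rx": 0, "ry": 0, "rz": 0}, {"hand": 40, "x": 0, "y": 0, "z": 0, "rx": 0, "ry": 0, "rz": 0}, {"hand": 40, "x": 0, "y": 0, "z": 0, "rx": 0, "ry": 0, "rz": 0}, {"hand": 40, "x": 0, "y": 0, "z": 0, "rx": 0, "ry": 0, "rz": 0}, {"hand": 40, "x": 0, "y": 0, "z": 0, "rx": 0, "ry": 0, "rz": 0}, {"hand": 40, "x": 0, "y": 0, "z": 0, "rx": 0, "ry": 0, "rz": 0}, {"hand": 40, "x": 0, "y": 0, "z": 0, "rx": 0, "ry": 0, "rz": 0}, {"hand": 40, "x": 0, "y": 0, "z": 0, "rx": 0, "ry": 0, "rz": 0}]}}

```text
clock: 39.63
ee_pos: [0.5947, 0.3284, 0.0975]
ee_rot: [[0.064, 0.998, 0.0], [0.998, -0.064, -0.0], [-0.0, 0.0, -1.0]]
ft_force: [-0.3, 0.1, -0.7]
width: 0.671
```

Run:
```python
from h import *
w=snap('wrist','w21.png')
plan(.5957,.3294,-.014,86.3)
```

```text
t 39.68 now [0.5948 0.3285 0.0975] yaw 86.3 w 0.672 F [-0.1  0.6 -0.8] q7 -57
first rz 0.001 (0.0 rows) then x 0.0010 y 0.0008 z 0.1115 (2.7 rows)
  or first x 0.0010 y 0.0008 z 0.1115 then rz
```

View pics/w21.png

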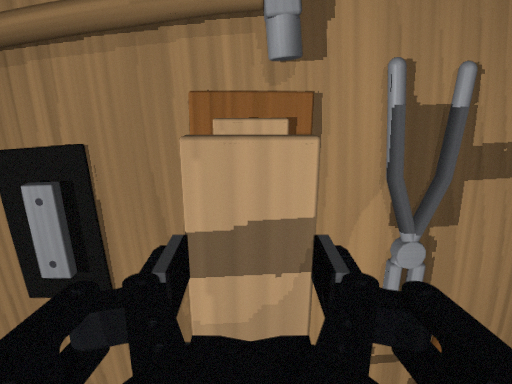

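Run:
```python
from h import *
w=load('w21');im=w['image'];crop(im,170,80,335,170,4.5,'c21.png')
P=onz(w,[(181.5,137.5),(319,136.8)],.1373);print(P,np.linalg.norm(P[0]-P[1]),np.degrees(np.arctan2(*(P[1]-P[0])[[1,0]]))+90)
a=np.radians(86.3);u=np.array([np.cos(a),np.sin(a),0]);print((P.mean(0)-.055*u))
Q=onz(w,[(213,119),(289.5,118.5)],.016);print((Q.mean(0)-.055*u),np.linalg.norm(Q[0]-Q[1]),np.degrees(np.arctan2(*(Q[1]-Q[0])[[1,0]]))+90)
```

```text
[[0.57003657 0.38426445 0.1373    ]
 [0.62697342 0.38098863 0.1373    ]] 0.05703101067598896 86.70716146082734
[0.59495572 0.32774118 0.1373    ]
[0.59569271 0.32837132 0.016     ] 0.05951444383826822 86.78795807765457
```

View pics/c21.png

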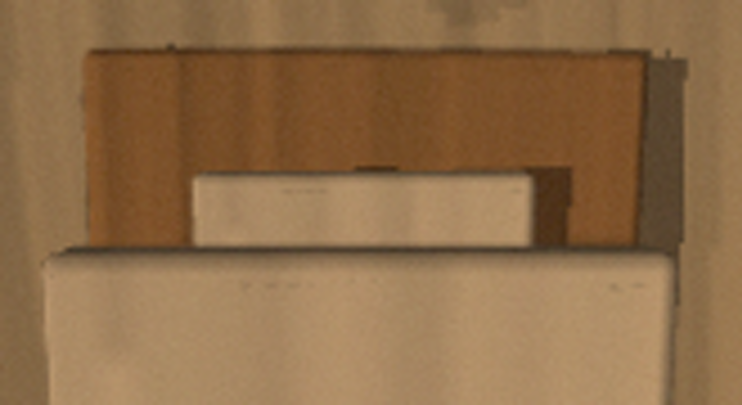

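Call:
{"fn": "drive_tool", "kwargs": {"steps": [{"hand": 40, "x": 0.0008, "y": 0.0007, "z": 0.03, "rx": 0, "ry": 0, "rz": 0}, {"hand": 40, "x": 0, "y": 0, "z": 0.03, "rx": 0, "ry": 0, "rz": 0}, {"hand": 40, "x": 0, "y": 0, "z": 0.025, "rx": 0, "ry": 0, "rz": 0}, {"hand": 40, "x": 0, "y": 0, "z": 0.012, "rx": 0, "ry": 0, "rz": 0}, {"hand": 40, "x": 0, "y": 0, "z": 0.008, "rx": 0, "ry": 0, "rz": 0}, {"hand": 40, "x": 0, "y": 0, "z": 0.005, "rx": 0, "ry": 0, "rz": 0}, {"hand": 40, "x": 0, "y": 0, "z": 0.0015, "rx": 0, "ry": 0, "rz": 0}, {"hand": 40, "x": 0, "y": 0, "z": 0, "rx": 0, "ry": 0, "rz": 0}, {"hand": 40, "x": 0, "y": 0, "z": 0, "rx": 0, "ry": 0, "rz": 0}, {"hand": 40, "x": 0, "y": 0, "z": 0, "rx": 0, "ry": 0, "rz": 0}]}}

```text
clock: 40.52
ee_pos: [0.5964, 0.3298, -0.0126]
ee_rot: [[0.064, 0.998, 0.002], [0.998, -0.064, 0.001], [0.001, 0.002, -1.0]]
ft_force: [-0.7, 1.4, -0.8]
width: 0.672
```

Call:
{"fn": "drive_tool", "kwargs": {"steps": [{"hand": 40, "x": 0, "y": 0, "z": 0.0005, "rx": 0, "ry": 0, "rz": 0}, {"hand": 40, "x": 0, "y": 0, "z": 0.0005, "rx": 0, "ry": 0, "rz": 0}, {"hand": 40, "x": 0, "y": 0, "z": 0.0005, "rx": 0, "ry": 0, "rz": 0}, {"hand": 40, "x": 0, "y": 0, "z": 0, "rx": 0, "ry": 0, "rz": 0}, {"hand": 40, "x": 0, "y": 0, "z": 0, "rx": 0, "ry": 0, "rz": 0}, {"hand": 40, "x": 0, "y": 0, "z": 0, "rx": 0, "ry": 0, "rz": 0}, {"hand": 40, "x": 0, "y": 0, "z": 0, "rx": 0, "ry": 0, "rz": 0}, {"hand": 40, "x": 0, "y": 0, "z": 0, "rx": 0, "ry": 0, "rz": 0}, {"hand": 40, "x": 0, "y": 0, "z": 0, "rx": 0, "ry": 0, "rz": 0}, {"hand": 40, "x": 0, "y": 0, "z": 0, "rx": 0, "ry": 0, "rz": 0}]}}

```text
clock: 41.35
ee_pos: [0.5956, 0.3292, -0.0154]
ee_rot: [[0.064, 0.998, 0.0], [0.998, -0.064, -0.0], [-0.0, 0.0, -1.0]]
ft_force: [0.2, -0.1, 1.9]
width: 0.672
```

Call:
{"fn": "drive_tool", "kwargs": {"steps": [{"hand": 40, "x": 0, "y": 0, "z": 0.0005, "rx": 0, "ry": 0, "rz": 0}, {"hand": 40, "x": 0, "y": 0, "z": 0.0005, "rx": 0, "ry": 0, "rz": 0}, {"hand": 40, "x": 0, "y": 0, "z": 0, "rx": 0, "ry": 0, "rz": 0}, {"hand": 40, "x": 0, "y": 0, "z": 0, "rx": 0, "ry": 0, "rz": 0}, {"hand": 40, "x": 0, "y": 0, "z": 0, "rx": 0, "ry": 0, "rz": 0}, {"hand": 40, "x": 0, "y": 0, "z": 0, "rx": 0, "ry": 0, "rz": 0}, {"hand": 40, "x": 0, "y": 0, "z": 0, "rx": 0, "ry": 0, "rz": 0}, {"hand": 40, "x": 0, "y": 0, "z": 0, "rx": 0, "ry": 0, "rz": 0}, {"hand": 40, "x": 0, "y": 0, "z": 0, "rx": 0, "ry": 0, "rz": 0}, {"hand": 40, "x": 0, "y": 0, "z": 0, "rx": 0, "ry": 0, "rz": 0}]}}

```text
clock: 42.18
ee_pos: [0.5956, 0.3292, -0.0156]
ee_rot: [[0.064, 0.998, 0.0], [0.998, -0.064, -0.0], [-0.0, 0.0, -1.0]]
ft_force: [-1.7, -1.9, 5.9]
width: 0.675
```

Call:
{"fn": "drive_tool", "kwargs": {"steps": [{"hand": 72, "x": 0, "y": 0, "z": 0, "rx": 0, "ry": 0, "rz": 0}, {"hand": 76, "x": 0, "y": 0, "z": 0, "rx": 0, "ry": 0, "rz": 0}, {"hand": 80, "x": 0, "y": 0, "z": 0, "rx": 0, "ry": 0, "rz": 0}, {"hand": 90, "x": 0, "y": 0, "z": 0, "rx": 0, "ry": 0, "rz": 0}, {"hand": 90, "x": 0, "y": 0, "z": 0, "rx": 0, "ry": 0, "rz": 0}, {"hand": 90, "x": 0, "y": 0, "z": -0.01, "rx": 0, "ry": 0, "rz": 0}, {"hand": 90, "x": 0, "y": 0, "z": -0.03, "rx": 0, "ry": 0, "rz": 0}, {"hand": 100, "x": 0, "y": 0, "z": -0.04, "rx": 0, "ry": 0, "rz": 0}, {"hand": 100, "x": 0, "y": 0, "z": -0.04, "rx": 0, "ry": 0, "rz": 0}, {"hand": 100, "x": -0.03, "y": 0, "z": -0.02, "rx": 0, "ry": 0, "rz": 0}]}}

```text
clock: 43.02
ee_pos: [0.5934, 0.309, 0.1304]
ee_rot: [[0.056, 0.998, 0.006], [0.998, -0.056, 0.01], [0.011, 0.005, -1.0]]
ft_force: [0.7, 0.9, 1.1]
width: 0.997
```

Run:
```python
from h import *
w=snap('wrist','w22.png')
cv2.imwrite('pics/w22b.png',cv2.resize(w['image'],None,fx=1.5,fy=1.5,interpolation=cv2.INTER_CUBIC))
```

```text
(no output)
```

View pics/w22b.png

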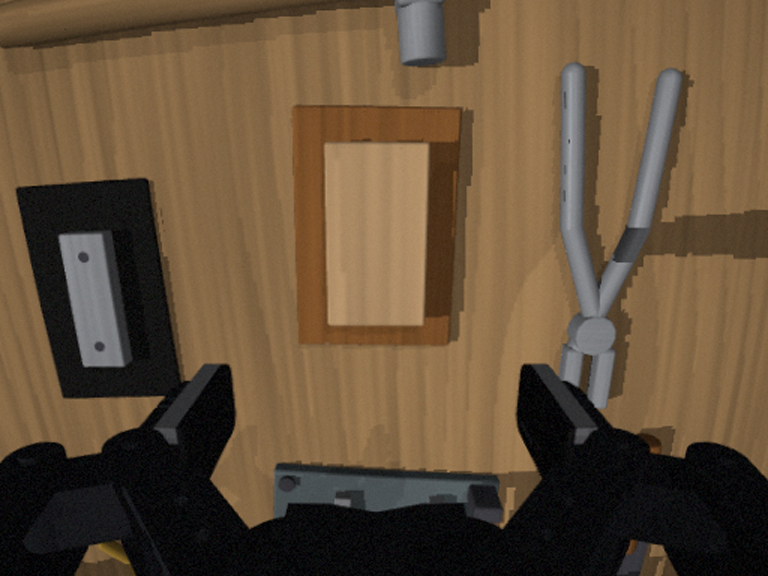

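Run:
```python
from h import *
w=load('w22');crop(w['image'],190,65,315,235,4,'c22.png')
print(rep(onz(w,np.array([(325,142.5),(429,142.5),(424,325.5),(328,326)])/1.5,.024)))
a=load('w21');b=w
# bottom blank left: two views dots
ra,da=dots(a['image'],(22,175,78,280));rb,db=dots(b['image'],(35,150,90,248))
d1=sorted([x for x in da[:2]],key=lambda x:x[2]);d2=sorted(db[:2],key=lambda x:x[2]);print([x[1:] for x in da],[x[1:] for x in db])
for i in (0,1): print(tri(a,d1[i][1:3],b,d2[i][1:3]))
```

```text
(array([0.5959842 , 0.32884281, 0.024     ]), np.float64(86.59778921376682), array([0.0584, 0.1088, 0.0593, 0.109 ]))
[(np.float64(38.54928273947247), np.float64(201.58306339657565), 53), (np.float64(52.4038854805726), np.float64(263.83691206543966), 49)] [(np.float64(55.12686567164179), np.float64(171.11940298507463), 45), (np.float64(65.91462720546386), np.float64(230.64428002276608), 43)]
(array([0.41143579, 0.32686703, 0.01573346]), np.float64(0.0001896050744532124))
(array([0.40927098, 0.26683954, 0.01563932]), np.float64(2.0445050951098854e-05))
```

View pics/c22.png

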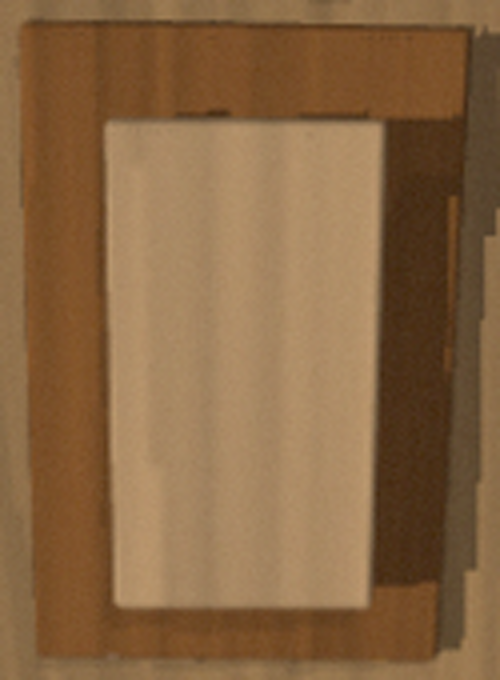

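Run:
```python
from h import *
plan(.4104,.2969,.05,87.9)
```

```text
t 43.07 now [0.5972 0.2979 0.1322] yaw 86.3 w 0.995 F [ 2.1 -4.9  0. ] q7 -54
first rz -0.028 (0.2 rows) then x -0.0079 y -0.1866 z 0.0822 (4.9 rows)
  or first x -0.0130 y -0.1863 z 0.0822 then rz
```

Call:
{"fn": "drive_tool", "kwargs": {"steps": [{"hand": 70, "x": -0.003, "y": -0.032, "z": 0, "rx": 0, "ry": 0, "rz": 0}, {"hand": 70, "x": -0.003, "y": -0.035, "z": 0, "rx": 0, "ry": 0, "rz": 0}, {"hand": 70, "x": -0.003, "y": -0.035, "z": 0, "rx": 0, "ry": 0, "rz": 0}, {"hand": 70, "x": -0.002, "y": -0.035, "z": 0, "rx": 0, "ry": 0, "rz": 0}, {"hand": 70, "x": 0, "y": -0.034, "z": 0.01, "rx": 0, "ry": 0, "rz": -0.028}, {"hand": 70, "x": 0, "y": -0.015, "z": 0.03, "rx": 0, "ry": 0, "rz": 0}, {"hand": 70, "x": 0, "y": 0, "z": 0.04, "rx": 0, "ry": 0, "rz": 0}, {"hand": 70, "x": 0, "y": 0, "z": 0, "rx": 0, "ry": 0, "rz": 0}, {"hand": 70, "x": 0, "y": 0, "z": 0, "rx": 0, "ry": 0, "rz": 0}, {"hand": 70, "x": 0, "y": 0, "z": 0, "rx": 0, "ry": 0, "rz": 0}]}}

```text
clock: 43.9
ee_pos: [0.4084, 0.3008, 0.0451]
ee_rot: [[0.036, 0.999, 0.001], [0.999, -0.036, 0.001], [0.001, 0.001, -1.0]]
ft_force: [0.2, -0.2, 0.9]
width: 0.695
```

Run:
```python
from h import *
w=snap('wrist','w23.png');rb,db=dots(w['image'],(200,60,300,235));print([x[1:] for x in db])
print(onz(w,[x[1:3] for x in db[:2]],.016))
plan(.4104,.2969,-.0225,87.9)
```

```text
[(np.float64(253.5851780558229), np.float64(168.35370548604428), 111), (np.float64(275.0), np.float64(172.77777777777777), 6), (np.float64(265.5), np.float64(147.0), 6), (np.float64(242.45454545454547), np.float64(147.0), 2)]
[[0.41186768 0.32729295 0.016     ]
 [0.42557481 0.32390835 0.016     ]]
t 43.95 now [0.4091 0.3011 0.0456] yaw 87.9 w 0.698 F [-0.2  0.6 -0.1] q7 -70
first rz 0.000 (0.0 rows) then x -0.0041 y 0.0015 z 0.0681 (1.6 rows)
  or first x -0.0041 y 0.0015 z 0.0681 then rz
```

View pics/w23.png

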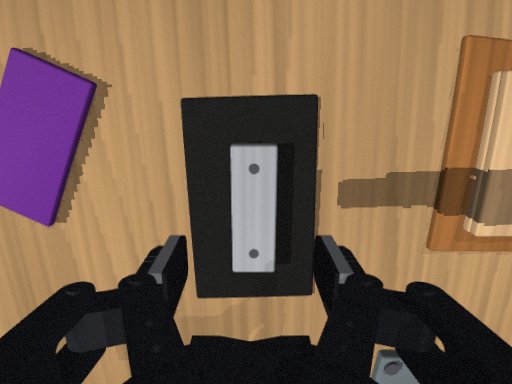

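Call:
{"fn": "drive_tool", "kwargs": {"steps": [{"hand": 70, "x": -0.004, "y": 0.0017, "z": 0.015, "rx": 0, "ry": 0, "rz": 0}, {"hand": 70, "x": 0, "y": 0, "z": 0.02, "rx": 0, "ry": 0, "rz": 0}, {"hand": 70, "x": 0, "y": 0, "z": 0.02, "rx": 0, "ry": 0, "rz": 0}, {"hand": 70, "x": 0, "y": 0, "z": 0.009, "rx": 0, "ry": 0, "rz": 0}, {"hand": 70, "x": 0, "y": 0, "z": 0.004, "rx": 0, "ry": 0, "rz": 0}, {"hand": 70, "x": 0, "y": 0, "z": 0, "rx": 0, "ry": 0, "rz": 0}, {"hand": 70, "x": 0, "y": 0, "z": 0, "rx": 0, "ry": 0, "rz": 0}, {"hand": 70, "x": 0, "y": 0, "z": 0, "rx": 0, "ry": 0, "rz": 0}, {"hand": 0, "x": 0, "y": 0, "z": 0, "rx": 0, "ry": 0, "rz": 0}, {"hand": 0, "x": 0, "y": 0, "z": 0, "rx": 0, "ry": 0, "rz": 0}]}}

```text
clock: 44.78
ee_pos: [0.4093, 0.296, -0.0238]
ee_rot: [[0.036, 0.999, 0.001], [0.999, -0.036, 0.001], [0.001, 0.001, -1.0]]
ft_force: [0.8, 1.0, -0.6]
width: 0.427
```

Call:
{"fn": "drive_tool", "kwargs": {"steps": [{"hand": 0, "x": 0, "y": 0, "z": 0, "rx": 0, "ry": 0, "rz": 0}, {"hand": 0, "x": 0, "y": 0, "z": 0, "rx": 0, "ry": 0, "rz": 0}, {"hand": 0, "x": 0, "y": 0, "z": 0, "rx": 0, "ry": 0, "rz": 0}, {"hand": 0, "x": 0, "y": 0, "z": 0, "rx": 0, "ry": 0, "rz": 0}, {"hand": 0, "x": 0, "y": 0, "z": 0, "rx": 0, "ry": 0, "rz": 0}, {"hand": 0, "x": 0, "y": 0, "z": 0, "rx": 0, "ry": 0, "rz": 0}, {"hand": 0, "x": 0, "y": 0, "z": 0, "rx": 0, "ry": 0, "rz": 0}, {"hand": 0, "x": 0, "y": 0, "z": 0, "rx": 0, "ry": 0, "rz": 0}, {"hand": 0, "x": 0, "y": 0, "z": 0, "rx": 0, "ry": 0, "rz": 0}, {"hand": 0, "x": 0, "y": 0, "z": 0, "rx": 0, "ry": 0, "rz": 0}]}}

```text
clock: 45.62
ee_pos: [0.4096, 0.296, -0.0235]
ee_rot: [[0.036, 0.999, 0.002], [0.999, -0.036, 0.0], [0.0, 0.002, -1.0]]
ft_force: [-0.3, -1.4, 7.5]
width: 0.331
```

Run:
```python
from h import *
plan(*jig(-6,37-4),.12,172.87)
```

```text
t 45.62 now [ 0.4096  0.296  -0.0235] yaw 87.9 w 0.331 F [-0.3 -1.4  7.5] q7 -75
first rz -1.482 (12.0 rows) then x -0.1974 y -0.2495 z -0.1435 (8.4 rows)
  or first x -0.2660 y 0.1746 z -0.1435 then rz
```

Call:
{"fn": "drive_tool", "kwargs": {"steps": [{"hand": 0, "x": 0, "y": 0, "z": -0.02, "rx": 0, "ry": 0, "rz": 0}, {"hand": 0, "x": 0, "y": 0, "z": -0.04, "rx": 0, "ry": 0, "rz": 0}, {"hand": 0, "x": -0.01, "y": 0.0046, "z": -0.038, "rx": 0, "ry": 0, "rz": 0}, {"hand": 0, "x": -0.028, "y": 0.018, "z": -0.02, "rx": 0, "ry": 0, "rz": 0}, {"hand": 0, "x": -0.032, "y": 0.021, "z": -0.015, "rx": 0, "ry": 0, "rz": 0}, {"hand": 0, "x": -0.034, "y": 0.0225, "z": -0.0105, "rx": 0, "ry": 0, "rz": 0}, {"hand": 0, "x": -0.034, "y": 0.0225, "z": 0, "rx": 0, "ry": 0, "rz": 0}, {"hand": 0, "x": -0.034, "y": 0.0225, "z": 0, "rx": 0, "ry": 0, "rz": 0}, {"hand": 0, "x": -0.034, "y": 0.0225, "z": 0, "rx": 0, "ry": 0, "rz": 0}, {"hand": 0, "x": -0.034, "y": 0.0225, "z": 0, "rx": 0, "ry": 0, "rz": 0}]}}

```text
clock: 46.45
ee_pos: [0.5563, 0.0483, 0.119]
ee_rot: [[0.036, 0.999, -0.0], [0.999, -0.036, -0.001], [-0.001, -0.0, -1.0]]
ft_force: [-0.1, -0.3, -2.4]
width: 0.325
```

Call:
{"fn": "drive_tool", "kwargs": {"steps": [{"hand": 0, "x": -0.026, "y": 0.0185, "z": 0, "rx": 0, "ry": 0, "rz": 0}, {"hand": 0, "x": 0, "y": 0, "z": 0, "rx": 0, "ry": 0, "rz": -0.12}, {"hand": 0, "x": 0, "y": 0, "z": 0, "rx": 0, "ry": 0, "rz": -0.124}, {"hand": 0, "x": 0, "y": 0, "z": 0, "rx": 0, "ry": 0, "rz": -0.124}, {"hand": 0, "x": 0, "y": 0, "z": 0, "rx": 0, "ry": 0, "rz": -0.124}, {"hand": 0, "x": 0, "y": 0, "z": 0, "rx": 0, "ry": 0, "rz": -0.124}, {"hand": 0, "x": 0, "y": 0, "z": 0, "rx": 0, "ry": 0, "rz": -0.124}, {"hand": 0, "x": 0, "y": 0, "z": 0, "rx": 0, "ry": 0, "rz": -0.124}, {"hand": 0, "x": 0, "y": 0, "z": 0, "rx": 0, "ry": 0, "rz": -0.124}, {"hand": 0, "x": 0, "y": 0, "z": 0, "rx": 0, "ry": 0, "rz": -0.124}]}}

```text
clock: 47.28
ee_pos: [0.5729, 0.0236, 0.1186]
ee_rot: [[-0.883, 0.47, -0.001], [0.47, 0.883, -0.0], [0.001, -0.001, -1.0]]
ft_force: [0.2, 0.3, -3.4]
width: 0.32
```

Run:
```python
from h import *
plan(*jig(-6,37-4),-.0155,172.87)
w=snap('wrist','w24.png')
```

```text
t 47.28 now [0.5729 0.0236 0.1186] yaw 152.0 w 0.320 F [ 0.2  0.3 -3.4] q7 26
first rz -0.364 (2.9 rows) then x -0.0015 y 0.0005 z 0.1341 (3.2 rows)
  or first x -0.0012 y 0.0010 z 0.1341 then rz
```

View pics/w24.png

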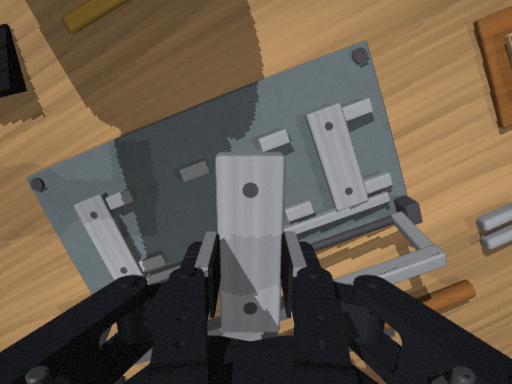

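Call:
{"fn": "drive_tool", "kwargs": {"steps": [{"hand": 0, "x": 0, "y": 0, "z": 0, "rx": 0, "ry": 0, "rz": -0.122}, {"hand": 0, "x": 0, "y": 0, "z": 0, "rx": 0, "ry": 0, "rz": -0.122}, {"hand": 0, "x": 0, "y": 0, "z": 0, "rx": 0, "ry": 0, "rz": -0.12}, {"hand": 0, "x": -0.001, "y": 0, "z": 0.025, "rx": 0, "ry": 0, "rz": 0}, {"hand": 0, "x": 0, "y": 0, "z": 0.035, "rx": 0, "ry": 0, "rz": 0}, {"hand": 0, "x": 0, "y": 0, "z": 0.035, "rx": 0, "ry": 0, "rz": 0}, {"hand": 0, "x": 0, "y": 0, "z": 0.02, "rx": 0, "ry": 0, "rz": 0}, {"hand": 0, "x": 0, "y": 0, "z": 0.012, "rx": 0, "ry": 0, "rz": 0}, {"hand": 0, "x": 0, "y": 0, "z": 0.004, "rx": 0, "ry": 0, "rz": 0}, {"hand": 0, "x": 0, "y": 0, "z": 0, "rx": 0, "ry": 0, "rz": 0}]}}

```text
clock: 48.17
ee_pos: [0.5742, 0.024, -0.0125]
ee_rot: [[-0.991, 0.131, -0.001], [0.131, 0.991, 0.0], [0.001, 0.0, -1.0]]
ft_force: [-0.2, 0.4, -2.0]
width: 0.328
```

Run:
```python
from h import *
plan(*jig(.7,37-.4),-.0175,172.87);print(tojig())
```

```text
t 48.17 now [ 0.5742  0.024  -0.0125] yaw 172.5 w 0.328 F [-0.2  0.4 -2. ] q7 37
first rz -0.007 (0.1 rows) then x -0.0070 y 0.0036 z 0.0050 (0.2 rows)
  or first x -0.0070 y 0.0037 z 0.0050 then rz
[-6.2797089  32.98728738]
```

Call:
{"fn": "drive_tool", "kwargs": {"steps": [{"hand": 0, "x": 0, "y": 0, "z": 0.003, "rx": 0, "ry": 0, "rz": -0.006}, {"hand": 0, "x": -0.002, "y": 0.001, "z": 0.001, "rx": 0, "ry": 0, "rz": 0}, {"hand": 0, "x": -0.002, "y": 0.001, "z": 0, "rx": 0, "ry": 0, "rz": 0}, {"hand": 0, "x": -0.002, "y": 0.001, "z": 0, "rx": 0, "ry": 0, "rz": 0}, {"hand": 0, "x": -0.002, "y": 0.001, "z": 0, "rx": 0, "ry": 0, "rz": 0}, {"hand": 0, "x": -0.001, "y": 0.001, "z": 0, "rx": 0, "ry": 0, "rz": 0}, {"hand": 0, "x": -0.001, "y": 0.001, "z": 0, "rx": 0, "ry": 0, "rz": 0}, {"hand": 0, "x": 0, "y": 0, "z": 0, "rx": 0, "ry": 0, "rz": 0}, {"hand": 0, "x": 0, "y": 0, "z": 0, "rx": 0, "ry": 0, "rz": 0}, {"hand": 0, "x": 0, "y": 0, "z": 0, "rx": 0, "ry": 0, "rz": 0}]}}

```text
clock: 49.0
ee_pos: [0.5825, 0.0268, -0.0163]
ee_rot: [[-0.992, 0.125, -0.005], [0.125, 0.992, -0.004], [0.005, -0.004, -1.0]]
ft_force: [-7.6, -4.3, 4.7]
width: 0.328
```

Run:
```python
from h import *
plan(*jig(.7,37-.4),-.0175,172.87);print(tojig())
w=snap('wrist','w25.png');crop(w['image'],190,130,370,350,3,'c25.png')
```

```text
t 49.00 now [ 0.5825  0.0268 -0.0163] yaw 172.8 w 0.328 F [-7.6 -4.3  4.7] q7 37
first rz -0.001 (0.0 rows) then x 0.0009 y -0.0001 z 0.0012 (0.0 rows)
  or first x 0.0009 y -0.0001 z 0.0012 then rz
[ 1.60583538 36.74353358]
```

View pics/c25.png

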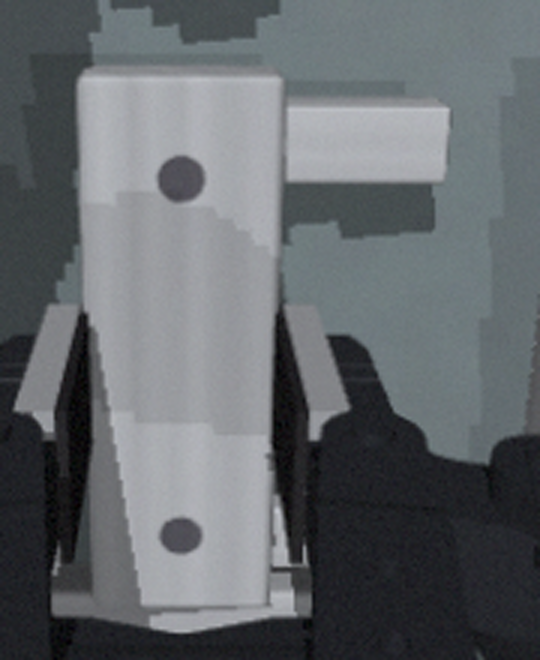

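Call:
{"fn": "drive_tool", "kwargs": {"steps": [{"hand": 0, "x": -0.001, "y": 0.001, "z": 0, "rx": 0, "ry": 0, "rz": 0}, {"hand": 0, "x": -0.001, "y": 0.001, "z": 0, "rx": 0, "ry": 0, "rz": 0}, {"hand": 0, "x": 0, "y": 0.001, "z": 0, "rx": 0, "ry": 0, "rz": 0}, {"hand": 0, "x": 0, "y": 0, "z": 0, "rx": 0, "ry": 0, "rz": 0}, {"hand": 0, "x": 0, "y": 0, "z": 0, "rx": 0, "ry": 0, "rz": 0}, {"hand": 0, "x": 0, "y": 0, "z": 0, "rx": 0, "ry": 0, "rz": 0}, {"hand": 0, "x": 0, "y": 0, "z": 0, "rx": 0, "ry": 0, "rz": 0}, {"hand": 0, "x": 0, "y": 0, "z": 0, "rx": 0, "ry": 0, "rz": 0}, {"hand": 0, "x": 0, "y": 0, "z": 0, "rx": 0, "ry": 0, "rz": 0}, {"hand": 0, "x": 0, "y": 0, "z": 0, "rx": 0, "ry": 0, "rz": 0}]}}

```text
clock: 49.88
ee_pos: [0.5824, 0.0266, -0.0165]
ee_rot: [[-0.992, 0.126, -0.01], [0.126, 0.992, -0.009], [0.009, -0.01, -1.0]]
ft_force: [-14.8, -9.6, 12.2]
width: 0.328
```

Call:
{"fn": "drive_tool", "kwargs": {"steps": [{"hand": 52, "x": 0, "y": 0, "z": 0, "rx": 0, "ry": 0, "rz": 0}, {"hand": 52, "x": 0, "y": 0, "z": 0, "rx": 0, "ry": 0, "rz": 0}, {"hand": 52, "x": 0, "y": -0.003, "z": 0, "rx": 0, "ry": 0, "rz": 0}, {"hand": 52, "x": 0, "y": -0.003, "z": 0, "rx": 0, "ry": 0, "rz": 0}, {"hand": 52, "x": 0, "y": 0, "z": 0, "rx": 0, "ry": 0, "rz": 0}, {"hand": 52, "x": 0, "y": 0, "z": 0, "rx": 0, "ry": 0, "rz": 0}, {"hand": 52, "x": 0, "y": 0, "z": -0.02, "rx": 0, "ry": 0, "rz": 0}, {"hand": 52, "x": 0, "y": 0, "z": -0.035, "rx": 0, "ry": 0, "rz": 0}, {"hand": 52, "x": 0, "y": 0, "z": -0.04, "rx": 0, "ry": 0, "rz": 0}, {"hand": 52, "x": 0, "y": 0, "z": 0, "rx": 0, "ry": 0, "rz": 0}]}}

```text
clock: 50.72
ee_pos: [0.5915, 0.0276, 0.0859]
ee_rot: [[-0.992, 0.124, 0.01], [0.124, 0.992, 0.002], [-0.01, 0.003, -1.0]]
ft_force: [0.6, 0.9, 0.8]
width: 0.521
```

Run:
```python
from h import *
print(tojig())
w=snap('wrist','w26.png')
plan(.46,-.319,.18,97.)
```

```text
[10.46094603 38.71882009]
t 50.77 now [0.5902 0.0267 0.0832] yaw 172.9 w 0.523 F [ 0.8 -0.2  0.2] q7 43
first rz 1.324 (10.7 rows) then x -0.3272 y -0.1714 z -0.0968 (9.2 rows)
  or first x 0.0863 y -0.3592 z -0.0968 then rz
```

View pics/w26.png

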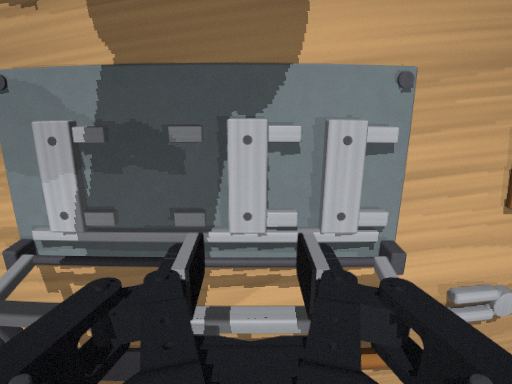

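Call:
{"fn": "drive_tool", "kwargs": {"steps": [{"hand": 70, "x": 0.003, "y": -0.015, "z": -0.03, "rx": 0, "ry": 0, "rz": 0}, {"hand": 70, "x": 0.008, "y": -0.035, "z": -0.02, "rx": 0, "ry": 0, "rz": 0}, {"hand": 70, "x": 0.009, "y": -0.038, "z": -0.012, "rx": 0, "ry": 0, "rz": 0}, {"hand": 70, "x": 0.0095, "y": -0.039, "z": -0.01, "rx": 0, "ry": 0, "rz": 0}, {"hand": 70, "x": 0.0095, "y": -0.039, "z": 0, "rx": 0, "ry": 0, "rz": 0}, {"hand": 70, "x": 0.0095, "y": -0.039, "z": 0, "rx": 0, "ry": 0, "rz": 0}, {"hand": 70, "x": 0.0095, "y": -0.039, "z": 0, "rx": 0, "ry": 0, "rz": 0}, {"hand": 70, "x": 0.0095, "y": -0.039, "z": 0, "rx": 0, "ry": 0, "rz": 0}, {"hand": 70, "x": 0.0095, "y": -0.039, "z": 0, "rx": 0, "ry": 0, "rz": 0}, {"hand": 70, "x": 0.0095, "y": -0.037, "z": 0, "rx": 0, "ry": 0, "rz": 0}]}}

```text
clock: 51.6
ee_pos: [0.4547, -0.3223, 0.1501]
ee_rot: [[-0.992, 0.125, -0.001], [0.125, 0.992, 0.0], [0.001, 0.0, -1.0]]
ft_force: [0.9, -0.3, -1.4]
width: 0.7
```

Run:
```python
from h import *
w=snap('wrist','w27.png')
plan(.46,-.319,.16,97.)
```

```text
t 51.65 now [ 0.4506 -0.332   0.1489] yaw 172.2 w 0.702 F [-2.9 -7.6 -0.8] q7 82
first rz 1.312 (10.6 rows) then x 0.0118 y 0.0109 z -0.0111 (0.5 rows)
  or first x -0.0076 y 0.0142 z -0.0111 then rz
```

Call:
{"fn": "drive_tool", "kwargs": {"steps": [{"hand": 70, "x": 0, "y": 0, "z": 0, "rx": 0, "ry": 0, "rz": 0.12}, {"hand": 70, "x": 0, "y": 0, "z": 0, "rx": 0, "ry": 0, "rz": 0.124}, {"hand": 70, "x": 0, "y": 0, "z": 0, "rx": 0, "ry": 0, "rz": 0.124}, {"hand": 70, "x": 0, "y": 0, "z": 0, "rx": 0, "ry": 0, "rz": 0.124}, {"hand": 70, "x": 0, "y": 0, "z": 0, "rx": 0, "ry": 0, "rz": 0.124}, {"hand": 70, "x": 0, "y": 0, "z": 0, "rx": 0, "ry": 0, "rz": 0.124}, {"hand": 70, "x": 0, "y": 0, "z": 0, "rx": 0, "ry": 0, "rz": 0.124}, {"hand": 70, "x": 0, "y": 0, "z": 0, "rx": 0, "ry": 0, "rz": 0.124}, {"hand": 70, "x": 0, "y": 0, "z": 0, "rx": 0, "ry": 0, "rz": 0.124}, {"hand": 70, "x": 0, "y": 0, "z": 0, "rx": 0, "ry": 0, "rz": 0.124}]}}

```text
clock: 52.48
ee_pos: [0.4561, -0.3197, 0.1501]
ee_rot: [[-0.203, 0.979, -0.001], [0.979, 0.203, 0.001], [0.001, -0.0, -1.0]]
ft_force: [0.3, -0.2, 0.4]
width: 0.698
```

Run:
```python
from h import *
w=snap('wrist','w28.png')
plan(.46,-.319,.16,97.)
```

```text
t 52.53 now [ 0.4562 -0.3196  0.1504] yaw 101.3 w 0.703 F [0.1 0.3 0.1] q7 20
first rz 0.075 (0.6 rows) then x 0.0001 y 0.0039 z -0.0096 (0.2 rows)
  or first x -0.0002 y 0.0039 z -0.0096 then rz
```

View pics/w27.png

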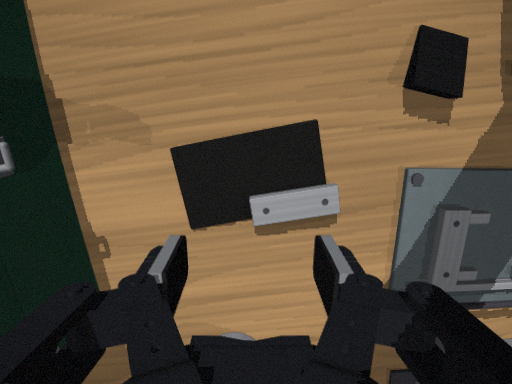

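View pics/w28.png

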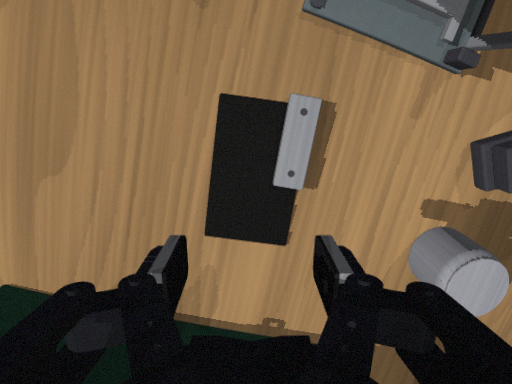

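Run:
```python
from h import *
a=load('w27');b=load('w28')
crop(a['image'],240,175,350,235,6,'c27.png');crop(b['image'],260,85,335,200,5,'c28.png')
ra,da=dots(a['image'],(244,180,345,230));rb,db=dots(b['image'],(268,88,328,196))
print([x[1:] for x in da],[x[1:] for x in db])
```

```text
[(np.float64(324.61196400211753), np.float64(201.5367919534145), 47), (np.float64(265.68458584750414), np.float64(210.5479978058146), 44), (np.float64(318.969696969697), np.float64(187.0), 4), (np.float64(325.71875), np.float64(186.0), 3)] [(np.float64(303.4495222268384), np.float64(111.46821769837973), 51), (np.float64(290.71660741493145), np.float64(173.2356526155409), 48)]
```

View pics/c27.png

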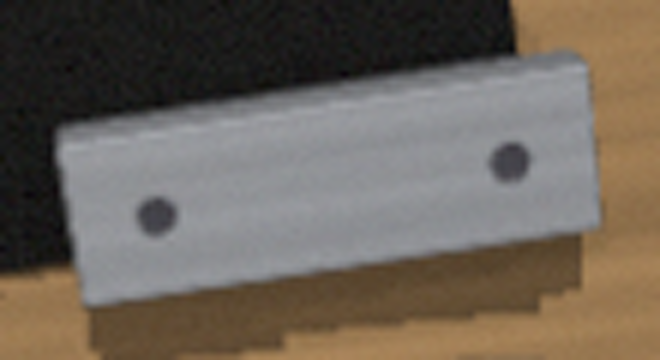

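View pics/c28.png

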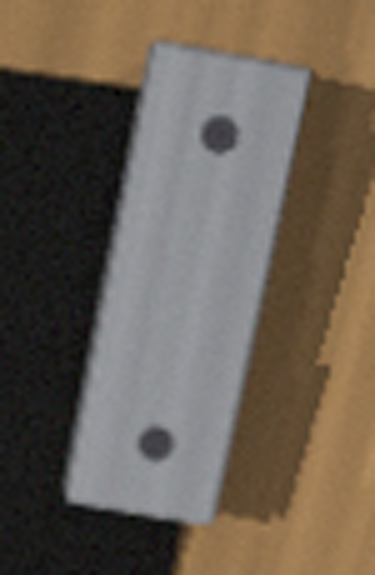

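Run:
```python
from h import *
a=load('w27');b=load('w28')
A=np.array([(588,72),(600,228),(90,303),(65,150)])/6+[240,175]
B=np.array([(156,44),(310,70),(212,522),(67,500)])/5+[260,85]
A=np.r_[A,[(324.6,201.5),(265.7,210.5)]];B=np.r_[B,[(303.45,111.47),(290.7,173.2)]]
for i in range(6): p=tri(a,A[i],b,B[i]);print(p[0].round(4),round(p[1]*1000,2))
```

```text
[ 0.4772 -0.239   0.0224] 0.26
[ 0.5066 -0.2371  0.017 ] 0.19
[ 0.5096 -0.3247  0.017 ] 1.09
[ 0.48   -0.3252  0.0223] 0.41
[ 0.4927 -0.2518  0.0158] 0.08
[ 0.495  -0.3118  0.0155] 0.13
```

Run:
```python
from h import *
a=load('w27');b=load('w28')
A=np.array([(588,72),(600,228),(90,303),(65,150)])/6+[240,175]
B=np.array([(156,44),(310,70),(212,522),(67,500)])/5+[260,85]
for d,q in((a,A),(b,B)): print(rep(onz(d,q,.016)))
for d,q in((a,[(324.6,201.5),(265.7,210.5)]),(b,[(303.45,111.47),(290.7,173.2)])): 
    P=onz(d,q,.016);print(P.mean(0),np.linalg.norm(P[0]-P[1]),np.degrees(np.arctan2(*(P[0]-P[1])[[1,0]])))
```

```text
(array([ 0.49437186, -0.28098479,  0.016     ]), np.float64(91.71375474366953), array([0.0278, 0.0877, 0.0277, 0.0878]))
(array([ 0.49397556, -0.2819778 ,  0.016     ]), np.float64(92.12153219984887), array([0.0291, 0.0883, 0.0293, 0.0883]))
[ 0.49368608 -0.28174627  0.016     ] 0.05998609109887617 91.99278577711563
[ 0.49382673 -0.2817486   0.016     ] 0.05996787462025581 92.08952802364512
```

Run:
```python
from h import *
plan(.4938,-.2817,.04,92.05)
```

```text
t 52.53 now [ 0.4562 -0.3196  0.1504] yaw 101.3 w 0.703 F [0.1 0.3 0.1] q7 20
first rz 0.161 (1.3 rows) then x 0.0365 y 0.0389 z 0.1104 (2.9 rows)
  or first x 0.0298 y 0.0443 z 0.1104 then rz
```

Call:
{"fn": "drive_tool", "kwargs": {"steps": [{"hand": 70, "x": 0, "y": 0, "z": 0, "rx": 0, "ry": 0, "rz": 0.08}, {"hand": 70, "x": 0, "y": 0, "z": 0, "rx": 0, "ry": 0, "rz": 0.081}, {"hand": 70, "x": 0.0185, "y": 0.0195, "z": 0.02, "rx": 0, "ry": 0, "rz": 0}, {"hand": 70, "x": 0.018, "y": 0.0194, "z": 0.03, "rx": 0, "ry": 0, "rz": 0}, {"hand": 70, "x": 0, "y": 0, "z": 0.035, "rx": 0, "ry": 0, "rz": 0}, {"hand": 70, "x": 0, "y": 0, "z": 0.025, "rx": 0, "ry": 0, "rz": 0}, {"hand": 70, "x": 0, "y": 0, "z": 0, "rx": 0, "ry": 0, "rz": 0}, {"hand": 70, "x": 0, "y": 0, "z": 0, "rx": 0, "ry": 0, "rz": 0}, {"hand": 70, "x": 0, "y": 0, "z": 0, "rx": 0, "ry": 0, "rz": 0}, {"hand": 70, "x": 0, "y": 0, "z": 0, "rx": 0, "ry": 0, "rz": 0}]}}

```text
clock: 53.37
ee_pos: [0.4947, -0.2826, 0.0427]
ee_rot: [[-0.049, 0.999, 0.003], [0.999, 0.049, -0.001], [-0.002, 0.003, -1.0]]
ft_force: [-0.1, 0.1, 0.3]
width: 0.696
```

Run:
```python
from h import *
w=snap('wrist','w29.png');rb,db=dots(w['image'],(215,100,300,235));print([x[1:] for x in db])
print(onz(w,[x[1:3] for x in db[:2]],.016))
b=load('w28')
plan(.4938,-.2817,-.0225,92.05)
for x in db[:1]: print(tri(w,x[1:3],b,(303.45,111.47)))
```

```text
[(np.float64(249.30810252881471), np.float64(162.6089798726991), 113), (np.float64(240.67741935483872), np.float64(140.0), 15), (np.float64(271.0), np.float64(171.8), 4), (np.float64(270.0), np.float64(201.42857142857142), 2)]
[[ 0.49291754 -0.25186639  0.016     ]
 [ 0.48686559 -0.2379073   0.016     ]]
t 53.42 now [ 0.4946 -0.2827  0.0428] yaw 92.8 w 0.700 F [ 0.2  0.5 -0.5] q7 1
first rz 0.013 (0.1 rows) then x 0.0011 y -0.0008 z 0.0653 (1.6 rows)
  or first x 0.0011 y -0.0008 z 0.0653 then rz
(array([ 0.49284433, -0.2518443 ,  0.01579219]), np.float64(0.00019328057235057998))
```

View pics/w29.png

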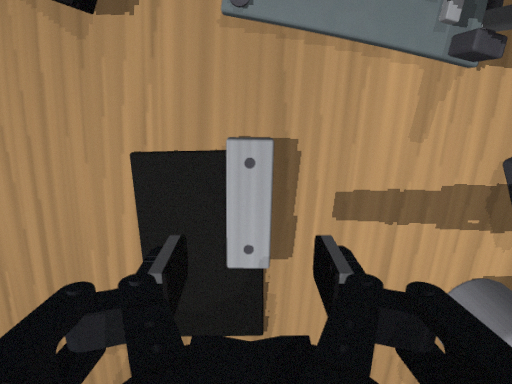

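Call:
{"fn": "drive_tool", "kwargs": {"steps": [{"hand": 70, "x": 0.001, "y": -0.0008, "z": 0.012, "rx": 0, "ry": 0, "rz": 0.012}, {"hand": 70, "x": 0, "y": 0, "z": 0.02, "rx": 0, "ry": 0, "rz": 0}, {"hand": 70, "x": 0, "y": 0, "z": 0.02, "rx": 0, "ry": 0, "rz": 0}, {"hand": 70, "x": 0, "y": 0, "z": 0.008, "rx": 0, "ry": 0, "rz": 0}, {"hand": 70, "x": 0, "y": 0, "z": 0.004, "rx": 0, "ry": 0, "rz": 0}, {"hand": 70, "x": 0, "y": 0, "z": 0, "rx": 0, "ry": 0, "rz": 0}, {"hand": 70, "x": 0, "y": 0, "z": 0, "rx": 0, "ry": 0, "rz": 0}, {"hand": 70, "x": 0, "y": 0, "z": 0, "rx": 0, "ry": 0, "rz": 0}, {"hand": 0, "x": 0, "y": 0, "z": 0, "rx": 0, "ry": 0, "rz": 0}, {"hand": 0, "x": 0, "y": 0, "z": 0, "rx": 0, "ry": 0, "rz": 0}]}}

```text
clock: 54.25
ee_pos: [0.493, -0.2812, -0.0223]
ee_rot: [[-0.037, 0.999, 0.001], [0.999, 0.037, -0.001], [-0.001, 0.001, -1.0]]
ft_force: [0.1, -1.2, 0.3]
width: 0.43
```

Call:
{"fn": "drive_tool", "kwargs": {"steps": [{"hand": 0, "x": 0, "y": 0, "z": 0, "rx": 0, "ry": 0, "rz": 0}, {"hand": 0, "x": 0, "y": 0, "z": 0, "rx": 0, "ry": 0, "rz": 0}, {"hand": 0, "x": 0, "y": 0, "z": 0, "rx": 0, "ry": 0, "rz": 0}, {"hand": 0, "x": 0, "y": 0, "z": 0, "rx": 0, "ry": 0, "rz": 0}, {"hand": 0, "x": 0, "y": 0, "z": 0, "rx": 0, "ry": 0, "rz": 0}, {"hand": 0, "x": 0, "y": 0, "z": 0, "rx": 0, "ry": 0, "rz": 0}, {"hand": 0, "x": 0, "y": 0, "z": 0, "rx": 0, "ry": 0, "rz": 0}, {"hand": 0, "x": 0, "y": 0, "z": 0, "rx": 0, "ry": 0, "rz": 0}, {"hand": 0, "x": 0, "y": 0, "z": 0, "rx": 0, "ry": 0, "rz": 0}, {"hand": 0, "x": 0, "y": 0, "z": 0, "rx": 0, "ry": 0, "rz": 0}]}}

```text
clock: 55.08
ee_pos: [0.4932, -0.2812, -0.022]
ee_rot: [[-0.037, 0.999, 0.001], [0.999, 0.037, -0.001], [-0.001, 0.001, -1.0]]
ft_force: [-0.9, 0.2, 5.6]
width: 0.329
```

Run:
```python
from h import *
plan(*jig(-6,-37-4),.12,172.87)
```

```text
t 55.08 now [ 0.4932 -0.2812 -0.022 ] yaw 92.1 w 0.329 F [-0.9  0.2  5.6] q7 -3
first rz -1.409 (11.4 rows) then x -0.0427 y 0.2389 z -0.1420 (6.7 rows)
  or first x 0.2289 y 0.0806 z -0.1420 then rz
```

Call:
{"fn": "drive_tool", "kwargs": {"steps": [{"hand": 0, "x": 0, "y": 0, "z": -0.02, "rx": 0, "ry": 0, "rz": 0}, {"hand": 0, "x": 0, "y": 0, "z": -0.04, "rx": 0, "ry": 0, "rz": 0}, {"hand": 0, "x": 0, "y": 0, "z": -0.04, "rx": 0, "ry": 0, "rz": 0}, {"hand": 0, "x": 0.0269, "y": 0.0086, "z": -0.022, "rx": 0, "ry": 0, "rz": 0}, {"hand": 0, "x": 0.034, "y": 0.012, "z": -0.01, "rx": 0, "ry": 0, "rz": 0}, {"hand": 0, "x": 0.034, "y": 0.012, "z": -0.01, "rx": 0, "ry": 0, "rz": 0}, {"hand": 0, "x": 0.034, "y": 0.012, "z": 0, "rx": 0, "ry": 0, "rz": 0}, {"hand": 0, "x": 0.034, "y": 0.012, "z": 0, "rx": 0, "ry": 0, "rz": 0}, {"hand": 0, "x": 0.034, "y": 0.012, "z": 0, "rx": 0, "ry": 0, "rz": 0}, {"hand": 0, "x": 0.032, "y": 0.012, "z": 0, "rx": 0, "ry": 0, "rz": 0}]}}

```text
clock: 55.92
ee_pos: [0.5643, -0.0473, 0.119]
ee_rot: [[-0.037, 0.999, -0.0], [0.999, 0.037, -0.0], [-0.0, -0.0, -1.0]]
ft_force: [0.7, 0.5, -2.3]
width: 0.323
```

Call:
{"fn": "drive_tool", "kwargs": {"steps": [{"hand": 0, "x": 0, "y": 0, "z": 0, "rx": 0, "ry": 0, "rz": -0.12}, {"hand": 0, "x": 0, "y": 0, "z": 0, "rx": 0, "ry": 0, "rz": -0.124}, {"hand": 0, "x": 0, "y": 0, "z": 0, "rx": 0, "ry": 0, "rz": -0.124}, {"hand": 0, "x": 0, "y": 0, "z": 0, "rx": 0, "ry": 0, "rz": -0.124}, {"hand": 0, "x": 0, "y": 0, "z": 0, "rx": 0, "ry": 0, "rz": -0.124}, {"hand": 0, "x": 0, "y": 0, "z": 0, "rx": 0, "ry": 0, "rz": -0.124}, {"hand": 0, "x": 0, "y": 0, "z": 0, "rx": 0, "ry": 0, "rz": -0.124}, {"hand": 0, "x": 0, "y": 0, "z": 0, "rx": 0, "ry": 0, "rz": -0.124}, {"hand": 0, "x": 0, "y": 0, "z": 0, "rx": 0, "ry": 0, "rz": -0.124}, {"hand": 0, "x": 0, "y": 0, "z": 0, "rx": 0, "ry": 0, "rz": -0.124}]}}

```text
clock: 56.75
ee_pos: [0.5641, -0.0494, 0.1187]
ee_rot: [[-0.958, 0.288, -0.001], [0.288, 0.958, -0.0], [0.0, -0.001, -1.0]]
ft_force: [0.3, 0.3, -2.4]
width: 0.327
```

Run:
```python
from h import *
plan(*jig(-6,-37-4),-.0125,172.87)
w=snap('wrist','w30.png')
```

```text
t 56.75 now [ 0.5641 -0.0494  0.1187] yaw 163.3 w 0.327 F [ 0.3  0.3 -2.4] q7 41
first rz -0.167 (1.4 rows) then x -0.0012 y 0.0001 z 0.1312 (3.1 rows)
  or first x -0.0011 y 0.0003 z 0.1312 then rz
```

View pics/w30.png

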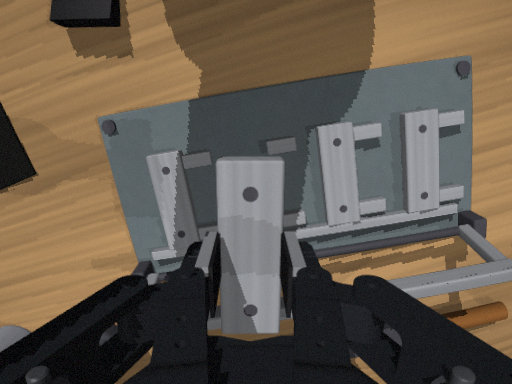

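Call:
{"fn": "drive_tool", "kwargs": {"steps": [{"hand": 0, "x": 0, "y": 0, "z": 0, "rx": 0, "ry": 0, "rz": -0.085}, {"hand": 0, "x": 0, "y": 0, "z": 0, "rx": 0, "ry": 0, "rz": -0.084}, {"hand": 0, "x": -0.001, "y": 0, "z": 0.025, "rx": 0, "ry": 0, "rz": 0}, {"hand": 0, "x": 0, "y": 0, "z": 0.035, "rx": 0, "ry": 0, "rz": 0}, {"hand": 0, "x": 0, "y": 0, "z": 0.035, "rx": 0, "ry": 0, "rz": 0}, {"hand": 0, "x": 0, "y": 0, "z": 0.02, "rx": 0, "ry": 0, "rz": 0}, {"hand": 0, "x": 0, "y": 0, "z": 0.012, "rx": 0, "ry": 0, "rz": 0}, {"hand": 0, "x": 0, "y": 0, "z": 0.004, "rx": 0, "ry": 0, "rz": 0}, {"hand": 0, "x": 0, "y": 0, "z": 0, "rx": 0, "ry": 0, "rz": 0}, {"hand": 0, "x": 0, "y": 0, "z": 0, "rx": 0, "ry": 0, "rz": 0}]}}

```text
clock: 57.63
ee_pos: [0.5666, -0.0489, -0.0109]
ee_rot: [[-0.992, 0.129, 0.002], [0.129, 0.992, 0.0], [-0.002, 0.0, -1.0]]
ft_force: [0.6, -0.3, -2.0]
width: 0.324
```

Run:
```python
from h import *
plan(*jig(-.7,-37-.4),-.016,172.87);print(tojig())
```

```text
t 57.63 now [ 0.5666 -0.0489 -0.0109] yaw 172.6 w 0.324 F [ 0.6 -0.3 -2. ] q7 43
first rz -0.005 (0.0 rows) then x -0.0040 y 0.0029 z 0.0051 (0.2 rows)
  or first x -0.0040 y 0.0029 z 0.0051 then rz
[ -4.73792366 -40.29654658]
```

Call:
{"fn": "drive_tool", "kwargs": {"steps": [{"hand": 0, "x": 0, "y": 0, "z": 0.003, "rx": 0, "ry": 0, "rz": -0.005}, {"hand": 0, "x": -0.001, "y": 0.001, "z": 0.001, "rx": 0, "ry": 0, "rz": 0}, {"hand": 0, "x": -0.002, "y": 0.001, "z": 0, "rx": 0, "ry": 0, "rz": 0}, {"hand": 0, "x": -0.002, "y": 0.001, "z": 0, "rx": 0, "ry": 0, "rz": 0}, {"hand": 0, "x": -0.002, "y": 0.001, "z": 0, "rx": 0, "ry": 0, "rz": 0}, {"hand": 0, "x": -0.001, "y": 0.001, "z": 0, "rx": 0, "ry": 0, "rz": 0}, {"hand": 0, "x": 0, "y": 0.001, "z": 0, "rx": 0, "ry": 0, "rz": 0}, {"hand": 0, "x": 0, "y": 0, "z": 0, "rx": 0, "ry": 0, "rz": 0}, {"hand": 0, "x": 0, "y": 0, "z": 0, "rx": 0, "ry": 0, "rz": 0}, {"hand": 0, "x": 0, "y": 0, "z": 0, "rx": 0, "ry": 0, "rz": 0}]}}

```text
clock: 58.47
ee_pos: [0.5708, -0.047, -0.016]
ee_rot: [[-0.992, 0.125, -0.007], [0.125, 0.992, -0.005], [0.006, -0.006, -1.0]]
ft_force: [-10.0, -5.3, 10.6]
width: 0.327
```

Run:
```python
from h import *
plan(*jig(-.7,-37-.4),-.016,172.87);print(tojig())
```

```text
t 58.47 now [ 0.5708 -0.047  -0.016 ] yaw 172.8 w 0.327 F [-10.   -5.3  10.6] q7 42
first rz -0.001 (0.0 rows) then x -0.0001 y 0.0005 z 0.0000 (0.0 rows)
  or first x -0.0001 y 0.0005 z 0.0000 then rz
[ -0.76182096 -37.87960414]
```

Call:
{"fn": "drive_tool", "kwargs": {"steps": [{"hand": 0, "x": 0, "y": 0, "z": -0.001, "rx": 0, "ry": 0, "rz": 0}, {"hand": 0, "x": -0.001, "y": 0.001, "z": 0, "rx": 0, "ry": 0, "rz": 0}, {"hand": 0, "x": -0.001, "y": 0.001, "z": 0, "rx": 0, "ry": 0, "rz": 0}, {"hand": 0, "x": 0, "y": 0.001, "z": 0, "rx": 0, "ry": 0, "rz": 0}, {"hand": 0, "x": 0, "y": 0, "z": 0, "rx": 0, "ry": 0, "rz": 0}, {"hand": 0, "x": 0, "y": 0, "z": 0, "rx": 0, "ry": 0, "rz": 0}, {"hand": 0, "x": 0, "y": 0, "z": 0, "rx": 0, "ry": 0, "rz": 0}, {"hand": 0, "x": 0, "y": 0, "z": 0, "rx": 0, "ry": 0, "rz": 0}, {"hand": 0, "x": 0, "y": 0, "z": 0, "rx": 0, "ry": 0, "rz": 0}, {"hand": 0, "x": 0, "y": 0, "z": 0, "rx": 0, "ry": 0, "rz": 0}]}}

```text
clock: 59.3
ee_pos: [0.5707, -0.0467, -0.0159]
ee_rot: [[-0.992, 0.126, -0.011], [0.127, 0.992, -0.009], [0.01, -0.01, -1.0]]
ft_force: [-14.8, -9.4, 11.7]
width: 0.326
```

Run:
```python
from h import *
plan(*jig(-.7,-37-.4),-.016,172.87);print(tojig())
w=snap('wrist','w31.png');crop(w['image'],190,130,370,350,3,'c31.png')
```

```text
t 59.30 now [ 0.5707 -0.0467 -0.0159] yaw 172.7 w 0.326 F [-14.8  -9.4  11.7] q7 42
first rz -0.003 (0.0 rows) then x -0.0002 y 0.0002 z 0.0001 (0.0 rows)
  or first x -0.0002 y 0.0002 z 0.0001 then rz
[ -0.9219285  -37.61241698]
```

View pics/c31.png

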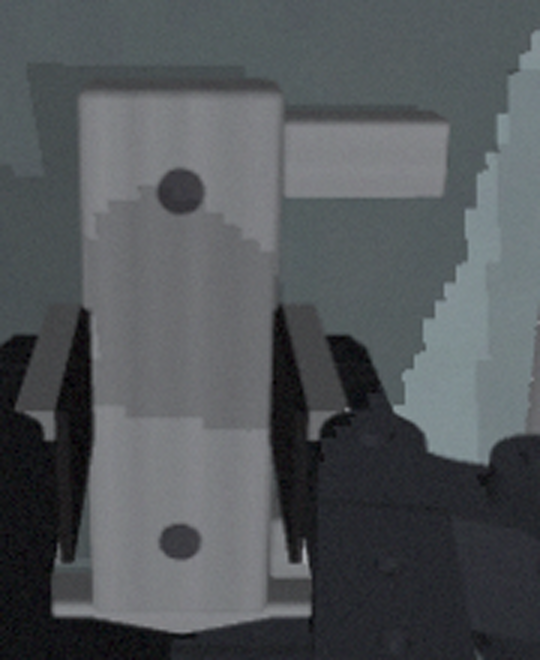

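Call:
{"fn": "drive_tool", "kwargs": {"steps": [{"hand": 0, "x": 0.0015, "y": 0, "z": -0.001, "rx": 0, "ry": 0, "rz": 0}, {"hand": 0, "x": 0, "y": 0.001, "z": 0, "rx": 0, "ry": 0, "rz": 0}, {"hand": 0, "x": 0, "y": 0.001, "z": 0, "rx": 0, "ry": 0, "rz": 0}, {"hand": 0, "x": 0, "y": 0, "z": 0, "rx": 0, "ry": 0, "rz": 0}, {"hand": 0, "x": 0, "y": 0, "z": 0, "rx": 0, "ry": 0, "rz": 0}, {"hand": 0, "x": -0.001, "y": 0, "z": 0, "rx": 0, "ry": 0, "rz": 0}, {"hand": 0, "x": -0.001, "y": 0, "z": 0, "rx": 0, "ry": 0, "rz": 0}, {"hand": 0, "x": 0, "y": 0, "z": 0, "rx": 0, "ry": 0, "rz": 0}, {"hand": 0, "x": 0, "y": 0, "z": 0, "rx": 0, "ry": 0, "rz": 0}, {"hand": 0, "x": 0, "y": 0, "z": 0, "rx": 0, "ry": 0, "rz": 0}]}}

```text
clock: 60.18
ee_pos: [0.5707, -0.0465, -0.0156]
ee_rot: [[-0.992, 0.127, -0.013], [0.127, 0.992, -0.011], [0.012, -0.013, -1.0]]
ft_force: [-15.5, -11.0, 8.2]
width: 0.329
```

Call:
{"fn": "drive_tool", "kwargs": {"steps": [{"hand": 52, "x": 0, "y": 0, "z": 0, "rx": 0, "ry": 0, "rz": 0}, {"hand": 52, "x": 0, "y": 0, "z": 0, "rx": 0, "ry": 0, "rz": 0}, {"hand": 52, "x": 0, "y": -0.004, "z": 0, "rx": 0, "ry": 0, "rz": 0}, {"hand": 52, "x": 0, "y": -0.004, "z": 0, "rx": 0, "ry": 0, "rz": 0}, {"hand": 52, "x": 0, "y": 0, "z": 0, "rx": 0, "ry": 0, "rz": 0}, {"hand": 52, "x": 0, "y": 0, "z": 0, "rx": 0, "ry": 0, "rz": 0}, {"hand": 52, "x": 0, "y": 0, "z": -0.02, "rx": 0, "ry": 0, "rz": 0}, {"hand": 52, "x": 0, "y": 0, "z": -0.035, "rx": 0, "ry": 0, "rz": 0}, {"hand": 52, "x": 0, "y": 0, "z": -0.04, "rx": 0, "ry": 0, "rz": 0}, {"hand": 52, "x": 0, "y": 0, "z": -0.03, "rx": 0, "ry": 0, "rz": 0}]}}

```text
clock: 61.02
ee_pos: [0.5769, -0.0464, 0.1135]
ee_rot: [[-0.992, 0.122, 0.002], [0.122, 0.992, 0.001], [-0.001, 0.001, -1.0]]
ft_force: [0.6, -0.5, 0.6]
width: 0.517
```

Call:
{"fn": "drive_tool", "kwargs": {"steps": [{"hand": 0, "x": 0, "y": 0.018, "z": -0.03, "rx": 0, "ry": 0, "rz": 0}, {"hand": 0, "x": 0, "y": 0.02, "z": -0.03, "rx": 0, "ry": 0, "rz": 0}, {"hand": 0, "x": 0, "y": 0, "z": 0, "rx": 0, "ry": 0, "rz": 0}, {"hand": 0, "x": 0, "y": 0, "z": 0, "rx": 0, "ry": 0, "rz": 0}, {"hand": 0, "x": 0, "y": 0, "z": 0, "rx": 0, "ry": 0, "rz": 0}, {"hand": 0, "x": 0, "y": 0, "z": 0, "rx": 0, "ry": 0, "rz": 0}, {"hand": 0, "x": 0, "y": 0, "z": 0, "rx": 0, "ry": 0, "rz": 0}, {"hand": 0, "x": 0, "y": 0, "z": 0, "rx": 0, "ry": 0, "rz": 0}, {"hand": 0, "x": 0, "y": 0, "z": 0, "rx": 0, "ry": 0, "rz": 0}, {"hand": 0, "x": 0, "y": 0, "z": 0, "rx": 0, "ry": 0, "rz": 0}]}}

```text
clock: 61.85
ee_pos: [0.5808, -0.01, 0.1704]
ee_rot: [[-0.992, 0.124, -0.001], [0.124, 0.992, 0.0], [0.001, 0.0, -1.0]]
ft_force: [-1.1, -0.2, 0.3]
width: 0.002
```

Run:
```python
from h import *
print(tojig())
w=snap('wrist','w32.png');cv2.imwrite('pics/w32b.png',cv2.resize(w['image'],None,fx=1.55,fy=1.55,interpolation=cv2.INTER_CUBIC))
plan(*jig(0,0),.15,172.87)
```

```text
[4.52895576 0.02008345]
t 61.90 now [ 0.5809 -0.01    0.1706] yaw 172.9 w 0.002 F [-0.5 -0.3  0.8] q7 49
first rz 0.000 (0.0 rows) then x 0.0046 y -0.0001 z 0.0206 (0.5 rows)
  or first x 0.0046 y -0.0001 z 0.0206 then rz
```

View pics/w32b.png

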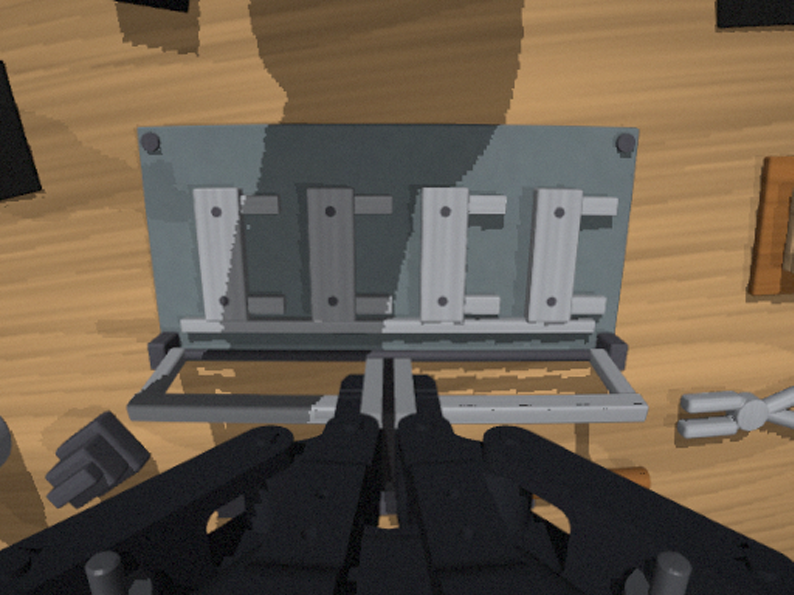

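Run:
```python
from h import *
w=load('w32');crop(w['image'],115,110,260,220,5,'c32.png');crop(w['image'],260,110,405,220,5,'c33.png')
for n,roi in {4:(122,118,160,210),3:(196,118,232,210),2:(270,118,304,210),1:(340,118,378,210)}.items():
    g=cv2.cvtColor(w['image'],cv2.COLOR_BGR2GRAY)
    x0,y0,x1,y1=roi;sub=g[y0:y1,x0:x1].astype(float)
    bg=cv2.medianBlur(sub.astype(np.uint8),15).astype(float);wt=np.clip(bg-sub-12,0,None)
    N,l,st,_=cv2.connectedComponentsWithStats((wt>0).astype(np.uint8));L=[]
    for i in range(1,N):
        ys,xs=np.nonzero(l==i)
        if 12<len(xs)<60 and st[i,2]<10 and st[i,3]<10: ww=wt[l==i];L.append(((xs*ww).sum()/ww.sum()+x0,(ys*ww).sum()/ww.sum()+y0))
    P=jc(onz(w,L,.022));print(n,np.round(L,1).tolist(),P.round(2).tolist())
```

```text
4 [[139.1, 136.3], [143.8, 193.7]] [[-30.34, -111.71], [29.55, -111.92]]
3 [[212.6, 136.0], [214.2, 193.9], [198.6, 205.0]] [[-30.37, -37.68], [29.64, -37.69], [41.91, -54.51]]
2 [[302.3, 126.2], [286.9, 136.1], [285.1, 193.9]] [[-40.12, 51.2], [-30.31, 36.3], [29.6, 36.19]]
1 [[360.4, 136.8], [371.2, 188.7], [355.3, 194.2], [341.2, 206.0]] [[-30.24, 110.34], [23.72, 126.72], [29.79, 110.29], [42.84, 96.35]]
```

View pics/c32.png

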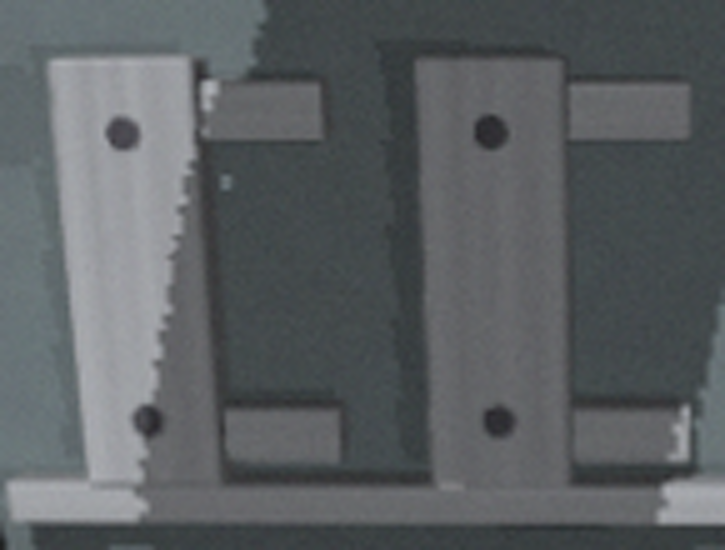

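View pics/c33.png

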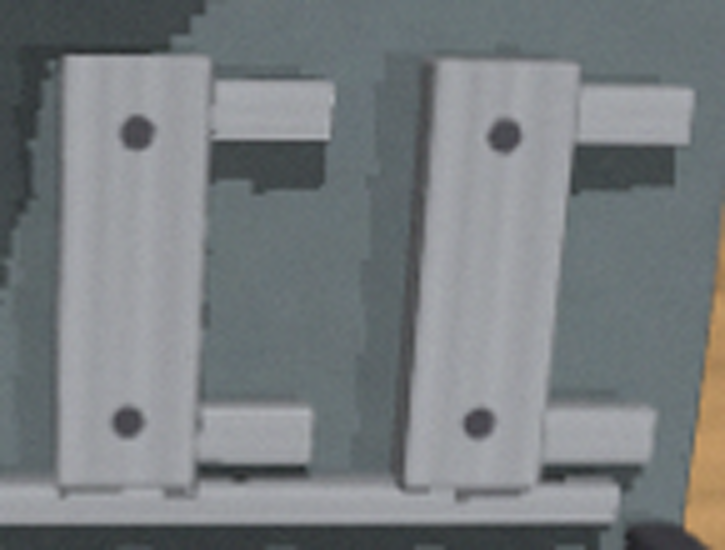

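Run:
```python
from h import *
w=load('w7')
a=np.radians(JY);R=np.array([[np.cos(a),-np.sin(a),0],[np.sin(a),np.cos(a),0],[0,0,1]])
def onplane_y(d,px,y0):
    o,v=ray(d,px);o=R.T@(o-np.r_[JT,0])*1000;v=v@R;s=(y0-o[1])/v[:,1];return o+v*s[:,None]
crop(w['image'],140,190,225,250,8,'c34.png')
s=load('s5')
def oncyl(d,px,r):
    o,v=ray(d,px);o=R.T@(o-np.r_[JT,0])*1000;v=(v@R)[0];f=lambda s:np.hypot(*( (o+v*s)[[0,2]]-[66,30]))-r
    ss=np.linspace(0,2000,20001);vals=np.array([f(x) for x in ss]);idx=np.nonzero(np.sign(vals[1:])!=np.sign(vals[:-1]))[0];return [(o+v*ss[i]).round(1) for i in idx]
print(oncyl(w,(174.8,239.4),97))
x=snap('side','s32.png');crop(x['image'],210,140,330,220,6,'c35.png')
```

```text
[array([ 82.9,   0.5, 125.6]), array([148.8, -37.3, -20.5])]
```

View pics/c34.png

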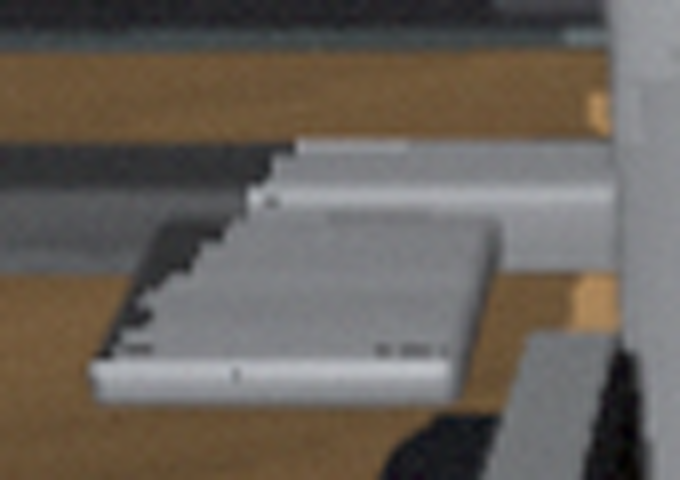

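View pics/c35.png

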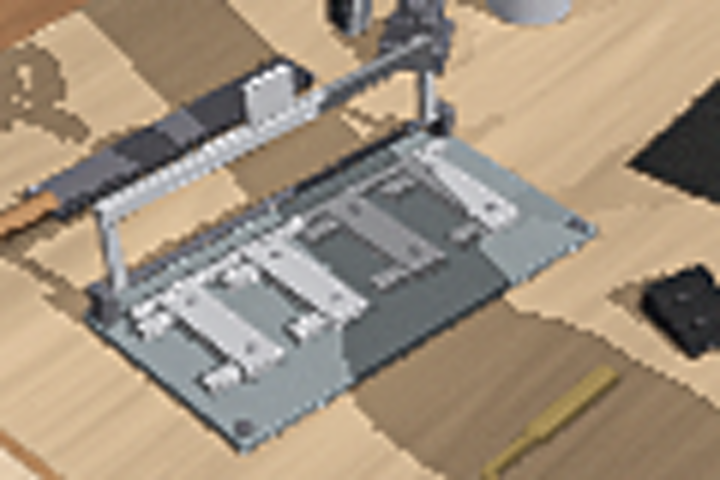

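Call:
{"fn": "drive_tool", "kwargs": {"steps": [{"hand": 0, "x": -0.025, "y": 0, "z": 0, "rx": 0, "ry": 0, "rz": 0}, {"hand": 0, "x": -0.025, "y": 0, "z": 0, "rx": 0, "ry": 0, "rz": 0}, {"hand": 0, "x": -0.025, "y": 0, "z": 0, "rx": 0, "ry": 0, "rz": 0}, {"hand": 0, "x": -0.0255, "y": 0, "z": 0, "rx": 0, "ry": 0, "rz": 0}, {"hand": 0, "x": 0, "y": 0, "z": 0, "rx": 0, "ry": 0, "rz": 0}, {"hand": 0, "x": 0, "y": 0, "z": 0, "rx": 0, "ry": 0, "rz": 0}, {"hand": 0, "x": 0, "y": 0, "z": 0.03, "rx": 0, "ry": 0, "rz": 0}, {"hand": 0, "x": 0, "y": 0, "z": 0.03, "rx": 0, "ry": 0, "rz": 0}, {"hand": 0, "x": 0, "y": 0, "z": 0, "rx": 0, "ry": 0, "rz": 0}, {"hand": 0, "x": 0, "y": 0, "z": 0, "rx": 0, "ry": 0, "rz": 0}]}}

```text
clock: 62.78
ee_pos: [0.6786, -0.0224, 0.1097]
ee_rot: [[-0.992, 0.123, -0.004], [0.123, 0.992, -0.0], [0.004, -0.001, -1.0]]
ft_force: [-0.8, 1.5, 0.3]
width: 0.0
```

Run:
```python
from h import *
print(tojig());plan(*jig(105,0),.0785,172.87)
w=snap('wrist','w33.png');x=snap('side','s33.png');crop(x['image'],200,100,340,220,5,'c36.png')
```

```text
[ 1.03137186e+02 -7.87696340e-02]
t 62.78 now [ 0.6786 -0.0224  0.1097] yaw 172.9 w 0.000 F [-0.8  1.5  0.3] q7 51
first rz 0.001 (0.0 rows) then x -0.0019 y 0.0001 z 0.0312 (0.7 rows)
  or first x -0.0019 y 0.0001 z 0.0312 then rz
```

View pics/w33.png

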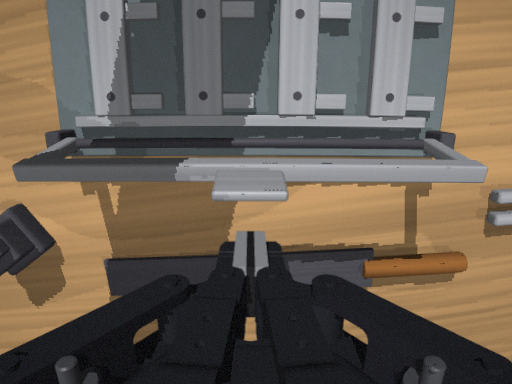

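View pics/c36.png

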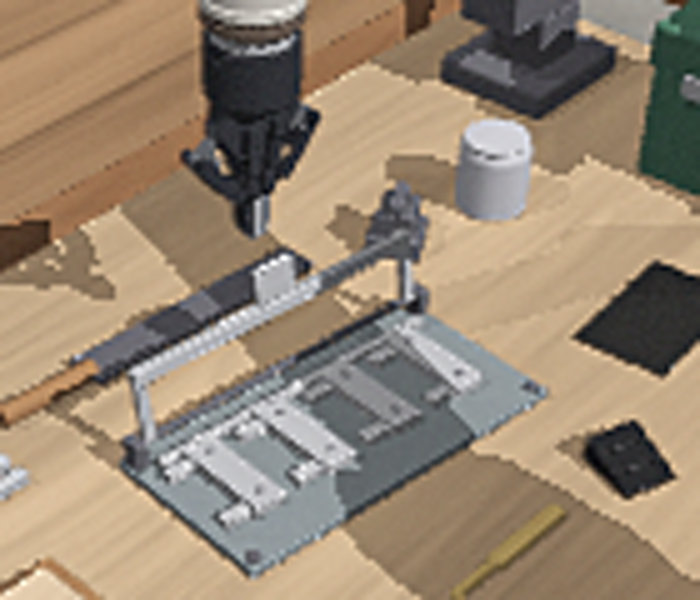

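Call:
{"fn": "drive_tool", "kwargs": {"steps": [{"hand": 0, "x": 0, "y": 0, "z": 0.015, "rx": 0, "ry": 0, "rz": 0}, {"hand": 0, "x": 0, "y": 0, "z": 0.0162, "rx": 0, "ry": 0, "rz": 0}, {"hand": 0, "x": 0, "y": 0, "z": 0, "rx": 0, "ry": 0, "rz": 0}, {"hand": 0, "x": 0, "y": 0, "z": 0, "rx": 0, "ry": 0, "rz": 0}, {"hand": 0, "x": 0.005, "y": 0, "z": 0, "rx": 0, "ry": 0, "rz": 0}, {"hand": 0, "x": 0.005, "y": 0, "z": 0, "rx": 0, "ry": 0, "rz": 0}, {"hand": 0, "x": 0.005, "y": 0, "z": 0, "rx": 0, "ry": 0, "rz": 0}, {"hand": 0, "x": 0.005, "y": 0, "z": -0.001, "rx": 0, "ry": 0, "rz": 0}, {"hand": 0, "x": 0.005, "y": 0, "z": -0.002, "rx": 0, "ry": 0, "rz": 0}, {"hand": 0, "x": 0.005, "y": 0, "z": 0, "rx": 0, "ry": 0, "rz": 0}]}}

```text
clock: 63.72
ee_pos: [0.6509, -0.0185, 0.0833]
ee_rot: [[-0.992, 0.123, 0.001], [0.123, 0.992, -0.0], [-0.001, 0.0, -1.0]]
ft_force: [3.7, 0.2, 1.0]
width: 0.001
```

Run:
```python
from h import *
print(tojig());plan(*jig(105,0),.0785,172.87)
w=snap('wrist','w34.png')
```

```text
[75.15086912  0.31130797]
t 63.72 now [ 0.6509 -0.0185  0.0833] yaw 172.9 w 0.001 F [3.7 0.2 1. ] q7 48
first rz 0.001 (0.0 rows) then x -0.0298 y -0.0003 z 0.0048 (0.7 rows)
  or first x -0.0298 y -0.0003 z 0.0048 then rz
```

View pics/w34.png

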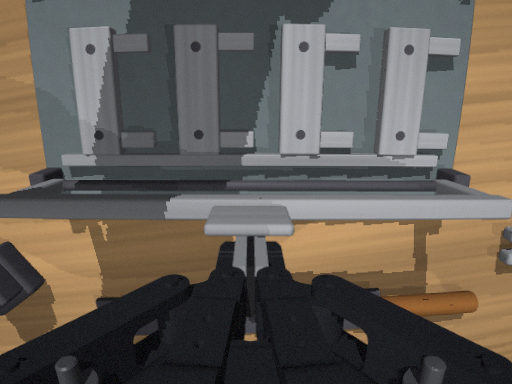

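Call:
{"fn": "drive_tool", "kwargs": {"steps": [{"hand": 0, "x": 0.006, "y": 0, "z": 0.0015, "rx": 0, "ry": 0, "rz": 0}, {"hand": 0, "x": 0.0103, "y": 0, "z": 0.002, "rx": 0, "ry": 0, "rz": 0}, {"hand": 0, "x": 0.0102, "y": 0, "z": 0.003, "rx": 0, "ry": 0, "rz": 0}, {"hand": 0, "x": 0.0099, "y": 0, "z": 0.0045, "rx": 0, "ry": 0, "rz": 0}, {"hand": 0, "x": 0.0091, "y": 0, "z": 0.0055, "rx": 0, "ry": 0, "rz": 0}, {"hand": 0, "x": 0.0084, "y": 0, "z": 0.0069, "rx": 0, "ry": 0, "rz": 0}, {"hand": 0, "x": 0.0071, "y": 0, "z": 0.0076, "rx": 0, "ry": 0, "rz": 0}, {"hand": 0, "x": 0.0065, "y": 0, "z": 0.0089, "rx": 0, "ry": 0, "rz": 0}, {"hand": 0, "x": 0, "y": 0, "z": 0, "rx": 0, "ry": 0, "rz": 0}, {"hand": 0, "x": 0, "y": 0, "z": 0, "rx": 0, "ry": 0, "rz": 0}]}}

```text
clock: 64.6
ee_pos: [0.5828, -0.0105, 0.0417]
ee_rot: [[-0.992, 0.123, -0.002], [0.123, 0.992, -0.0], [0.002, -0.001, -1.0]]
ft_force: [0.5, 0.3, 0.1]
width: -0.002
```

Run:
```python
from h import *
print(tojig());plan(*jig(105,0),.0785,172.87)
w=snap('wrist','w35.png');x=snap('side','s35.png');crop(x['image'],200,100,340,220,5,'c37.png')
```

```text
[ 6.52462204 -0.18237516]
t 64.60 now [ 0.5828 -0.0105  0.0417] yaw 172.9 w -0.002 F [0.5 0.3 0.1] q7 43
first rz 0.001 (0.0 rows) then x -0.0985 y 0.0002 z -0.0368 (2.5 rows)
  or first x -0.0985 y 0.0001 z -0.0368 then rz
```

View pics/w35.png

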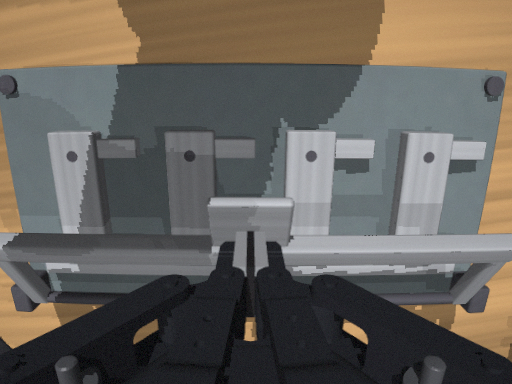

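View pics/c37.png

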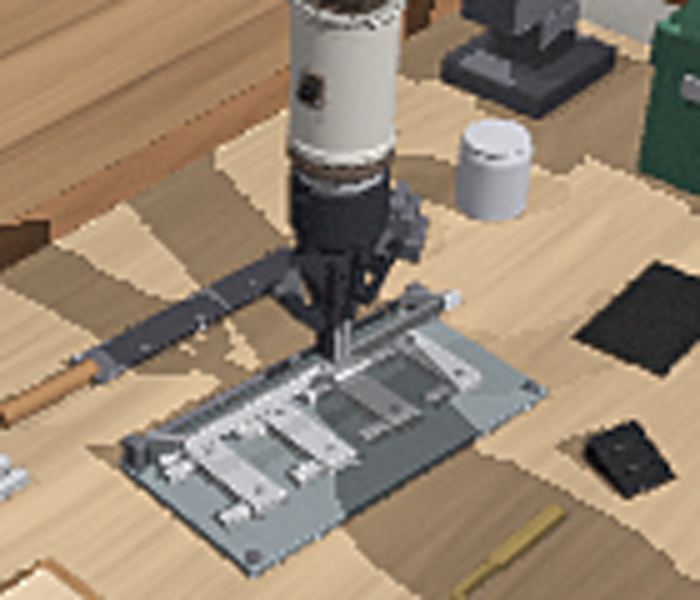

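Call:
{"fn": "drive_tool", "kwargs": {"steps": [{"hand": 0, "x": 0.005, "y": 0, "z": 0.0091, "rx": 0, "ry": 0, "rz": 0}, {"hand": 0, "x": 0.0039, "y": 0, "z": 0.0104, "rx": 0, "ry": 0, "rz": 0}, {"hand": 0, "x": 0.0026, "y": 0, "z": 0.0095, "rx": 0, "ry": 0, "rz": 0}, {"hand": 0, "x": 0.001, "y": 0, "z": 0.006, "rx": 0, "ry": 0, "rz": 0}, {"hand": 0, "x": 0, "y": 0, "z": 0.003, "rx": 0, "ry": 0, "rz": 0}, {"hand": 0, "x": 0, "y": 0, "z": 0.002, "rx": 0, "ry": 0, "rz": 0}, {"hand": 0, "x": 0, "y": 0, "z": 0, "rx": 0, "ry": 0, "rz": 0}, {"hand": 0, "x": 0, "y": 0, "z": 0, "rx": 0, "ry": 0, "rz": 0}, {"hand": 0, "x": 0, "y": 0, "z": 0, "rx": 0, "ry": 0, "rz": 0}, {"hand": 0, "x": 0, "y": 0, "z": 0, "rx": 0, "ry": 0, "rz": 0}]}}

```text
clock: 65.53
ee_pos: [0.5709, -0.0085, 0.0044]
ee_rot: [[-0.992, 0.123, -0.001], [0.123, 0.992, -0.002], [0.001, -0.002, -1.0]]
ft_force: [-6.4, -2.0, 21.2]
width: 0.003
```

Call:
{"fn": "drive_tool", "kwargs": {"steps": [{"hand": 0, "x": 0, "y": 0, "z": 0.001, "rx": 0, "ry": 0, "rz": 0}, {"hand": 0, "x": 0, "y": 0, "z": 0.0005, "rx": 0, "ry": 0, "rz": 0}, {"hand": 0, "x": 0, "y": 0, "z": 0, "rx": 0, "ry": 0, "rz": 0}, {"hand": 0, "x": 0, "y": 0, "z": 0, "rx": 0, "ry": 0, "rz": 0}, {"hand": 0, "x": 0, "y": 0, "z": 0, "rx": 0, "ry": 0, "rz": 0}, {"hand": 0, "x": 0, "y": 0, "z": 0, "rx": 0, "ry": 0, "rz": 0}, {"hand": 0, "x": 0, "y": 0, "z": 0, "rx": 0, "ry": 0, "rz": 0}, {"hand": 0, "x": 0, "y": 0, "z": 0, "rx": 0, "ry": 0, "rz": 0}, {"hand": 0, "x": 0, "y": 0, "z": 0, "rx": 0, "ry": 0, "rz": 0}, {"hand": 0, "x": 0, "y": 0, "z": 0, "rx": 0, "ry": 0, "rz": 0}]}}

```text
clock: 66.37
ee_pos: [0.5711, -0.0086, 0.0041]
ee_rot: [[-0.992, 0.123, -0.001], [0.123, 0.992, -0.003], [0.0, -0.003, -1.0]]
ft_force: [-10.9, -1.9, 31.7]
width: -0.002
```

Call:
{"fn": "drive_tool", "kwargs": {"steps": [{"hand": 0, "x": 0, "y": 0, "z": -0.005, "rx": 0, "ry": 0, "rz": 0}, {"hand": 0, "x": 0, "y": 0, "z": -0.02, "rx": 0, "ry": 0, "rz": 0}, {"hand": 0, "x": 0, "y": 0, "z": -0.035, "rx": 0, "ry": 0, "rz": 0}, {"hand": 0, "x": 0, "y": 0, "z": -0.04, "rx": 0, "ry": 0, "rz": 0}, {"hand": 0, "x": -0.02, "y": 0, "z": -0.035, "rx": 0, "ry": 0, "rz": 0}, {"hand": 0, "x": -0.035, "y": 0, "z": -0.01, "rx": 0, "ry": 0, "rz": 0}, {"hand": 0, "x": -0.035, "y": 0, "z": 0, "rx": 0, "ry": 0, "rz": 0}, {"hand": 0, "x": -0.01, "y": 0, "z": 0, "rx": 0, "ry": 0, "rz": 0}, {"hand": 0, "x": 0, "y": 0, "z": 0, "rx": 0, "ry": 0, "rz": 0}, {"hand": 0, "x": 0, "y": 0, "z": 0, "rx": 0, "ry": 0, "rz": 0}]}}

```text
clock: 67.2
ee_pos: [0.6698, -0.0205, 0.1449]
ee_rot: [[-0.992, 0.123, -0.003], [0.123, 0.992, 0.001], [0.003, 0.0, -1.0]]
ft_force: [-0.5, -0.2, -0.4]
width: -0.002
```

Run:
```python
from h import *
print(tojig());
w=snap('wrist','w36.png');cv2.imwrite('pics/w36b.png',cv2.resize(w['image'],None,fx=1.55,fy=1.55,interpolation=cv2.INTER_CUBIC));x=snap('side','s36.png');crop(x['image'],200,100,340,220,5,'c38.png')
```

```text
[94.12135495  0.69035535]
```

View pics/w36b.png

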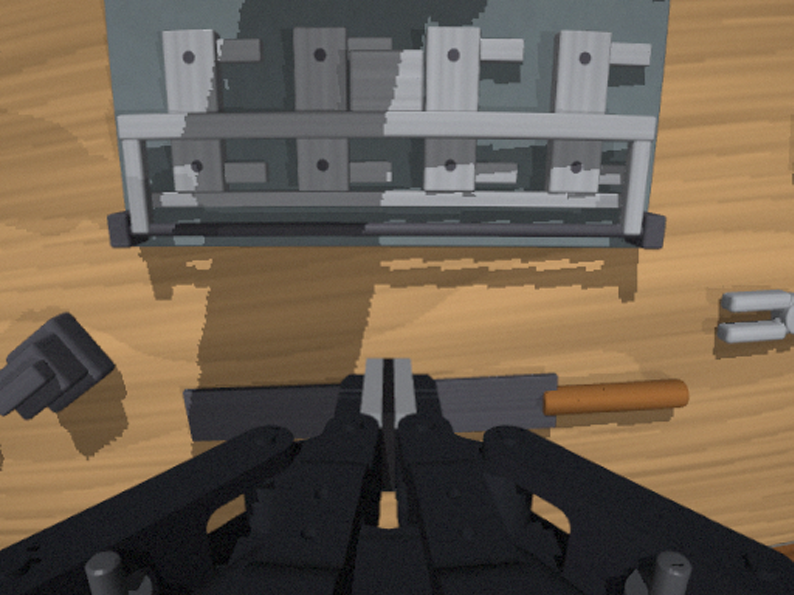

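View pics/c38.png

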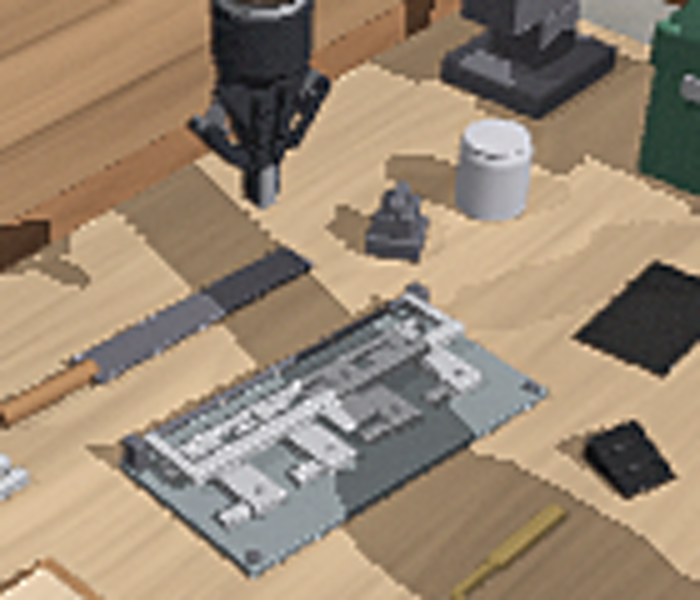

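Call:
{"fn": "drive_tool", "kwargs": {"steps": [{"hand": 0, "x": 0.01, "y": 0.01, "z": -0.02, "rx": 0, "ry": 0, "rz": 0}, {"hand": 0, "x": 0.02, "y": 0.03, "z": -0.01, "rx": 0, "ry": 0, "rz": 0}, {"hand": 0, "x": 0.02, "y": 0.03, "z": 0, "rx": 0, "ry": 0, "rz": 0}, {"hand": 0, "x": 0.02, "y": 0.03, "z": 0, "rx": 0, "ry": 0, "rz": 0}, {"hand": 0, "x": 0.02, "y": 0.03, "z": 0, "rx": 0, "ry": 0, "rz": 0}, {"hand": 0, "x": 0.01, "y": 0.01, "z": 0, "rx": 0, "ry": 0, "rz": 0}, {"hand": 0, "x": 0, "y": 0, "z": 0, "rx": 0, "ry": 0, "rz": 0}, {"hand": 0, "x": 0, "y": 0, "z": 0, "rx": 0, "ry": 0, "rz": 0}, {"hand": 0, "x": 0, "y": 0, "z": 0, "rx": 0, "ry": 0, "rz": 0}, {"hand": 0, "x": 0, "y": 0, "z": 0, "rx": 0, "ry": 0, "rz": 0}]}}

```text
clock: 68.13
ee_pos: [0.5895, 0.1281, 0.1758]
ee_rot: [[-0.992, 0.126, -0.0], [0.126, 0.992, -0.001], [0.0, -0.001, -1.0]]
ft_force: [0.2, -0.1, 0.3]
width: -0.001
```

Run:
```python
from h import *
print(tojig(),env.read_state()['clock'])
w=snap('wrist','w37.png');cv2.imwrite('pics/w37b.png',cv2.resize(w['image'],None,fx=1.55,fy=1.55,interpolation=cv2.INTER_CUBIC))
crop(load('w36')['image'],200,20,290,100,7,'c39.png')
```

```text
[ -3.97351523 138.18342071] 68.1333
```

View pics/w37b.png

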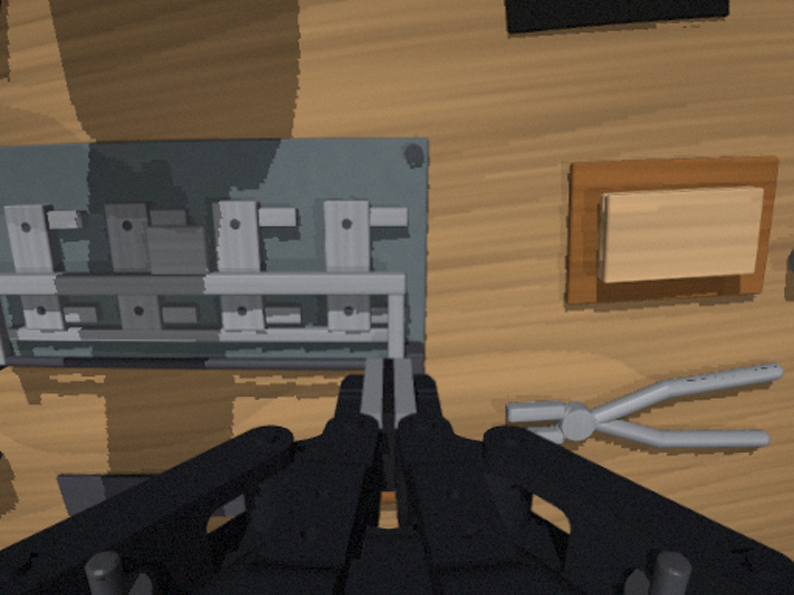

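View pics/c39.png

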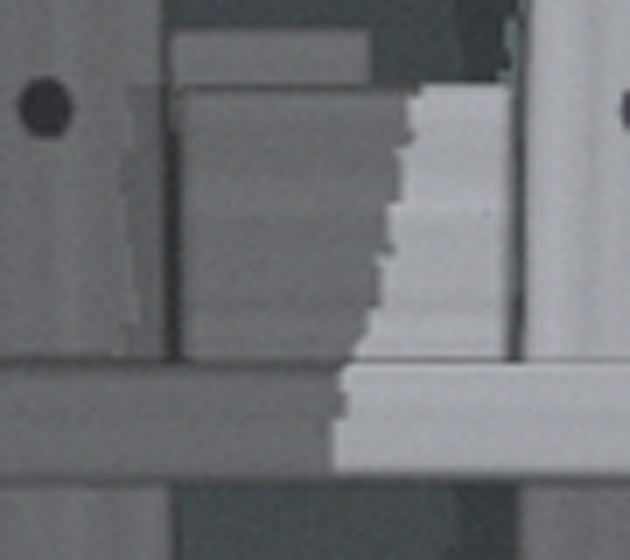

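Run:
```python
from h import *
crop(load('w37')['image'],60,120,180,220,6,'c40.png')
```

```text
(no output)
```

View pics/c40.png

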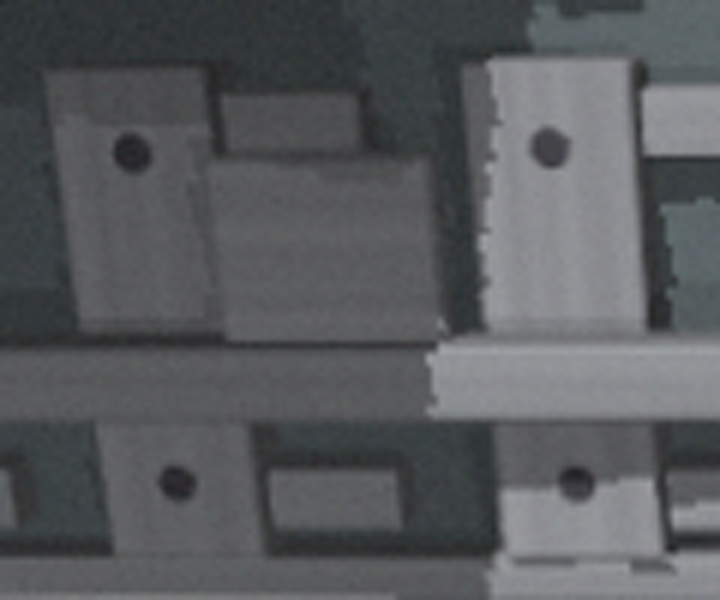

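Run:
```python
from h import *
a=load('w36');b=load('w37')
L=tri(a,np.array([180,92])/7+[200,20],b,np.array([209,160])/6+[60,120]);Rr=tri(a,np.array([510,86])/7+[200,20],b,np.array([432,157])/6+[60,120])
# tab/bar junction right & left
L2=tri(a,np.array([182,358])/7+[200,20],b,np.array([228,340])/6+[60,120])
R2=tri(a,np.array([508,358])/7+[200,20],b,np.array([437,338])/6+[60,120])
for t in (L,Rr,L2,R2): print(t[0].round(4),round(t[1]*1e3,2),jc(t[0]).round(1))
# blanks' dots after closing, both views
from itertools import product
w=b;g=cv2.cvtColor(w['image'],cv2.COLOR_BGR2GRAY)
D={3:[(131,153),(177,484)],2:[(549,147),(577,483)]}
for n,d in D.items(): print(n,jc(onz(b,np.array(d)/6+[60,120],.022)).round(1).tolist())
d4=np.array([(25,227),(41,311)])/1.55;d1=np.array([(347,224),(348.5,311)])/1.55
print(4,jc(onz(b,d4,.022)).round(1).tolist(),1,jc(onz(b,d1,.022)).round(1).tolist())
print(4,jc(onz(a,np.array([(188,58),(196,165)])/1.55,.022)).round(1).tolist())
```

```text
[ 0.5443 -0.0255  0.0299] 0.96 [[-29.8 -19.9]]
[0.5488 0.0134 0.0315] 1.12 [[-30.1  19.3]]
[ 0.5748 -0.0293  0.0313] 1.25 [[  1.  -19.9]]
[0.5793 0.0092 0.0348] 0.34 [[ 0.6 18.9]]
3 [[-29.7, -37.4], [30.5, -37.2]]
2 [[-30.0, 36.7], [30.2, 36.8]]
4 [[-29.9, -111.7], [30.6, -111.2]] 1 [[-29.5, 111.0], [30.3, 110.7]]
4 [[-29.6, -111.8], [29.3, -111.8]]
```

Run:
```python
from h import *
t=snap('top','t99.png');w=snap('wrist','w99.png')
b=load('w99');q=np.array([(600,194),(764,187),(757,273),(605,283)])/1.55
print(rep(onz(b,q,.024)),env.read_state()['ft_force'])
```

```text
(array([0.59471012, 0.32877613, 0.024     ]), np.float64(86.53313898583554), array([0.1147, 0.0597, 0.1108, 0.0607])) [-0.13385886  0.4534086   0.13576581]
```

View pics/t99.png

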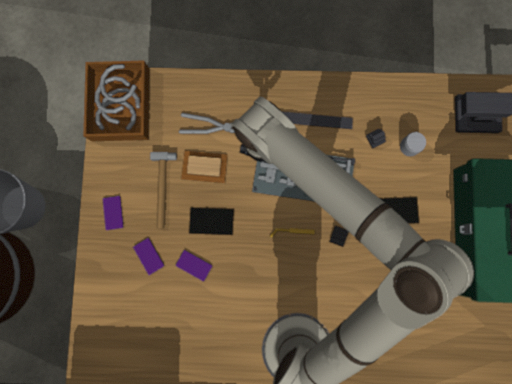

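The top view shows the pile on the board at (204,166), both mats empty at (212,220) and (403,210), and the purple plates and tools where they were. I'm handing the job in.

```bash
python3 -c "
from station import env
print(env.sign_off(), env.read_state()['clock'])"
```

```text
the job is handed in; nothing more can be done
the job is handed in; nothing more can be done
```

I put all four blanks in bays of their own and pushed them home. The two plywood plates are piled on the wooden board, and I swung the keeper closed with shut fingers. I handed the job in at about 68 s on the robot's clock.

**Last checks**
- **Blanks:** before the keeper closed, all four sat within about 0.2 mm of the same small offset from their home points (x about -0.35 mm, y about -0.75 mm). I take that shared offset as error in my jig fit rather than play. After the keeper closed, rougher readings were all within about 1 mm of home.
- **Plates:** when placed, the upper plate's measured centre matched the lower one's within about 0.2 mm, with a 0.2° turn between them. The pile was within about 1 mm of the board's centre.
- **Keeper:** it held against its limit under about 30 N with only 0.3 mm of give. It looks level in the pictures. The tab's top measured 30–35 mm above the table, where 33 mm was expected.
- **Bystanders:** the last top picture shows the tools and the purple plates where they lay. The arm hid part of the bench in that view, but earlier pictures covered it.

**What disagreed or went wrong**
- **Fingertip position:** the fingertips are about 30 mm short of the reported TCP, so my first grasp closed on nothing. I found the offset by touching the top of a blank and used it from then on.
- **Knocked blank:** the bottom blank of the right-hand stack had been knocked to the edge of its mat. I measured it again there before grasping it.

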